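Unstopper the sample bottles and start the autosampler

ROBOT

A 7-joint arm with a two-finger parallel gripper is mounted at the origin on the work surface. World frame = base frame: x ahead of the robot, y to its left, z up, the work surface at z = 0. Lengths are in m, angles in rad, forces in N, time in s.
With the tool pointing down it reaches from about 0.4 to 0.85 m from the base axis. Payload 4.5 kg.
Tool frame: the origin (TCP) lies on the centre line of the jaws, within the pads' length; the fingertips stand 8 mm ahead of it and the grasp point (between the pads) lies 11 mm behind it; z points along the fingers, x is the direction in which the jaws open and shut, and the axes are right-handed (so a half turn about z gives the same grasp; the last joint's range is limited). The gripper opens to 88 mm and grips with 3 to 60 N. Pads are 18 mm wide; open, the fingers measure 123 mm over their backs; the gripper's body (75 mm by 187 mm) begins 45 mm behind the grasp point.
Start: joints at [-1.253, 0.689, -0.195, 1.565, 0.157, 0.902, -0.215], TCP at [0.175, 0.6, 0.247] pointing down, gripper open.
Joint ranges: [-3.01, 3.01], [-0.46, 2.08], [-1.47, 1.51], [0.13, 2.56], [-1, 4.14], [0.04, 2.09], [-2.66, 2.66]. Speed limits (rad/s): [2.57, 2.57, 3.14, 3.14, 3.14, 3.14, 3.14].

INTERFACE

Orientations are given as a unit quaternion [x, y, z, w].
In Python, from plant import get_state, snapshot, finish_job, boxes_of, pinpoint gives the robot as it stands.
- The arm moves only by the shell command python3 -m creep 'ROWS' [FORCE]. ROWS is JSON, a list of rows, each an object with "hand": the finger opening in m, from 0 to 0.0881; "slide": the shift along the tool's x, y, z in m, a list of three; "turn": the turn about the tool's z in degrees. A call has 1 to 5 rows; each row shifts and turns the commanded pose from where the row before left it, along the tool's axes as they then stand; what a row does not reach is not made up. A row lasts 1/8 s, in which the tool goes at most 62.5 mm and 10.7 degrees, less where a joint would pass 70% of its speed; a pose out of reach is approached as far as the arm can. A call is refused whole if a number of a shift passes 0.0625 or a number of a turn 10.7, either way. A call with a gripper value outside its range is refused whole. The fingers move at their own pace and stop on an object; FORCE is the grip in N (left out, the last holds). Time passes only in rows, so rows that do not move let the fingers close. It gives the time, the measured TCP pose, the force and the opening at its end, in the units of the state.
- get_state(): the state, without advancing time (a new reading comes with each control period).
- snapshot(name): name is "scene" or "side" or "wrist"; returns a dict with "frame" (384x512x3 uint8, red, green, blue), "depth" (384x512 float32, m along the optical axis (not along the pixel's ray), 0 where there is no reading), "mtx" (3x3 intrinsics, pixels), "k1" (the pictures are not rectified: a ray, as slopes to the right and down, at radius r is drawn at 1 + k1 r^2 times it, then the intrinsics apply), "camera_from_world" (4x4, takes a point from world to camera coordinates). Camera axes: x right, y down, z forward; pixel columns grow to the right and rows downward; lengths in m; the calibration is good to about 2 mm. A picture is of the moment at which its call begins.
- finish_job(): hands the job in, once; it reports no verdict.
Trained networks look in a picture, given as the dict that the camera call returned (one of the last four; its "shot" number tells which), for a name from the list of things; names that differ only in an ending like _2 or _b are one class to them, and where a whole thing is asked for, a point or a joint stands for the part that bears it (a point fixed in the world has none). Each returns a list of dicts, best first, with "conf" (0 to 1); they miss things now and then, are a little off and sometimes report something else, mostly with a low value. They report only what shows in the picture. A call takes as long as a camera call.
- boxes_of(target, picture): "uv" ([column, row] in pixels, amid what is visible of it).
- pinpoint(target, picture): "uv" ([column, row] in pixels: a listed point, or the origin of a listed thing).
The state is a dict: "clock": time; "q": joint angles; "qd": joint speeds; "joint_torque": joint torques, N m; "tool_pos": TCP position; "eef_rot": TCP orientation; "contact_force": force on the tool from outside, world axes, zero at the start; "moment": the same for the moment, N m; "opening": opening from 0.0 (shut) to 1.0 (fully open).
Only numpy, scipy, OpenCV 4.12 (cv2) and the standard library are available. Lean on these libraries where they do the work, as an engineer would, in place of code of your own. Each camera call takes 0.05 s, during which the arm holds its last target.

TASK

Get the autosampler ready and start its run. Rock the rubber stopper out of every bottle on the carousel that still has one, easing each up without lifting the carousel off its drive, and put all the stoppers in the steel tray; turn the carousel by its finger posts until the start mark points at the index pointer; only then press the square key (zero), the round key (rinse) and the long bar key (start) fully down, in that order and one at a time. Leave the wine bottle, the flask and the beaker as they stand.

Things in the scene. Friction and masses are not known exactly. Their poses are not given: they have to be found in the camera images.
- stopper1_mid (a point): Black rubber stopper in bottle place 1, 65 mm long, 35 g; the point is half-way up on its axis, z along the axis towards the lug. Round cap 34 mm across from 5.5 mm below to 2.5 mm above the point; pull lug 30 (x) by 16 (y) by 30 mm tall, its middle 17.5 mm above the point; shank 22 mm across, end 32.5 mm below the point. In the bottle the point is 206.5 mm above the bench, the cap 3 mm proud of the neck.
- stopper2_mid (a point): Black rubber stopper in bottle place 2, 65 mm long, 35 g; the point is half-way up on its axis, z along the axis towards the lug. Round cap 34 mm across from 5.5 mm below to 2.5 mm above the point; pull lug 30 (x) by 16 (y) by 30 mm tall, its middle 17.5 mm above the point; shank 22 mm across, end 32.5 mm below the point. In the bottle the point is 206.5 mm above the bench, the cap 3 mm proud of the neck.
- stopper3_mid (a point): Black rubber stopper in bottle place 3, 65 mm long, 35 g; the point is half-way up on its axis, z along the axis towards the lug. Round cap 34 mm across from 5.5 mm below to 2.5 mm above the point; pull lug 30 (x) by 16 (y) by 30 mm tall, its middle 17.5 mm above the point; shank 22 mm across, end 32.5 mm below the point. In the bottle the point is 206.5 mm above the bench, the cap 3 mm proud of the neck.
- stopper4_mid (a point): Black rubber stopper in bottle place 4, 65 mm long, 35 g; the point is half-way up on its axis, z along the axis towards the lug. Round cap 34 mm across from 5.5 mm below to 2.5 mm above the point; pull lug 30 (x) by 16 (y) by 30 mm tall, its middle 17.5 mm above the point; shank 22 mm across, end 32.5 mm below the point. In the bottle the point is 206.5 mm above the bench, the cap 3 mm proud of the neck.
- stopper5_mid (a point): Black rubber stopper in bottle place 5, 65 mm long, 35 g; the point is half-way up on its axis, z along the axis towards the lug. Round cap 34 mm across from 5.5 mm below to 2.5 mm above the point; pull lug 30 (x) by 16 (y) by 30 mm tall, its middle 17.5 mm above the point; shank 22 mm across, end 32.5 mm below the point. In the bottle the point is 206.5 mm above the bench, the cap 3 mm proud of the neck.
- stopper6_mid (a point): Black rubber stopper in bottle place 6, 65 mm long, 35 g; the point is half-way up on its axis, z along the axis towards the lug. Round cap 34 mm across from 5.5 mm below to 2.5 mm above the point; pull lug 30 (x) by 16 (y) by 30 mm tall, its middle 17.5 mm above the point; shank 22 mm across, end 32.5 mm below the point. In the bottle the point is 206.5 mm above the bench, the cap 3 mm proud of the neck.
- tray: Loose open steel tray, 220 mm (x) by 170 mm (y), 45 mm high, walls and floor 4 mm; origin at the centre of its underside. The stoppers may stand or lie in it anywhere.
- carousel (a joint): Angle in rad through which the carousel has been turned since the start, growing anticlockwise from above, without end stops. It turns freely with slight friction (about 1.5 N at a finger post) and stays where it is left.
- carousel_lift (a joint): Height in m by which the carousel (bottles included) is lifted off its drive; 0 when it rests on it. Only its weight (14 N) keeps it down. A still stopper resists a straight pull of about 22 N, so the carousel would come up with it; rocked 5 to 10 degrees each way about a point 10 to 20 mm below its mid point, 1 to 2 swings/s, while raised 2 to 4 mm/s, it slides out under less than that weight, free after 24 mm. Rocking to and from the carousel axis turns the carousel least.
- start_mark (a point): Start mark: outer end of the short black ridge on the rim of the carousel's white top plate (300 mm across, its top 168 mm above the bench), outside bottle place 1; 148 mm from the carousel's axis.
- index_tip (a point): Tip of the black cone-shaped index pointer that juts from the probe tower to the rim of the carousel, 155 mm from the carousel's axis and 166 mm above the bench. The tower (a column 26 mm thick, with a probe arm at 250 to 275 mm height, in line with and 80 mm behind the tip) stands fixed.
- sampler: The autosampler, fixed to the bench: white round housing 300 mm across, key panel on its +y side with its top 90 mm above the bench. Origin on the bench on the carousel's axis. Bottle places are 100 mm from this axis 60 degrees apart, numbered anticlockwise from the start mark (necks 33 mm across, 198 mm high); a small knob on the axis is 200 mm high.
- post1 (a point): Finger post 1 of 3 on the rim of the carousel: upright steel pin, 14 mm thick, 40 mm tall, top 208 mm above the bench, 128 mm from the axis, midway between two bottle places. The point is on its axis, 193 mm above the bench.
- post2 (a point): Finger post 2 of 3 on the rim of the carousel: upright steel pin, 14 mm thick, 40 mm tall, top 208 mm above the bench, 128 mm from the axis, midway between two bottle places. The point is on its axis, 193 mm above the bench.
- post3 (a point): Finger post 3 of 3 on the rim of the carousel: upright steel pin, 14 mm thick, 40 mm tall, top 208 mm above the bench, 128 mm from the axis, midway between two bottle places. The point is on its axis, 193 mm above the bench.
- key_square (a joint): Travel of the square key in m: 0 released, 0.006 fully down; spring key, about 5 N when fully down, it counts as pressed past 4 mm.
- key_round (a joint): Travel of the round key in m: 0 released, 0.006 fully down; spring key, about 5 N when fully down, it counts as pressed past 4 mm.
- key_bar (a joint): Travel of the bar key in m: 0 released, 0.006 fully down; spring key, about 5 N when fully down, it counts as pressed past 4 mm.
- key_square_top (a point): Centre of the top of the square key (27 by 27 mm), 101 mm above the bench, 11 mm proud of the panel; farthest of the three from the robot's side of the panel.
- key_round_top (a point): Centre of the top of the round key (28 mm across), 101 mm above the bench; nearest the robot's side of the panel.
- key_bar_top (a point): Centre of the top of the long bar key (20 by 56 mm), 101 mm above the bench; in the middle, 56 mm from the others.
- wine_bottle: Bystander: corked green wine bottle, 76 mm across, 240 mm high; origin at the centre of its base.
- flask: Bystander: conical glass flask, 84 mm across, 124 mm high; origin under its base.
- beaker: Bystander: glass beaker, 72 mm across, 95 mm high; origin under its base.

How it is judged:
On the way, in this order (a step that is already met when the one before it is completed fails the run):
1. every stopper is in the tray and the carousel rests with its start mark at the index pointer (x of stopper1_mid in the frame of tray between -0.11 and 0.11 m and y of stopper1_mid in the frame of tray between -0.085 and 0.085 m and z of stopper1_mid in the frame of tray between 0 and 0.08 m and x of stopper2_mid in the frame of tray between -0.11 and 0.11 m and y of stopper2_mid in the frame of tray between -0.085 and 0.085 m and z of stopper2_mid in the frame of tray between 0 and 0.08 m and x of stopper3_mid in the frame of tray between -0.11 and 0.11 m and y of stopper3_mid in the frame of tray between -0.085 and 0.085 m and z of stopper3_mid in the frame of tray between 0 and 0.08 m and x of stopper4_mid in the frame of tray between -0.11 and 0.11 m and y of stopper4_mid in the frame of tray between -0.085 and 0.085 m and z of stopper4_mid in the frame of tray between 0 and 0.08 m and x of stopper5_mid in the frame of tray between -0.11 and 0.11 m and y of stopper5_mid in the frame of tray between -0.085 and 0.085 m and z of stopper5_mid in the frame of tray between 0 and 0.08 m and x of stopper6_mid in the frame of tray between -0.11 and 0.11 m and y of stopper6_mid in the frame of tray between -0.085 and 0.085 m and z of stopper6_mid in the frame of tray between 0 and 0.08 m and horizontal distance between start_mark and index_tip below 0.014 m and value of joint carousel_lift below 0.002 m), for 0.3 s.
2. the square key is pressed (value of joint key_square above 0.004 m), for 0.05 s.
3. the round key is pressed (value of joint key_round above 0.004 m and value of joint key_square below 0.0015 m), for 0.05 s.
4. the bar key is pressed (value of joint key_bar above 0.004 m and value of joint key_round below 0.0015 m), for 0.05 s.
At the end, for the whole second after the job is handed in: Every stopper is inside the tray, which stands flat on the bench; the carousel rests on its drive and at a standstill with its start mark within 14 mm (measured level) of the tip of the index pointer (the two are 7 mm apart when dead on); all keys are released (all of step 1 and angle between tray's own z axis and vertical below 0.1 rad and height (world z) of tray below 0.01 m and velocity of joint carousel between -0.05 and 0.05 rad/s and value of joint each of key_round, key_bar, key_square below 0.0015 m); the robot touches nothing.
It fails at once if the carousel is lifted 15 mm or more off its drive (value of joint carousel_lift above 0.015 m).
It fails at once if a key is pressed while a stopper is not in the tray or the start mark is away from the pointer (value of joint any of key_round, key_bar, key_square above 0.004 m and (not (x of stopper1_mid in the frame of tray between -0.11 and 0.11 m and y of stopper1_mid in the frame of tray between -0.085 and 0.085 m and z of stopper1_mid in the frame of tray between 0 and 0.08 m) or not (x of stopper2_mid in the frame of tray between -0.11 and 0.11 m and y of stopper2_mid in the frame of tray between -0.085 and 0.085 m and z of stopper2_mid in the frame of tray between 0 and 0.08 m) or not (x of stopper3_mid in the frame of tray between -0.11 and 0.11 m and y of stopper3_mid in the frame of tray between -0.085 and 0.085 m and z of stopper3_mid in the frame of tray between 0 and 0.08 m) or not (x of stopper4_mid in the frame of tray between -0.11 and 0.11 m and y of stopper4_mid in the frame of tray between -0.085 and 0.085 m and z of stopper4_mid in the frame of tray between 0 and 0.08 m) or not (x of stopper5_mid in the frame of tray between -0.11 and 0.11 m and y of stopper5_mid in the frame of tray between -0.085 and 0.085 m and z of stopper5_mid in the frame of tray between 0 and 0.08 m) or not (x of stopper6_mid in the frame of tray between -0.11 and 0.11 m and y of stopper6_mid in the frame of tray between -0.085 and 0.085 m and z of stopper6_mid in the frame of tray between 0 and 0.08 m) or not (horizontal distance between start_mark and index_tip below 0.018 m))).
It fails at once if two keys are down at once (value of joint each of key_round, key_bar above 0.004 m or value of joint each of key_bar, key_square above 0.004 m or value of joint each of key_round, key_square above 0.004 m).
It fails at once if the wine bottle, the flask or the beaker is shoved or tipped (distance of any of wine_bottle, flask, beaker from where it was at the start of the episode above 0.03 m or angle between any of wine_bottle, flask, beaker's own z axis and vertical above 0.4 rad).
Of stopper1, stopper2, stopper3, stopper4, stopper5, stopper6 only 2 to 4 are there at a start; the rules pass over those that are not, and their reading is None.
At some moment in a run one of tray may be knocked a few centimetres aside while the robot is not near it.
It also fails if it takes over 210 s, if anything falls off the work surface, if the arm or the gripper's body presses on something with over 40 N, if the wrist force passes 120 N, or if a joint passes its speed limit or range.

## Working session

There is one attempt and no reset: what is moved stays moved. The work goes in short steps, Python scripts to look and compute and a shell command to move; the robot and the scene stay as the last step left them, time stands still between calls to the robot, and variables do not carry over. Pictures are saved under pics/ and viewed, and the job is handed in when it is done.

```bash
mkdir -p pics; ls
cat > h.py <<'E'
import numpy as np, cv2, json
from plant import get_state, snapshot, finish_job, boxes_of, pinpoint
def save(p,name,draw=[]):
    im=cv2.cvtColor(p['frame'],cv2.COLOR_RGB2BGR).copy()
    for u,v in draw: cv2.circle(im,(int(u),int(v)),3,(0,0,255),1)
    cv2.imwrite('pics/'+name+'.png',im)
def ray(p,uv):
    K=np.array(p['mtx']);k=p['k1']
    xd=(uv[0]-K[0,2])/K[0,0]; yd=(uv[1]-K[1,2])/K[1,1]
    x,y=xd,yd
    for _ in range(20):
        s=1+k*(x*x+y*y); x,y=xd/s,yd/s
    T=np.array(p['camera_from_world']); R=T[:3,:3]; c=-R.T@T[:3,3]
    return c,R.T@np.array([x,y,1.0])
def at_z(p,uv,z):
    c,d=ray(p,uv); return c+d*(z-c[2])/d[2]
def at_depth(p,uv):
    u,v=int(round(uv[0])),int(round(uv[1]))
    w=p['depth'][max(0,v-1):v+2,max(0,u-1):u+2]; w=w[w>0]
    if len(w)==0: return None
    c,d=ray(p,uv); return c+d*np.median(w)
def proj(p,X):
    T=np.array(p['camera_from_world']); q=T[:3,:3]@np.array(X)+T[:3,3]
    x,y=q[0]/q[2],q[1]/q[2]; s=1+p['k1']*(x*x+y*y); K=np.array(p['mtx'])
    return np.array([K[0,0]*x*s+K[0,2],K[1,1]*y*s+K[1,2]])
E
python3 - <<'E'
from h import *
np.set_printoptions(precision=4,suppress=True)
print(get_state())
for n in ['scene','side','wrist']:
    p=snapshot(n); save(p,n+'0')
    T=p['camera_from_world'];T=np.array(T); print(n,-T[:3,:3].T@T[:3,3], T[2,:3])
E
```

```text
pics
{'clock': 0.0, 'q': array([-1.2532,  0.69  , -0.1945,  1.5664,  0.1573,  0.9025, -0.2151]), 'qd': array([ 0.0001, -0.0005,  0.0011, -0.0004, -0.0011, -0.    ,  0.0014]), 'joint_torque': array([  0.0006, -52.7563,  -1.2667, -15.3434,  -0.0526,   0.0064,
         0.0002]), 'tool_pos': array([0.1749, 0.5994, 0.2459]), 'eef_rot': array([ 0.8   ,  0.6   , -0.0007,  0.0006]), 'contact_force': array([-0.4716,  0.9362, -0.3951]), 'moment': array([ 0.0211, -0.0383,  0.0159]), 'opening': 1.0001543226462315}
scene [1.2114 0.7857 0.9479] [-0.5163 -0.5651 -0.6435]
side [ 0.2713 -0.4872  0.9018] [ 0.2768  0.5634 -0.7784]
wrist [0.1011 0.621  0.3846] [ 0.2817 -0.0834 -0.9559]
```

View pics/scene0.png

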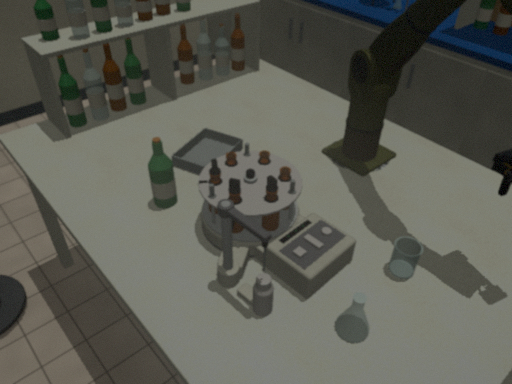

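View pics/side0.png

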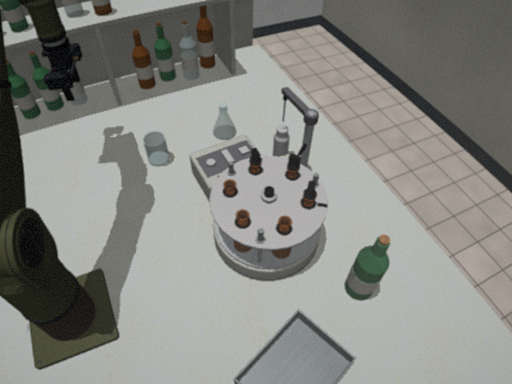

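View pics/wrist0.png

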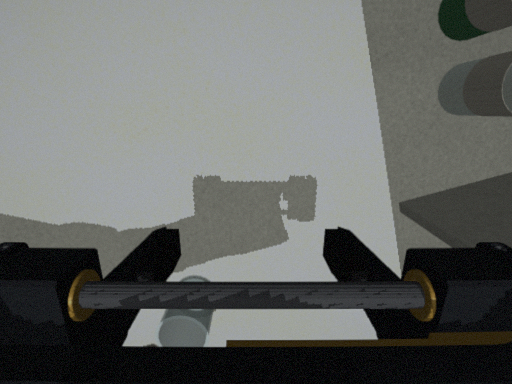

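Run:
```python
from h import *
np.set_printoptions(precision=4,suppress=True)
Z={'start_mark':.168,'index_tip':.166,'sampler':0.0,'key_square_top':.101,'key_round_top':.101,'key_bar_top':.101,'tray':0.0,'wine_bottle':0,'flask':0,'beaker':0,'post1':.193}
for i in range(1,7): Z['stopper%d_mid'%i]=.2065
for n in ['scene','side']:
    p=snapshot(n)
    im=cv2.cvtColor(p['frame'],cv2.COLOR_RGB2BGR); im=cv2.resize(im,(2048,1536),interpolation=cv2.INTER_CUBIC)
    cv2.imwrite('pics/%s_z.png'%n, (im[500:1200,640:1440] if n=='scene' else im[320:1120,700:1500])[:600])
    for t,z in Z.items():
        if t in('stopper2_mid','stopper3_mid','stopper4_mid','stopper5_mid','stopper6_mid'): continue
        for d in pinpoint(t,p)[:6]:
            if d['conf']>.2: print(n,t,round(d['conf'],2),np.array(d['uv']).round(1),at_z(p,d['uv'],z))
```

```text
scene start_mark 0.68 [199.  180.3] [ 0.6718 -0.066   0.168 ]
scene start_mark 0.52 [268.6 185.2] [0.5336 0.0782 0.168 ]
scene start_mark 0.4 [234.2 216.5] [0.6904 0.1177 0.168 ]
scene index_tip 0.7 [233.4 213.7] [0.6838 0.1061 0.166 ]
scene index_tip 0.24 [162.6 198.8] [ 0.7936 -0.0643  0.166 ]
scene index_tip 0.21 [270.1 185.7] [0.5302 0.0808 0.166 ]
scene key_square_top 0.64 [294.4 251.8] [0.6106 0.2665 0.101 ]
scene key_round_top 0.41 [327.7 232.4] [0.4901 0.2744 0.101 ]
scene key_bar_top 0.74 [400.2 265.2] [0.4369 0.4738 0.101 ]
scene key_bar_top 0.64 [310.3 240.7] [0.5496 0.2655 0.101 ]
scene tray 0.6 [208.  156.2] [ 0.4451 -0.3477  0.    ]
scene wine_bottle 0.72 [165.7 197.4] [ 0.6933 -0.2444  0.    ]
scene flask 0.77 [346.8 328.4] [0.6209 0.4718 0.    ]
scene beaker 0.91 [398.8 268.3] [0.3574 0.4408 0.    ]
scene post1 0.96 [210.9 188.8] [0.6861 0.0124 0.193 ]
scene post1 0.96 [293.7 183.9] [0.4981 0.141  0.193 ]
scene post1 0.71 [248.3 145.6] [ 0.4721 -0.0842  0.193 ]
scene post1 0.56 [209.8 156.5] [ 0.598  -0.1123  0.193 ]
scene stopper1_mid 0.46 [212.4 169.5] [ 0.6411 -0.0403  0.2065]
side start_mark 0.56 [328.6 209.9] [ 0.6774 -0.0769  0.168 ]
side index_tip 0.8 [295.6 155.6] [0.6961 0.1243 0.166 ]
side key_square_top 0.53 [243.  148.5] [0.6002 0.2728 0.101 ]
side key_bar_top 0.6 [228.  155.6] [0.5462 0.2636 0.101 ]
side tray 0.82 [293.4 370.9] [ 0.4497 -0.3443  0.    ]
side wine_bottle 0.76 [358.9 284.3] [ 0.7124 -0.2276  0.    ]
side flask 0.92 [225.3 132.5] [0.6171 0.4713 0.    ]
side beaker 0.62 [161.3 160.5] [0.3661 0.4316 0.    ]
side beaker 0.51 [259.2 236.3] [0.5372 0.0206 0.    ]
side beaker 0.37 [294.6 167.1] [0.7624 0.2163 0.    ]
side post1 0.88 [314.7 179.4] [0.6833 0.0067 0.193 ]
side post1 0.57 [231.1 166.4] [0.5067 0.1372 0.193 ]
side post1 0.57 [261.2 236.1] [ 0.4846 -0.0895  0.193 ]
```

View pics/side_z.png

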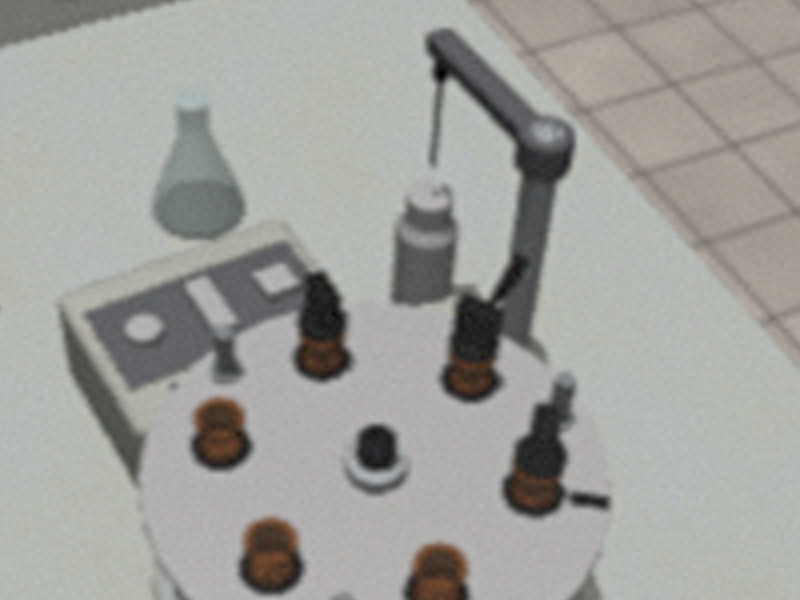

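View pics/scene_z.png

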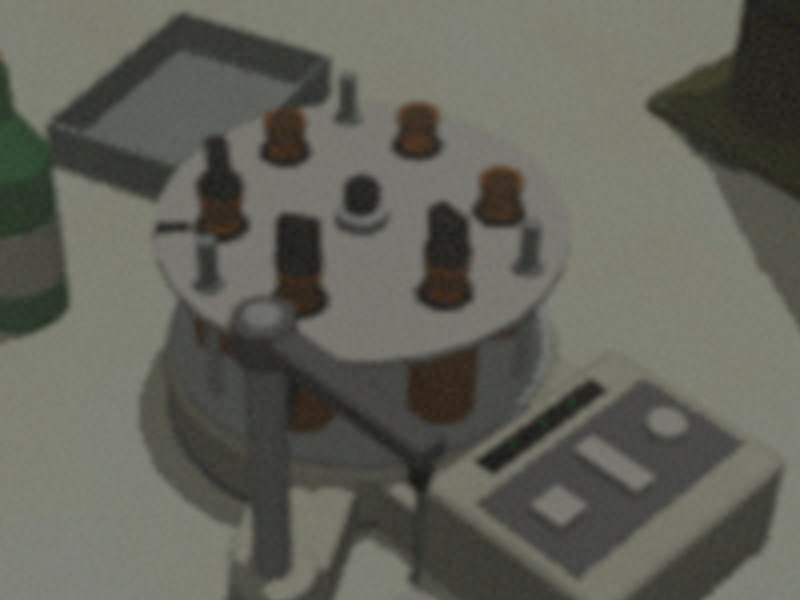

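```bash
cat >> h.py <<'E'
def cloud(p):
    D=p['depth']; K=np.array(p['mtx']); v,u=np.mgrid[0:D.shape[0],0:D.shape[1]]
    uv=np.stack([u.ravel(),v.ravel()],1).astype(np.float64)
    xy=cv2.undistortPoints(uv[:,None],K,np.array([p['k1'],0,0,0.]))[:,0]
    d=D.ravel(); m=d>0; P=np.c_[xy*d[:,None],d][m]
    T=np.array(p['camera_from_world']); return (P-T[:3,3])@T[:3,:3], p['frame'].reshape(-1,3)[m]
E
python3 - <<'E'
from h import *
np.set_printoptions(precision=4,suppress=True)
H=np.zeros((500,500))
Ps=[]
for n in ['scene','side']:
    P,c=cloud(snapshot(n)); Ps.append(P)
    ix=((P[:,0]-0.35)*1000).astype(int); iy=((P[:,1]+0.2)*1000).astype(int)
    m=(ix>=0)&(ix<500)&(iy>=0)&(iy<500)&(P[:,2]<.33)
    np.maximum.at(H,(ix[m],iy[m]),P[m,2])
    for lo,hi in[(.235,.3),(.21,.235)]:
        k=(P[:,0]>.35)&(P[:,0]<.85)&(P[:,1]>-.2)&(P[:,1]<.3)&(P[:,2]>lo)&(P[:,2]<hi)
        Q=P[k]; print(n,lo,len(Q),Q.min(0) if len(Q) else 0,Q.max(0) if len(Q) else 0)
H=cv2.dilate(H,np.ones((3,3)))
im=cv2.applyColorMap(np.clip(H/.29*255,0,255).astype(np.uint8),cv2.COLORMAP_JET)
im=im[::-1,::-1].copy()  # up = +x, left=+y
for k in range(0,500,50):
    cv2.putText(im,'%.2f'%(0.35+k/1000),(0,499-k),0,.35,(255,255,255)); cv2.putText(im,'%.2f'%(-.2+k/1000),(499-k-15,495),0,.35,(255,255,255))
cv2.imwrite('pics/top.png',im)
E
```

```text
scene 0.235 936 [ 0.5583 -0.0439  0.235 ] [0.7694 0.3    0.2789]
scene 0.21 322 [ 0.4859 -0.0788  0.21  ] [0.7632 0.297  0.235 ]
side 0.235 696 [ 0.5597 -0.0517  0.2352] [0.7704 0.2962 0.2791]
side 0.21 299 [ 0.4811 -0.0892  0.21  ] [0.7584 0.2874 0.235 ]
```

View pics/top.png

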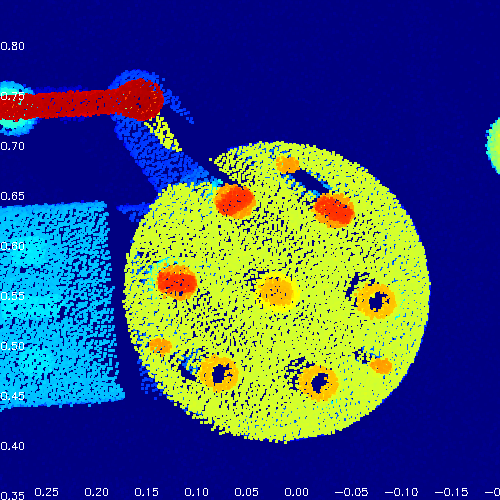

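```bash
python3 -m creep '[{"hand":0.05,"slide":[0,0,-0.057],"turn":0},{"hand":0.05,"slide":[0,0,-0.057],"turn":0},{"hand":0.05,"slide":[0,0,-0.057],"turn":0},{"hand":0.05,"slide":[-0.037,0.047,0],"turn":0},{"hand":0.05,"slide":[-0.037,0.047,0],"turn":0}]' 20
```

```text
clock: 2.17
tool_pos: [0.2451, 0.502, 0.4184]
eef_rot: [0.8, 0.601, 0.001, -0.0]
contact_force: [0.9, 0.4, 0.4]
opening: 0.568
```

```bash
python3 -m creep '[{"hand":0.05,"slide":[-0.037,0.047,0],"turn":0},{"hand":0.05,"slide":[-0.037,0.047,0],"turn":0},{"hand":0.05,"slide":[-0.037,0.047,0],"turn":0},{"hand":0.05,"slide":[-0.037,0.047,0],"turn":0},{"hand":0.05,"slide":[-0.037,0.047,0],"turn":0}]' 20
```

```text
clock: 2.8
tool_pos: [0.4192, 0.2576, 0.418]
eef_rot: [0.8, 0.6, 0.0, -0.0]
contact_force: [1.0, 0.3, 0.4]
opening: 0.567
```

```bash
python3 -m creep '[{"hand":0.05,"slide":[-0.037,0.047,0],"turn":0},{"hand":0.05,"slide":[-0.037,0.047,0],"turn":0},{"hand":0.05,"slide":[-0.037,0.047,0],"turn":0},{"hand":0.05,"slide":[0,0,0],"turn":0},{"hand":0.05,"slide":[0,0,0],"turn":0}]' 20
python3 - <<'E'
from h import *
np.set_printoptions(precision=4,suppress=True)
s=get_state(); print(s['tool_pos'],s['eef_rot'],s['q'],s['contact_force'])
p=snapshot('wrist'); save(p,'w1')
E
```

```text
clock: 3.42
tool_pos: [0.5222, 0.1138, 0.4176]
eef_rot: [0.8, 0.6, -0.0, -0.001]
contact_force: [0.3, 0.2, 0.4]
opening: 0.566
[0.5222 0.1138 0.4176] [ 0.7999  0.6001 -0.     -0.0005] [-0.2453  0.391  -0.0849  1.5719  0.0338  1.1806  0.9506] [0.3005 0.2011 0.3578]
```

View pics/w1.png

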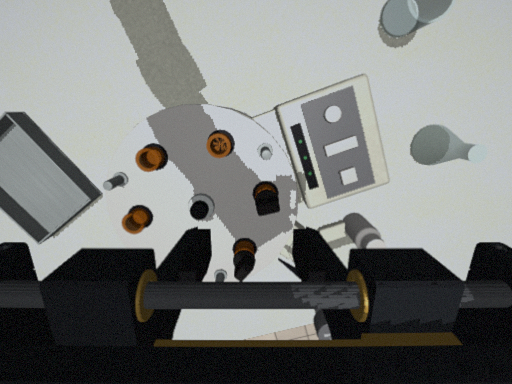

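```bash
python3 -m creep '[{"hand":0.05,"slide":[-0.02,0.05,0.0],"turn":0},{"hand":0.05,"slide":[-0.02,0.05,0.0],"turn":0},{"hand":0.05,"slide":[-0.02,0.05,0],"turn":0},{"hand":0.05,"slide":[0,0,0],"turn":0},{"hand":0.05,"slide":[0,0,0],"turn":0}]' 20
python3 - <<'E'
from h import *
np.set_printoptions(precision=4,suppress=True)
s=get_state(); print(s['tool_pos'],s['eef_rot'],s['q'],s['contact_force'])
p=snapshot('wrist'); save(p,'w2')
im=cv2.imread('pics/w2.png'); cv2.imwrite('pics/w2z.png',cv2.resize(im[40:240,120:387],(800,600),interpolation=cv2.INTER_CUBIC))
for t,z in {'stopper1_mid':.2065,'post1':.193,'start_mark':.168,'index_tip':.166,'key_square_top':.101,'key_round_top':.101,'key_bar_top':.101}.items():
    for d in pinpoint(t,p)[:6]:
        if d['conf']>.2: print(t,round(d['conf'],2),np.array(d['uv']).round(1),at_z(p,d['uv'],z))
P,c=cloud(p)
k=(abs(P[:,2]-.168)<.003)
print(P[k].min(0),P[k].max(0))
# lug tops
for cx,cy in [(.633,-.037),(.643,.06),(.562,.117)]:
    k=(np.hypot(P[:,0]-cx,P[:,1]-cy)<.03)&(P[:,2]>.236)&(P[:,2]<.243)
    Q=P[k]; 
    if len(Q)>10:
        r=cv2.minAreaRect((Q[:,:2]*1000).astype(np.float32)); print(len(Q),Q[:,2].mean(),r)
E
```

```text
clock: 4.1
tool_pos: [0.6491, 0.016, 0.4175]
eef_rot: [0.799, 0.601, 0.0, -0.001]
contact_force: [-0.7, 0.7, 0.1]
opening: 0.564
[0.6491 0.016  0.4175] [ 0.7991  0.6012  0.0001 -0.001 ] [-0.0676  0.5883 -0.0544  1.2151  0.0292  1.3398  1.1703] [-0.7006  0.6556  0.1338]
post1 0.79 [249.6 192.9] [0.681  0.0043 0.193 ]
post1 0.63 [316.1  30.2] [0.5045 0.1397 0.193 ]
post1 0.57 [142.6  67.8] [ 0.4851 -0.0795  0.193 ]
start_mark 0.69 [208.  195.8] [ 0.675  -0.0608  0.168 ]
start_mark 0.56 [395.8  84.7] [0.5945 0.2387 0.168 ]
start_mark 0.26 [319.6  85.3] [0.5667 0.1372 0.168 ]
index_tip 0.65 [317.6 168.9] [0.6809 0.1107 0.166 ]
key_square_top 0.75 [396.3  84.5] [0.5977 0.2743 0.101 ]
key_round_top 0.55 [382.2  11.3] [0.4886 0.2674 0.101 ]
key_bar_top 0.65 [386.6  49.7] [0.5427 0.2662 0.101 ]
[ 0.4157 -0.2542  0.165 ] [0.7588 0.2893 0.171 ]
276 0.23883686327375026 ((640.809326171875, -34.805233001708984), (29.41653823852539, 15.830985069274902), 58.48963928222656)
282 0.23873782709678593 ((649.6452026367188, 64.71188354492188), (15.541016578674316, 29.149457931518555), 34.34312438964844)
372 0.23880889758052054 ((567.8505249023438, 122.44971466064453), (29.83783721923828, 15.90583610534668), 87.5386962890625)
```

View pics/w2z.png

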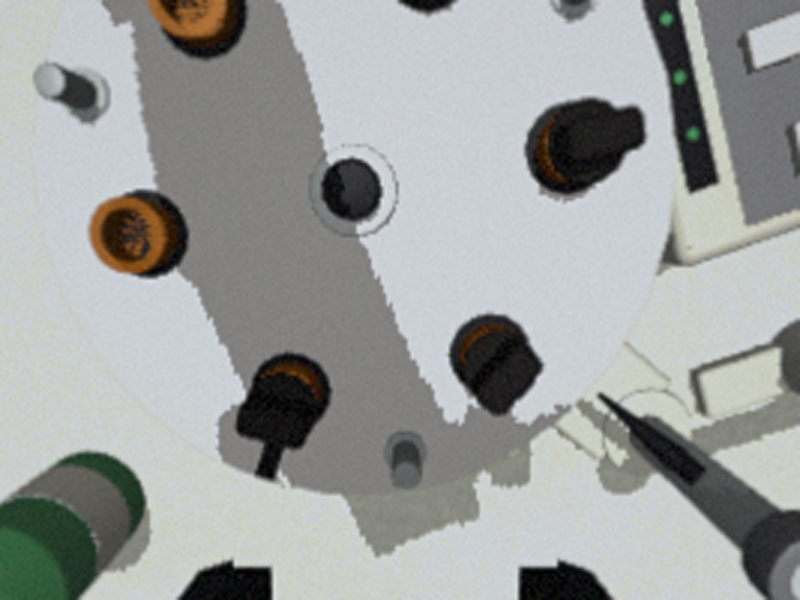

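```bash
cat >> h.py <<'E'
def yaw():
    q=get_state()['eef_rot']; return 2*np.degrees(np.arctan2(q[1],q[0]))
def delta(tgt,yawt=None):
    s=get_state(); th=np.radians(yaw() if yawt is None else yawt); d=np.array(tgt)-s['tool_pos']
    ex=np.array([np.cos(th),np.sin(th),0]); ey=np.array([np.sin(th),-np.cos(th),0])
    print('pos',s['tool_pos'].round(4),'yaw %.1f'%yaw(),'F',s['contact_force'].round(1),'tool delta mm',np.array([d@ex,d@ey,-d[2]]).__mul__(1000).round(1), 'turn',None if yawt is None else round(yaw()-yawt,1))
E
python3 -m creep '[{"hand":0.05,"slide":[0,0,0],"turn":9.5},{"hand":0.05,"slide":[0,0,0],"turn":9.5},{"hand":0.05,"slide":[0,0,0],"turn":9.5},{"hand":0.05,"slide":[0,0,0],"turn":9.5},{"hand":0.05,"slide":[0,0,0],"turn":9.5}]'
python3 -m creep '[{"hand":0.05,"slide":[0,0,0],"turn":9.5},{"hand":0.05,"slide":[0,0,0],"turn":9.5},{"hand":0.05,"slide":[0,0,0],"turn":9.5},{"hand":0.05,"slide":[-0.04,-0.04,0],"turn":0},{"hand":0.05,"slide":[-0.04,-0.04,0],"turn":0}]'
python3 -c "
from h import *
delta([.568,.122,.29],-2.5);print(get_state()['q'])"
```

```text
clock: 5.12
tool_pos: [0.6497, 0.0138, 0.4178]
eef_rot: [0.974, 0.224, 0.0, -0.0]
contact_force: [-0.5, -1.0, 1.1]
opening: 0.568
clock: 5.75
tool_pos: [0.5721, 0.0976, 0.4175]
eef_rot: [1.0, -0.02, 0.0, -0.0]
contact_force: [0.4, 1.3, 0.9]
opening: 0.568
pos [0.5721 0.0976 0.4175] yaw -2.3 F [0.4 1.3 0.9] tool delta mm [ -5.1 -24.2 127.5] turn 0.2
[-0.42283728  0.47936144  0.29932225  1.45299329 -0.14508254  1.23081764
 -0.14723778]
```

```bash
python3 -m creep '[{"hand":0.05,"slide":[-0.0025,-0.012,0.04],"turn":0},{"hand":0.05,"slide":[-0.0025,-0.012,0.04],"turn":0},{"hand":0.05,"slide":[0,0,0.04],"turn":0},{"hand":0.05,"slide":[0,0,0],"turn":0},{"hand":0.05,"slide":[0,0,0],"turn":0}]'
cat > lug.py <<'E'
from h import *
import sys
np.set_printoptions(precision=4,suppress=True)
def lugs(name,nm='wrist'):
    p=snapshot(nm); save(p,name); P,c=cloud(p)
    k=(P[:,2]>.234)&(P[:,2]<.243)&(np.hypot(P[:,0]-.558,P[:,1]-.022)<.14)&(c.sum(1)<200)
    Q=P[k]; 
    im=np.zeros((400,400),np.uint8); ij=((Q[:,:2]-[.358,-.178])*1000).astype(int)
    im[ij[:,0],ij[:,1]]=255; im=cv2.dilate(im,np.ones((5,5)))
    n,l=cv2.connectedComponents(im)
    lab=l[ij[:,0],ij[:,1]]
    for i in range(1,n):
        q=Q[lab==i]
        if len(q)>60: print(len(q),q[:,2].mean(),cv2.minAreaRect((q[:,:2]*1000).astype(np.float32)))
if __name__=='__main__': lugs(sys.argv[1]); delta([0,0,0])
E
python3 lug.py w3
```

```text
clock: 6.38
tool_pos: [0.57, 0.1207, 0.2993]
eef_rot: [1.0, -0.02, 0.001, -0.0]
contact_force: [-0.2, 0.1, 0.8]
opening: 0.572
633 0.23874462352670586 ((568.4093627929688, 123.11927032470703), (28.40479850769043, 14.832856178283691), 87.14888000488281)
125 0.23792794130201617 ((648.2192993164062, 73.72473907470703), (8.064677238464355, 13.904952049255371), 37.14623260498047)
pos [0.5703 0.1208 0.2997] yaw -2.3 F [-0.2  0.   0. ] tool delta mm [-565.   143.5  299.7] turn None
```

View pics/w3.png

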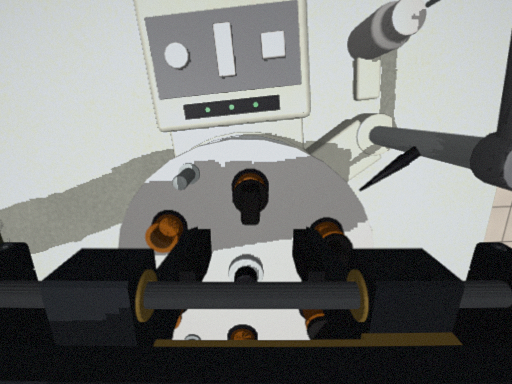

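```bash
python3 -m creep '[{"hand":0.05,"slide":[-0.002,-0.002,0.03],"turn":0.5},{"hand":0.05,"slide":[0,0,0.03],"turn":0},{"hand":0.05,"slide":[0,0,0.02],"turn":0},{"hand":0.05,"slide":[0,0,0],"turn":0},{"hand":0.05,"slide":[0,0,0],"turn":0}]'
python3 -c "
from h import *
delta([.5685,.123,.22],-2.8)"
```

```text
clock: 7.05
tool_pos: [0.5684, 0.123, 0.2195]
eef_rot: [1.0, -0.024, 0.002, -0.0]
contact_force: [0.1, -0.2, 0.4]
opening: 0.566
pos [0.5684 0.123  0.2195] yaw -2.8 F [ 0.1 -0.2  0.4] tool delta mm [ 0.1 -0.  -0.5] turn 0.0
```

```bash
python3 -m creep '[{"hand":0.0,"slide":[0,0,0],"turn":0},{"hand":0.0,"slide":[0,0,0],"turn":0},{"hand":0.0,"slide":[0,0,0],"turn":0},{"hand":0.0,"slide":[0,0,0],"turn":0}]' 20
python3 -c "
from h import *
delta([.5685,.123,.22],-2.8)"
```

```text
clock: 7.55
tool_pos: [0.5678, 0.123, 0.218]
eef_rot: [1.0, -0.024, 0.001, -0.0]
contact_force: [1.2, -0.1, -0.8]
opening: 0.182
pos [0.5678 0.123  0.218 ] yaw -2.8 F [ 1.2 -0.1 -0.8] tool delta mm [ 0.7 -0.  -2. ] turn 0.0
```

```bash
python3 -m creep '[{"hand":0.0,"slide":[0,0.005,-0.0003],"turn":0}]' 
python3 -m creep '[{"hand":0.0,"slide":[0,-0.005,-0.0003],"turn":0},{"hand":0.0,"slide":[0,-0.005,-0.0003],"turn":0}]' 
python3 -m creep '[{"hand":0.0,"slide":[0,0.005,-0.0003],"turn":0}]' 
python3 -c "
from h import *
delta([.5685,.123,.22],-2.8)"
```

```text
clock: 7.68
tool_pos: [0.5682, 0.1209, 0.219]
eef_rot: [1.0, -0.023, 0.002, -0.002]
contact_force: [1.0, 8.3, 7.4]
opening: 0.183
clock: 7.92
tool_pos: [0.5667, 0.1245, 0.2175]
eef_rot: [1.0, -0.025, -0.001, 0.003]
contact_force: [2.0, -9.0, -10.5]
opening: 0.178
clock: 8.05
tool_pos: [0.5671, 0.1224, 0.2184]
eef_rot: [1.0, -0.024, -0.0, 0.001]
contact_force: [1.4, 1.6, 0.7]
opening: 0.177
pos [0.5671 0.1224 0.2184] yaw -2.8 F [1.4 1.6 0.7] tool delta mm [ 1.4 -0.6 -1.6] turn 0.0
```

```bash
python3 -m creep '[{"hand":0.0,"slide":[0,0.007,-0.0004],"turn":0},{"hand":0.0,"slide":[0,0,-0.0004],"turn":0}]' 
python3 -m creep '[{"hand":0.0,"slide":[0,-0.014,-0.0004],"turn":0},{"hand":0.0,"slide":[0,0,-0.0004],"turn":0}]' 
python3 -m creep '[{"hand":0.0,"slide":[0,0.007,-0.0004],"turn":0}]' 
python3 -c "
from h import *
delta([.5685,.123,.22],-2.8);print(get_state()['moment'])"
```

```text
clock: 8.3
tool_pos: [0.567, 0.1191, 0.2203]
eef_rot: [1.0, -0.023, 0.001, -0.003]
contact_force: [2.0, 6.1, -1.9]
opening: 0.176
clock: 8.55
tool_pos: [0.5655, 0.1255, 0.2184]
eef_rot: [1.0, -0.025, -0.003, 0.004]
contact_force: [1.6, -7.9, -11.7]
opening: 0.18
clock: 8.68
tool_pos: [0.566, 0.1225, 0.2199]
eef_rot: [1.0, -0.024, -0.001, 0.001]
contact_force: [1.0, 2.2, -2.5]
opening: 0.182
pos [0.566  0.1225 0.2199] yaw -2.8 F [ 1.   2.2 -2.5] tool delta mm [ 2.5 -0.6 -0.1] turn 0.0
[0.68167038 0.02580819 0.08217214]
```

```bash
python3 -m creep '[{"hand":0.0,"slide":[0,0.009,-0.0004],"turn":0},{"hand":0.0,"slide":[0,0,-0.0004],"turn":0},{"hand":0.0,"slide":[0,-0.018,-0.0004],"turn":0},{"hand":0.0,"slide":[0,0,-0.0004],"turn":0},{"hand":0.0,"slide":[0,0.009,-0.0004],"turn":0}]' 
python3 -m creep '[{"hand":0.0,"slide":[0,0.009,-0.0004],"turn":0},{"hand":0.0,"slide":[0,0,-0.0004],"turn":0},{"hand":0.0,"slide":[0,-0.018,-0.0004],"turn":0},{"hand":0.0,"slide":[0,0,-0.0004],"turn":0},{"hand":0.0,"slide":[0,0.009,-0.0004],"turn":0}]'
cat > lift.py <<'E'
from h import *
import sys
np.set_printoptions(precision=4,suppress=True)
def lift():
    delta([.5685,.123,.22])
    p=snapshot('side'); save(p,sys.argv[1]); P,c=cloud(p)
    k=(np.hypot(P[:,0]-.558,P[:,1]-.022)<.145)&(P[:,2]>.155)&(P[:,2]<.188)&(c.min(1)>80)
    print('plate z',np.median(P[k,2]),k.sum())
    im=cv2.imread('pics/'+sys.argv[1]+'.png'); cv2.imwrite('pics/'+sys.argv[1]+'z.png',cv2.resize(im[80:290,160:440],(800,600),interpolation=cv2.INTER_CUBIC))
lift()
E
python3 lift.py s1
```

```text
clock: 9.3
tool_pos: [0.5659, 0.1225, 0.2217]
eef_rot: [1.0, -0.024, -0.002, 0.001]
contact_force: [-0.5, 2.3, -4.3]
opening: 0.181
clock: 9.93
tool_pos: [0.566, 0.1222, 0.2238]
eef_rot: [1.0, -0.024, -0.001, 0.001]
contact_force: [0.5, 2.1, -8.7]
opening: 0.178
pos [0.566  0.1222 0.2238] yaw -2.8 F [ 0.5  2.1 -8.7] tool delta mm [ 2.4 -0.9  3.8] turn None
plate z 0.16870167304649705 6427
```

View pics/s1z.png

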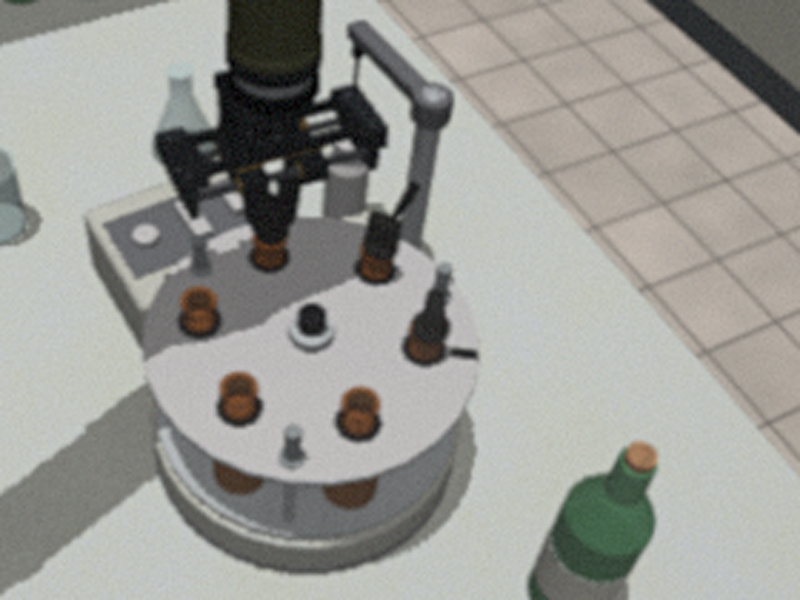

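```bash
python3 -m creep '[{"hand":0.0,"slide":[0,0.009,-0.0003],"turn":0},{"hand":0.0,"slide":[0,0,-0.0003],"turn":0},{"hand":0.0,"slide":[0,-0.018,-0.0003],"turn":0},{"hand":0.0,"slide":[0,0,-0.0003],"turn":0},{"hand":0.0,"slide":[0,0.009,-0.0003],"turn":0}]' 
python3 -m creep '[{"hand":0.0,"slide":[0,0.009,-0.0003],"turn":0},{"hand":0.0,"slide":[0,0,-0.0003],"turn":0},{"hand":0.0,"slide":[0,-0.018,-0.0003],"turn":0},{"hand":0.0,"slide":[0,0,-0.0003],"turn":0},{"hand":0.0,"slide":[0,0.009,-0.0003],"turn":0}]' 
python3 lift.py s2; python3 -c "
import cv2;cv2.imwrite('pics/s2y.png',cv2.resize(cv2.imread('pics/s2.png')[120:210,200:320],(800,600),interpolation=cv2.INTER_CUBIC))"
```

```text
clock: 10.6
tool_pos: [0.5665, 0.1225, 0.2258]
eef_rot: [1.0, -0.024, -0.001, 0.001]
contact_force: [0.4, 1.7, -7.4]
opening: 0.182
clock: 11.22
tool_pos: [0.567, 0.1228, 0.2275]
eef_rot: [1.0, -0.024, -0.0, 0.001]
contact_force: [-0.5, 3.4, -5.7]
opening: 0.183
pos [0.567  0.1228 0.2275] yaw -2.8 F [-0.5  3.4 -5.7] tool delta mm [ 1.5 -0.2  7.5] turn None
plate z 0.1686963348637804 6417
```

View pics/s2y.png

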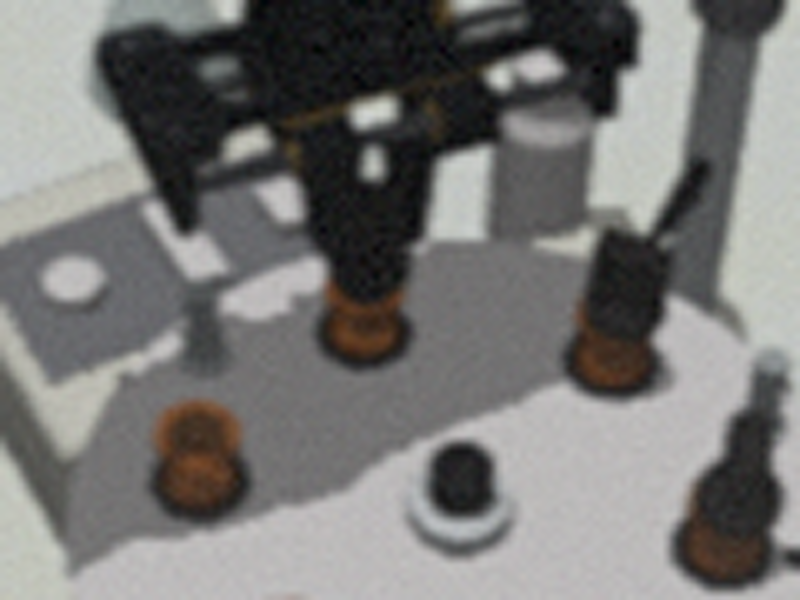

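```bash
python3 -m creep '[{"hand":0.0,"slide":[0,0.009,-0.0004],"turn":0},{"hand":0.0,"slide":[0,0,-0.0004],"turn":0},{"hand":0.0,"slide":[0,-0.018,-0.0004],"turn":0},{"hand":0.0,"slide":[0,0,-0.0004],"turn":0},{"hand":0.0,"slide":[0,0.009,-0.0004],"turn":0}]' 
python3 -m creep '[{"hand":0.0,"slide":[0,0.009,-0.0004],"turn":0},{"hand":0.0,"slide":[0,0,-0.0004],"turn":0},{"hand":0.0,"slide":[0,-0.018,-0.0004],"turn":0},{"hand":0.0,"slide":[0,0,-0.0004],"turn":0},{"hand":0.0,"slide":[0,0.009,-0.0004],"turn":0}]' 
python3 -m creep '[{"hand":0.0,"slide":[0,0.009,-0.0004],"turn":0},{"hand":0.0,"slide":[0,0,-0.0004],"turn":0},{"hand":0.0,"slide":[0,-0.018,-0.0004],"turn":0},{"hand":0.0,"slide":[0,0,-0.0004],"turn":0},{"hand":0.0,"slide":[0,0.009,-0.0004],"turn":0}]' 
python3 lift.py s3
```

```text
clock: 11.9
tool_pos: [0.5672, 0.1235, 0.2297]
eef_rot: [1.0, -0.024, 0.0, 0.0]
contact_force: [1.0, 3.9, -5.5]
opening: 0.182
clock: 12.52
tool_pos: [0.5678, 0.1251, 0.2325]
eef_rot: [1.0, -0.023, 0.001, -0.001]
contact_force: [-0.1, 5.1, -0.8]
opening: 0.185
clock: 13.15
tool_pos: [0.5688, 0.1271, 0.2358]
eef_rot: [1.0, -0.023, 0.002, -0.003]
contact_force: [-2.2, 8.1, 6.3]
opening: 0.181
pos [0.5688 0.1271 0.2358] yaw -2.6 F [-2.2  8.1  6.3] tool delta mm [-0.1  4.1 15.8] turn None
plate z 0.16865164079259265 6426
```

```bash
python3 -c "
from h import *
p=snapshot('wrist'); save(p,'w4'); 
im=cv2.imread('pics/s3.png')[110:200,200:320];cv2.imwrite('pics/s3y.png',cv2.resize(im,(800,600),interpolation=cv2.INTER_CUBIC))
p=snapshot('scene'); save(p,'c4')
im=cv2.imread('pics/c4.png')[110:260,180:380];cv2.imwrite('pics/c4z.png',cv2.resize(im,(800,600),interpolation=cv2.INTER_CUBIC))
"
```

```text
(no output)
```

View pics/s3y.png

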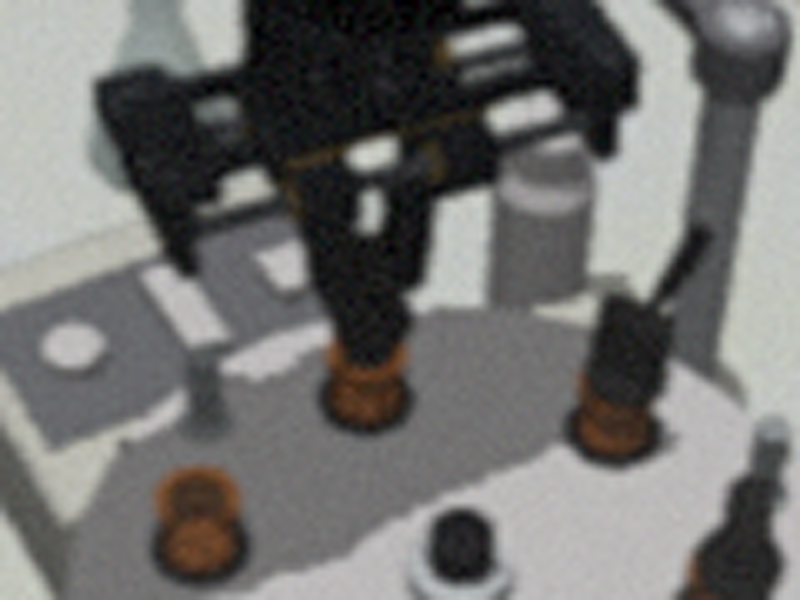

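View pics/c4z.png

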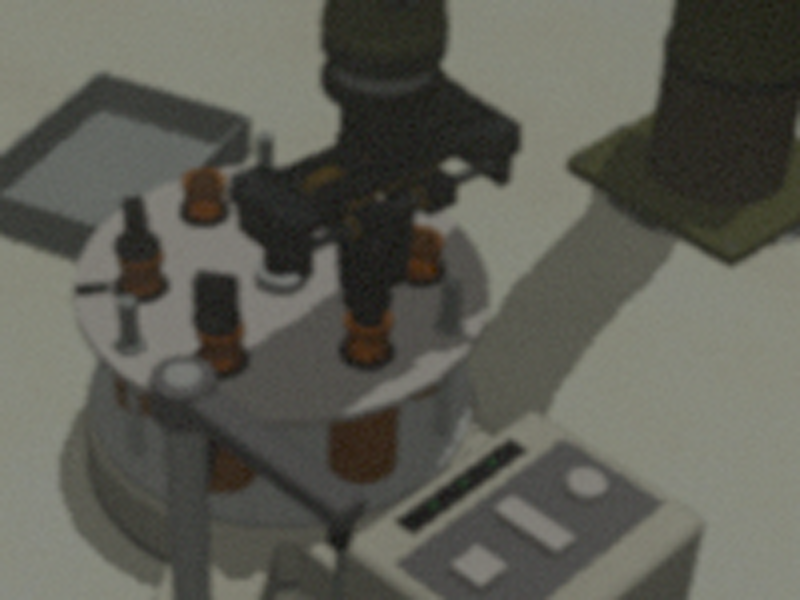

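```bash
python3 -m creep '[{"hand":0.0,"slide":[0,0.009,-0.0004],"turn":0},{"hand":0.0,"slide":[0,0,-0.0004],"turn":0},{"hand":0.0,"slide":[0,-0.018,-0.0004],"turn":0},{"hand":0.0,"slide":[0,0,-0.0004],"turn":0},{"hand":0.0,"slide":[0,0.009,-0.0004],"turn":0}]' 
python3 -m creep '[{"hand":0.0,"slide":[0,0.009,-0.0004],"turn":0},{"hand":0.0,"slide":[0,0,-0.0004],"turn":0}]'
python3 -m creep '[{"hand":0.0,"slide":[0,-0.018,-0.0004],"turn":0},{"hand":0.0,"slide":[0,0,-0.0004],"turn":0}]'
python3 -m creep '[{"hand":0.0,"slide":[0,0.009,-0.0004],"turn":0}]' 
python3 lift.py s4
```

```text
clock: 13.92
tool_pos: [0.5687, 0.1267, 0.2375]
eef_rot: [1.0, -0.023, 0.002, -0.003]
contact_force: [-1.5, 8.9, 8.9]
opening: 0.181
clock: 14.18
tool_pos: [0.5672, 0.1161, 0.2376]
eef_rot: [1.0, -0.024, 0.001, -0.002]
contact_force: [1.1, 5.0, -1.9]
opening: 0.177
clock: 14.42
tool_pos: [0.5676, 0.1315, 0.2372]
eef_rot: [1.0, -0.024, -0.0, 0.001]
contact_force: [0.6, -2.4, -0.2]
opening: 0.178
clock: 14.55
tool_pos: [0.5684, 0.1265, 0.2393]
eef_rot: [1.0, -0.023, 0.002, -0.003]
contact_force: [-0.1, 8.3, 8.9]
opening: 0.176
pos [0.5684 0.1265 0.2393] yaw -2.6 F [-0.1  8.3  8.9] tool delta mm [ 0.3  3.5 19.3] turn None
plate z 0.1686660112970246 6415
```

```bash
python3 -m creep '[{"hand":0.0,"slide":[0,0.007,-0.0004],"turn":0},{"hand":0.0,"slide":[0,0,-0.0004],"turn":0},{"hand":0.0,"slide":[0,-0.014,-0.0004],"turn":0},{"hand":0.0,"slide":[0,0,-0.0004],"turn":0},{"hand":0.0,"slide":[0,0.007,-0.0004],"turn":0}]' 
python3 -m creep '[{"hand":0.0,"slide":[0,0.007,-0.0004],"turn":0},{"hand":0.0,"slide":[0,0,-0.0004],"turn":0},{"hand":0.0,"slide":[0,-0.014,-0.0004],"turn":0},{"hand":0.0,"slide":[0,0,-0.0004],"turn":0},{"hand":0.0,"slide":[0,0.007,-0.0004],"turn":0}]' 
python3 -m creep '[{"hand":0.0,"slide":[0,0.007,-0.0004],"turn":0},{"hand":0.0,"slide":[0,0,-0.0004],"turn":0},{"hand":0.0,"slide":[0,-0.014,-0.0004],"turn":0},{"hand":0.0,"slide":[0,0,-0.0004],"turn":0},{"hand":0.0,"slide":[0,0.007,-0.0004],"turn":0}]' 
python3 lift.py s5;  python3 -c "
import cv2;cv2.imwrite('pics/s5y.png',cv2.resize(cv2.imread('pics/s5.png')[110:200,200:320],(800,600),interpolation=cv2.INTER_CUBIC))"
```

```text
clock: 15.22
tool_pos: [0.5678, 0.1254, 0.2407]
eef_rot: [1.0, -0.023, 0.001, -0.002]
contact_force: [0.1, 6.9, 5.5]
opening: 0.18
clock: 15.85
tool_pos: [0.5677, 0.1251, 0.2426]
eef_rot: [1.0, -0.023, 0.001, -0.002]
contact_force: [-0.4, 5.9, 4.8]
opening: 0.176
clock: 16.48
tool_pos: [0.5679, 0.1255, 0.2448]
eef_rot: [1.0, -0.023, 0.001, -0.002]
contact_force: [0.4, 6.6, 5.0]
opening: 0.178
pos [0.5679 0.1255 0.2448] yaw -2.7 F [0.4 6.6 5. ] tool delta mm [ 0.7  2.4 24.8] turn None
plate z 0.1686149799384197 6433
```

View pics/s5y.png

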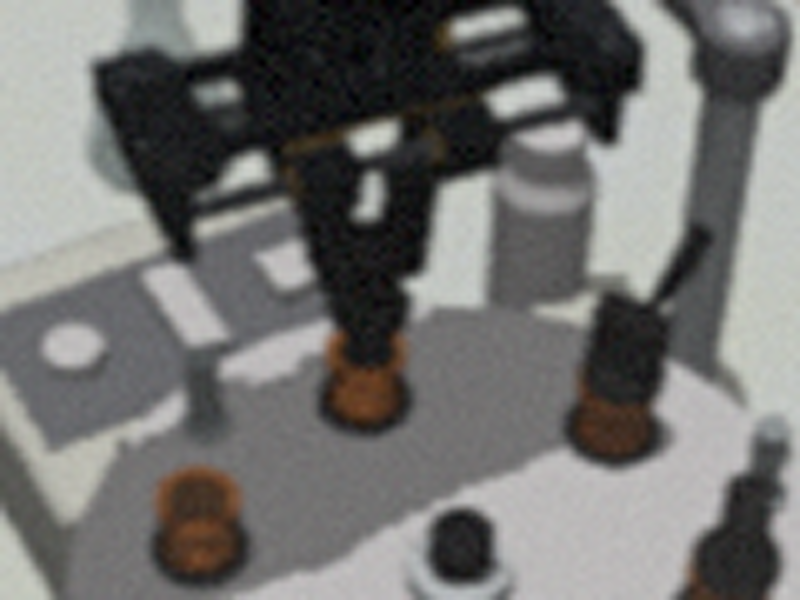

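```bash
python3 -m creep '[{"hand":0.0,"slide":[0,0.007,-0.0005],"turn":0},{"hand":0.0,"slide":[0,0,-0.0005],"turn":0},{"hand":0.0,"slide":[0,-0.014,-0.0005],"turn":0},{"hand":0.0,"slide":[0,0,-0.0005],"turn":0},{"hand":0.0,"slide":[0,0.007,-0.0005],"turn":0}]' 
python3 -m creep '[{"hand":0.0,"slide":[0,0.007,-0.0005],"turn":0},{"hand":0.0,"slide":[0,0,-0.0005],"turn":0},{"hand":0.0,"slide":[0,-0.014,-0.0005],"turn":0},{"hand":0.0,"slide":[0,0,-0.0005],"turn":0},{"hand":0.0,"slide":[0,0.007,-0.0005],"turn":0}]' 
python3 -m creep '[{"hand":0.0,"slide":[0,0.007,-0.0005],"turn":0},{"hand":0.0,"slide":[0,0,-0.0005],"turn":0},{"hand":0.0,"slide":[0,-0.014,-0.0005],"turn":0},{"hand":0.0,"slide":[0,0,-0.0005],"turn":0},{"hand":0.0,"slide":[0,0.007,-0.0005],"turn":0}]' 
python3 lift.py s6;  python3 -c "
import cv2;cv2.imwrite('pics/s6y.png',cv2.resize(cv2.imread('pics/s6.png')[110:200,200:320],(800,600),interpolation=cv2.INTER_CUBIC))"
```

```text
clock: 17.15
tool_pos: [0.5671, 0.1234, 0.2463]
eef_rot: [1.0, -0.024, 0.0, -0.0]
contact_force: [-0.2, 3.0, 2.4]
opening: 0.177
clock: 17.77
tool_pos: [0.5671, 0.1232, 0.2489]
eef_rot: [1.0, -0.024, 0.0, -0.0]
contact_force: [0.3, 0.2, -0.1]
opening: 0.178
clock: 18.4
tool_pos: [0.5669, 0.1233, 0.2512]
eef_rot: [1.0, -0.023, -0.0, 0.0]
contact_force: [0.4, 0.3, -0.8]
opening: 0.179
pos [0.5669 0.1233 0.2512] yaw -2.7 F [ 0.4  0.3 -0.8] tool delta mm [ 1.6  0.2 31.2] turn None
plate z 0.16868000760028057 6444
```

View pics/s6y.png

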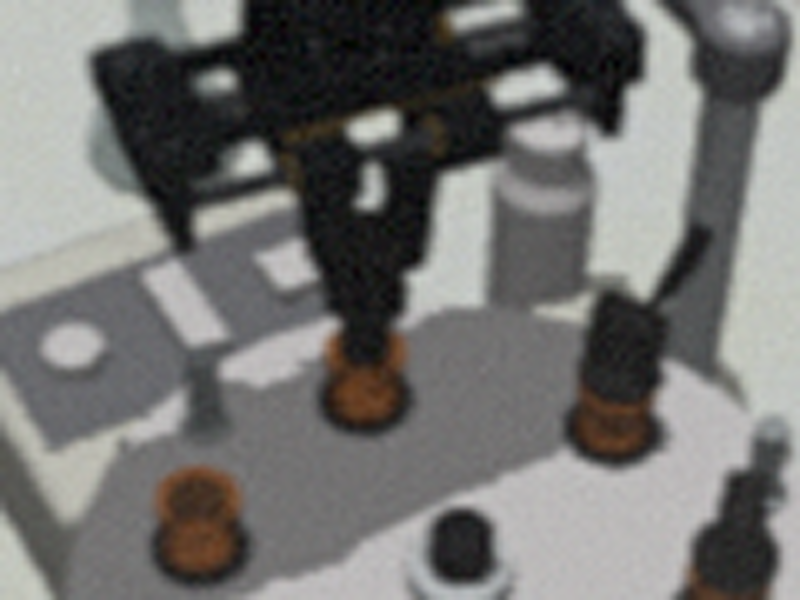

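```bash
python3 -m creep '[{"hand":0.0,"slide":[0,0,-0.002],"turn":0},{"hand":0.0,"slide":[0,0,-0.003],"turn":0},{"hand":0.0,"slide":[0,0,-0.004],"turn":0}]' 25
python3 -m creep '[{"hand":0.0,"slide":[0,0,-0.02],"turn":0},{"hand":0.0,"slide":[0,0,-0.02],"turn":0},{"hand":0.0,"slide":[0,0,-0.02],"turn":0},{"hand":0.0,"slide":[0,0,-0.02],"turn":0}]' 25
python3 lift.py s7
```

```text
clock: 18.82
tool_pos: [0.5669, 0.1231, 0.2605]
eef_rot: [1.0, -0.024, -0.0, -0.0]
contact_force: [-0.0, 0.5, -0.7]
opening: 0.179
clock: 19.32
tool_pos: [0.567, 0.1231, 0.3413]
eef_rot: [1.0, -0.024, 0.0, -0.0]
contact_force: [0.2, 0.4, -0.4]
opening: 0.178
pos [0.567  0.1231 0.3413] yaw -2.8 F [ 0.2  0.4 -0.4] tool delta mm [  1.5  -0.  121.3] turn None
plate z 0.16866686838023465 6455
```

View pics/s7z.png

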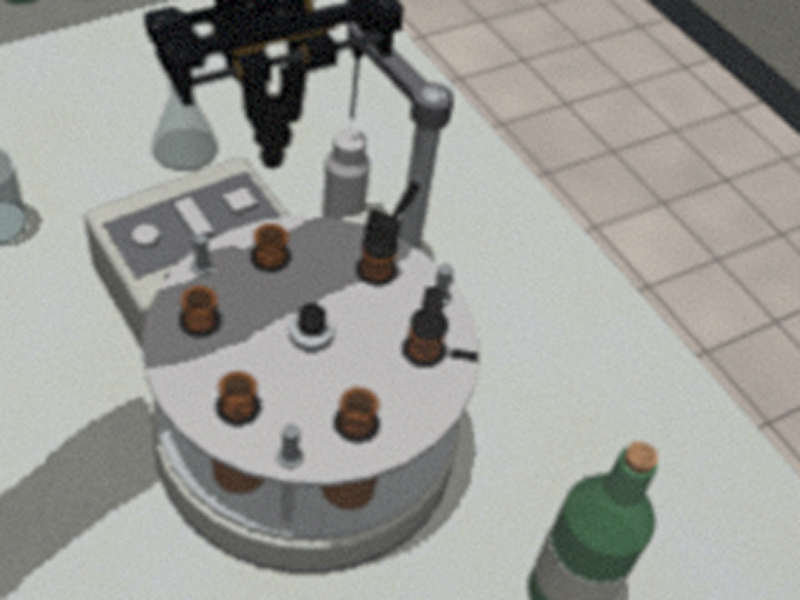

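```bash
cat > tray.py <<'E'
from h import *
np.set_printoptions(precision=4,suppress=True)
def tray():
    Q=[]
    for n in ['scene','side']:
        p=snapshot(n); save(p,'tray_'+n); P,c=cloud(p)
        k=(P[:,2]>.036)&(P[:,2]<.05)&(P[:,0]>.25)&(P[:,0]<.63)&(P[:,1]<-.17)&(P[:,1]>-.55)
        q=P[k]; Q.append(q); 
        if len(q)>20: print(n,len(q),cv2.minAreaRect((q[:,:2]*1000).astype(np.float32)), pinpoint('tray',p)[:1])
    q=np.concatenate(Q); print(cv2.minAreaRect((q[:,:2]*1000).astype(np.float32)))
if __name__=='__main__': tray(); delta([.45,-.345,.34])
E
python3 tray.py
```

```text
scene 319 ((445.2574157714844, -343.12677001953125), (228.78160095214844, 175.53704833984375), 21.40370750427246) [{'uv': [208.2, 158.0], 'conf': 0.57}]
side 513 ((448.25433349609375, -348.593994140625), (221.5419921875, 171.69134521484375), 21.112497329711914) [{'uv': [296.7, 369.3], 'conf': 0.71}]
((446.00048828125, -345.18060302734375), (232.75881958007812, 176.0283660888672), 19.33974838256836)
pos [0.5665 0.123  0.3397] yaw -2.8 F [ 0.  -0.6 -0.8] tool delta mm [-94.  473.1  -0.3] turn None
```

View pics/tray_scene.png

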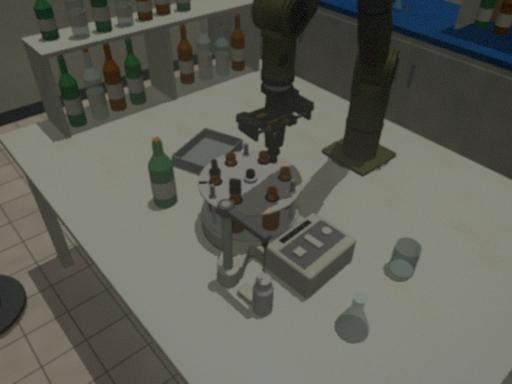

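```bash
python3 -m creep '[{"hand":0.0,"slide":[-0.0146,0.0497,0],"turn":0},{"hand":0.0,"slide":[-0.0146,0.0497,0],"turn":0},{"hand":0.0,"slide":[-0.0146,0.0497,0],"turn":0},{"hand":0.0,"slide":[-0.0146,0.0497,0],"turn":0},{"hand":0.0,"slide":[-0.0146,0.0497,0],"turn":0}]' 
python3 -m creep '[{"hand":0.0,"slide":[-0.0146,0.0497,0],"turn":0},{"hand":0.0,"slide":[-0.0146,0.0497,0],"turn":0},{"hand":0.0,"slide":[-0.0146,0.0497,0],"turn":0},{"hand":0.0,"slide":[-0.0146,0.0497,0],"turn":0},{"hand":0.0,"slide":[-0.0146,0.0497,0],"turn":0}]' 
python3 -m creep '[{"hand":0.0,"slide":[0,0,0.05],"turn":0},{"hand":0.0,"slide":[0,0,0.05],"turn":0},{"hand":0.0,"slide":[0,0,0.05],"turn":0},{"hand":0.0,"slide":[0,0,0.05],"turn":0},{"hand":0.0,"slide":[0,0,0.04],"turn":0}]' 
python3 tray.py; python3 -c "
from h import *
p=snapshot('wrist'); save(p,'w5'); delta([.396,-.366,.055])"
```

```text
clock: 20.2
tool_pos: [0.4809, -0.123, 0.3395]
eef_rot: [1.0, -0.024, -0.001, -0.0]
contact_force: [0.2, -0.4, -0.5]
opening: 0.179
clock: 20.82
tool_pos: [0.3963, -0.3674, 0.3393]
eef_rot: [1.0, -0.024, -0.001, -0.001]
contact_force: [1.1, -0.1, -0.1]
opening: 0.178
clock: 21.45
tool_pos: [0.3963, -0.3655, 0.0976]
eef_rot: [1.0, -0.024, -0.001, -0.001]
contact_force: [0.3, 0.2, -1.1]
opening: 0.181
scene 303 ((446.268798828125, -343.9708557128906), (230.0880584716797, 174.14430236816406), 20.51506233215332) [{'uv': [208.6, 158.2], 'conf': 0.74}]
side 210 ((472.65216064453125, -326.7590026855469), (102.66090393066406, 244.8389434814453), 55.62875747680664) []
((447.2995910644531, -345.0402526855469), (230.81166076660156, 175.2403564453125), 19.2275390625)
pos [ 0.3968 -0.3662  0.1001] yaw -2.8 F [ 0.3 -1.  -0.9] tool delta mm [  52.1  -23.7 -239.9] turn None
pos [ 0.3975 -0.3669  0.1012] yaw -2.8 F [ 0.1 -0.1  0.7] tool delta mm [-1.5 -0.8 46.2] turn None
```

View pics/tray_side.png

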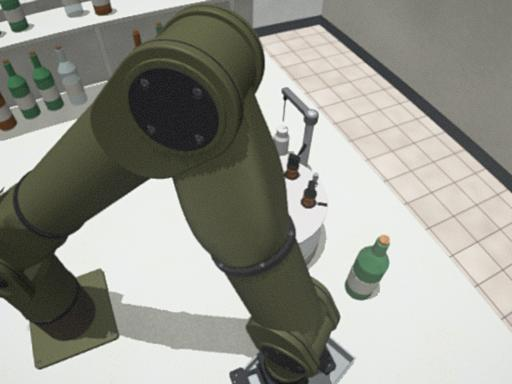

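View pics/w5.png

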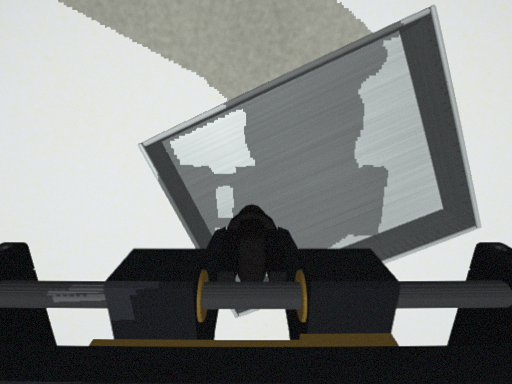

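```bash
python3 -c "
from h import *
p=snapshot('wrist'); P,c=cloud(p)
k=(P[:,2]>.038)&(P[:,2]<.05)&(P[:,0]>.25)&(P[:,0]<.63)&(P[:,1]<-.17)
q=P[k]; print(len(q),cv2.minAreaRect((q[:,:2]*1000).astype(np.float32)))
for uv in [(436,8),(141,146),(478,228)]: print(at_z(p,uv,.045), at_depth(p,uv))
"
```

```text
6636 ((448.171875, -347.59698486328125), (220.60145568847656, 170.55856323242188), 21.242507934570312)
[ 0.52205679 -0.23169711  0.045     ] [ 5.50085248e-01 -2.18112354e-01  1.16855516e-04]
[ 0.3183698  -0.31058804  0.045     ] [ 0.31836141 -0.31059007  0.04498011]
[ 0.58055194 -0.38900541  0.045     ] [ 6.21688169e-01 -4.11477853e-01  5.24055506e-04]
```

```bash
python3 -m creep '[{"hand":0.0,"slide":[0,0,0.025],"turn":0},{"hand":0.0,"slide":[0,0,0.015],"turn":0},{"hand":0.0,"slide":[0,0,0.004],"turn":0},{"hand":0.0,"slide":[0,0,0.0],"turn":0}]' 
python3 -m creep '[{"hand":0.0,"slide":[0,0,0.002],"turn":0},{"hand":0.0,"slide":[0,0,0.002],"turn":0}]'
```

```text
clock: 22.25
tool_pos: [0.3983, -0.3677, 0.0593]
eef_rot: [1.0, -0.024, 0.002, 0.001]
contact_force: [-1.8, 0.8, 18.1]
opening: 0.178
clock: 22.5
tool_pos: [0.3985, -0.3695, 0.0573]
eef_rot: [1.0, -0.025, 0.003, 0.003]
contact_force: [-4.3, 1.2, 38.5]
opening: 0.181
```

```bash
python3 -m creep '[{"hand":0.0,"slide":[0,0,-0.003],"turn":0},{"hand":0.03,"slide":[0,0,-0.002],"turn":0},{"hand":0.035,"slide":[0,0,0],"turn":0},{"hand":0.035,"slide":[0,0,0],"turn":0}]' 
python3 -m creep '[{"hand":0.035,"slide":[0,0,-0.02],"turn":0},{"hand":0.035,"slide":[0,0,-0.04],"turn":0},{"hand":0.035,"slide":[0,0,-0.06],"turn":0},{"hand":0.05,"slide":[0,0,-0.06],"turn":0},{"hand":0.05,"slide":[0,0,-0.06],"turn":0}]' 
python3 -c "
from h import *
p=snapshot('wrist'); save(p,'w6'); P,c=cloud(p)
k=(P[:,2]>.038)&(P[:,2]<.05)&(P[:,0]>.25)&(P[:,0]<.63)&(P[:,1]<-.17)&(c.min(1)>60)
q=P[k]; print(len(q),cv2.minAreaRect((q[:,:2]*1000).astype(np.float32)))
delta([.65,.065,.3])"
```

```text
clock: 23.0
tool_pos: [0.3972, -0.3661, 0.0571]
eef_rot: [1.0, -0.024, -0.0, -0.0]
contact_force: [-1.2, -0.5, -0.5]
opening: 0.397
clock: 23.62
tool_pos: [0.397, -0.366, 0.299]
eef_rot: [1.0, -0.024, -0.0, -0.0]
contact_force: [1.1, -0.1, -0.3]
opening: 0.565
1557 ((448.1111755371094, -347.8509826660156), (220.68667602539062, 170.80615234375), 21.37343406677246)
pos [ 0.3995 -0.3693  0.3064] yaw -2.8 F [ 1.5 -2.   3.9] tool delta mm [ 228.9 -446.     6.4] turn None
```

View pics/w6.png

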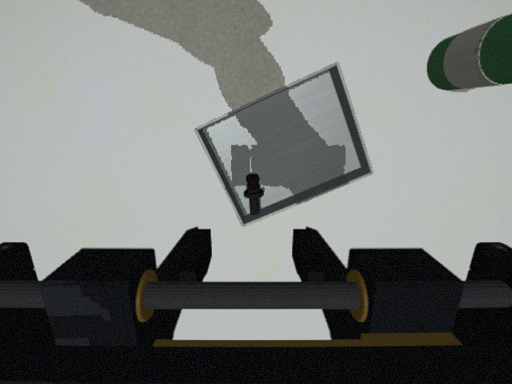

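```bash
python3 -m creep '[{"hand":0.05,"slide":[0,0,0],"turn":-10.2},{"hand":0.05,"slide":[0,0,0],"turn":-10.2},{"hand":0.05,"slide":[0,0,0],"turn":-10.2},{"hand":0.05,"slide":[0,0,0],"turn":-10.2},{"hand":0.05,"slide":[0,0,0],"turn":-10.2}]' 30
python3 -m creep '[{"hand":0.05,"slide":[0,0,0],"turn":-10.3},{"hand":0.05,"slide":[0.0,0,0],"turn":0}]' 
python3 -c "
from h import *
delta([.641,-.035,.3],58.5)"
```

```text
clock: 24.3
tool_pos: [0.397, -0.3661, 0.2966]
eef_rot: [0.911, 0.411, -0.0, -0.001]
contact_force: [-0.4, 0.1, -0.3]
opening: 0.568
clock: 24.55
tool_pos: [0.397, -0.3662, 0.2968]
eef_rot: [0.873, 0.488, 0.0, -0.001]
contact_force: [0.1, -0.0, -0.7]
opening: 0.567
pos [ 0.397  -0.3662  0.2968] yaw 58.4 F [ 0.1 -0.  -0.7] tool delta mm [409.9  35.   -3.2] turn -0.1
```

```bash
python3 -m creep '[{"hand":0.05,"slide":[0.05,0.0045,-0.004],"turn":0},{"hand":0.05,"slide":[0.05,0.0045,0],"turn":0},{"hand":0.05,"slide":[0.05,0.0045,0],"turn":0},{"hand":0.05,"slide":[0.05,0.0045,0],"turn":0},{"hand":0.05,"slide":[0.05,0.0045,0],"turn":0}]'
python3 -m creep '[{"hand":0.05,"slide":[0.05,0.0045,0],"turn":0},{"hand":0.05,"slide":[0.05,0.0045,0],"turn":0},{"hand":0.05,"slide":[0.05,0.0035,0],"turn":0},{"hand":0.05,"slide":[0.01,0,0],"turn":0},{"hand":0.05,"slide":[0,0,0],"turn":0}]'
python3 lug.py w7
```

```text
clock: 25.18
tool_pos: [0.5477, -0.1634, 0.301]
eef_rot: [0.873, 0.487, -0.0, -0.0]
contact_force: [-0.4, -0.4, -0.2]
opening: 0.565
clock: 25.8
tool_pos: [0.6408, -0.0347, 0.3007]
eef_rot: [0.873, 0.489, -0.001, -0.0]
contact_force: [-0.1, -0.3, 0.3]
opening: 0.567
636 0.23855056818154569 ((641.1328125, -33.373619079589844), (29.036283493041992, 14.950166702270508), 59.98786163330078)
735 0.23855756052519642 ((648.3568725585938, 65.86434173583984), (15.595736503601074, 28.378847122192383), 38.34708786010742)
pos [ 0.6404 -0.0363  0.301 ] yaw 58.4 F [-0.5 -0.2  0.6] tool delta mm [-304.7 -564.5  301. ] turn None
```

View pics/w7.png

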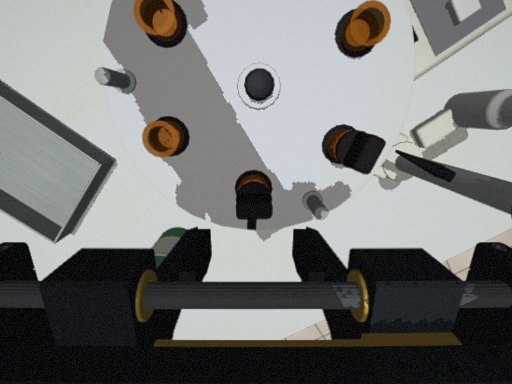

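```bash
python3 -m creep '[{"hand":0.05,"slide":[0.0015,-0.0005,0.03],"turn":-1},{"hand":0.05,"slide":[0,0,0.03],"turn":0},{"hand":0.05,"slide":[0,0,0.02],"turn":0},{"hand":0.05,"slide":[0,0,0],"turn":0}]' 30
python3 -m creep '[{"hand":0.0,"slide":[0,0,0],"turn":0},{"hand":0.0,"slide":[0,0,0],"turn":0},{"hand":0.0,"slide":[0,0,0],"turn":0}]' 30
python3 -c "
from h import *
delta([.641,-.0335,.22],59.5)"
```

```text
clock: 26.35
tool_pos: [0.6396, -0.0358, 0.2201]
eef_rot: [0.869, 0.495, -0.002, -0.0]
contact_force: [-0.5, -0.6, -0.3]
opening: 0.568
clock: 26.72
tool_pos: [0.6422, -0.0338, 0.2225]
eef_rot: [0.868, 0.496, 0.001, 0.001]
contact_force: [0.1, -0.5, 1.9]
opening: 0.338
pos [ 0.6422 -0.0338  0.2225] yaw 59.5 F [ 0.1 -0.5  1.9] tool delta mm [-0.4 -1.2  2.5] turn 0.0
```

```bash
python3 -m creep '[{"hand":0.0,"slide":[0,0.009,-0.0003],"turn":0},{"hand":0.0,"slide":[0,0,-0.0003],"turn":0}]' 
python3 -m creep '[{"hand":0.0,"slide":[0,-0.018,-0.0003],"turn":0},{"hand":0.0,"slide":[0,0,-0.0003],"turn":0}]'
python3 -m creep '[{"hand":0.0,"slide":[0,0.009,-0.0003],"turn":0}]'
python3 -m creep '[{"hand":0.0,"slide":[0,0.009,-0.0004],"turn":0},{"hand":0.0,"slide":[0,0,-0.0004],"turn":0},{"hand":0.0,"slide":[0,-0.018,-0.0004],"turn":0},{"hand":0.0,"slide":[0,0,-0.0004],"turn":0},{"hand":0.0,"slide":[0,0.009,-0.0004],"turn":0}]' 
python3 -m creep '[{"hand":0.0,"slide":[0,0.009,-0.0004],"turn":0},{"hand":0.0,"slide":[0,0,-0.0004],"turn":0},{"hand":0.0,"slide":[0,-0.018,-0.0004],"turn":0},{"hand":0.0,"slide":[0,0,-0.0004],"turn":0},{"hand":0.0,"slide":[0,0.009,-0.0004],"turn":0}]' 
python3 lift.py s8
```

```text
clock: 26.98
tool_pos: [0.6458, -0.0356, 0.2203]
eef_rot: [0.868, 0.497, -0.003, -0.004]
contact_force: [-7.1, 4.1, -0.2]
opening: 0.339
clock: 27.22
tool_pos: [0.6378, -0.031, 0.225]
eef_rot: [0.868, 0.496, 0.004, 0.004]
contact_force: [6.0, -3.9, -0.4]
opening: 0.341
clock: 27.35
tool_pos: [0.6414, -0.0332, 0.2228]
eef_rot: [0.868, 0.497, -0.0, -0.001]
contact_force: [-1.8, 3.5, -5.6]
opening: 0.338
clock: 27.98
tool_pos: [0.6403, -0.0327, 0.2235]
eef_rot: [0.868, 0.497, -0.002, -0.002]
contact_force: [-2.4, 3.5, -11.0]
opening: 0.336
clock: 28.6
tool_pos: [0.6393, -0.0324, 0.2246]
eef_rot: [0.868, 0.497, -0.003, -0.003]
contact_force: [-3.9, 5.0, -15.1]
opening: 0.329
pos [ 0.6393 -0.0324  0.2246] yaw 59.6 F [ -3.9   5.  -15.1] tool delta mm [  98.1 -139.8    4.6] turn None
plate z 0.16882355637850247 6001
```

View pics/s8z.png

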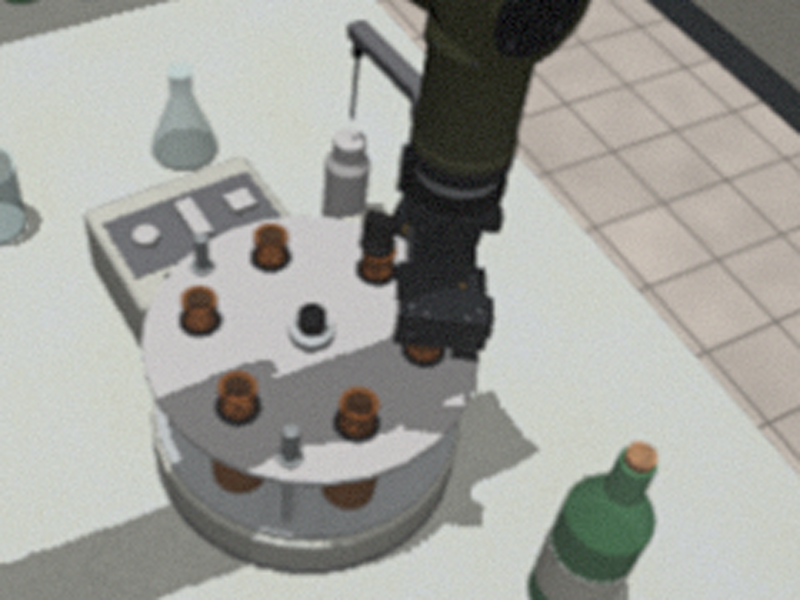

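```bash
python3 -m creep '[{"hand":0.0,"slide":[0,0.011,0],"turn":0},{"hand":0.0,"slide":[0,0,0],"turn":0}]' 
python3 -m creep '[{"hand":0.0,"slide":[0,-0.022,0],"turn":0},{"hand":0.0,"slide":[0,0,0],"turn":0}]'
python3 -m creep '[{"hand":0.0,"slide":[0,0.011,0],"turn":0}]'
python3 -m creep '[{"hand":0.0,"slide":[0,0.011,0],"turn":0},{"hand":0.0,"slide":[0,0,0],"turn":0},{"hand":0.0,"slide":[0,-0.022,0],"turn":0},{"hand":0.0,"slide":[0,0,0],"turn":0},{"hand":0.0,"slide":[0,0.011,0],"turn":0}]' 
python3 lift.py s9
```

```text
clock: 28.9
tool_pos: [0.6446, -0.0352, 0.2225]
eef_rot: [0.867, 0.497, -0.007, -0.007]
contact_force: [-9.4, 7.2, -12.9]
opening: 0.339
clock: 29.15
tool_pos: [0.6349, -0.0295, 0.2279]
eef_rot: [0.868, 0.496, 0.002, 0.003]
contact_force: [5.7, -3.2, -9.6]
opening: 0.337
clock: 29.28
tool_pos: [0.6398, -0.0326, 0.2255]
eef_rot: [0.868, 0.497, -0.002, -0.002]
contact_force: [-4.8, 5.2, -15.4]
opening: 0.337
clock: 29.9
tool_pos: [0.6403, -0.0327, 0.2259]
eef_rot: [0.868, 0.497, -0.002, -0.002]
contact_force: [-3.9, 4.6, -14.0]
opening: 0.335
pos [ 0.6403 -0.0327  0.2259] yaw 59.6 F [ -3.9   4.6 -14. ] tool delta mm [  97.9 -140.8    5.9] turn None
plate z 0.16869917413978855 6033
```

```bash
python3 -m creep '[{"hand":0.0,"slide":[0,0.011,-0.0002],"turn":0},{"hand":0.0,"slide":[0,0,-0.0002],"turn":0},{"hand":0.0,"slide":[0,-0.022,-0.0002],"turn":0},{"hand":0.0,"slide":[0,0,-0.0002],"turn":0},{"hand":0.0,"slide":[0,0.011,-0.0002],"turn":0}]' 
python3 -m creep '[{"hand":0.0,"slide":[0,0.011,-0.0002],"turn":0},{"hand":0.0,"slide":[0,0,-0.0002],"turn":0},{"hand":0.0,"slide":[0,-0.022,-0.0002],"turn":0},{"hand":0.0,"slide":[0,0,-0.0002],"turn":0},{"hand":0.0,"slide":[0,0.011,-0.0002],"turn":0}]' 
python3 -m creep '[{"hand":0.0,"slide":[0,0.011,-0.0002],"turn":0},{"hand":0.0,"slide":[0,0,-0.0002],"turn":0},{"hand":0.0,"slide":[0,-0.022,-0.0002],"turn":0},{"hand":0.0,"slide":[0,0,-0.0002],"turn":0},{"hand":0.0,"slide":[0,0.011,-0.0002],"turn":0}]' 
python3 lift.py s10
```

```text
clock: 30.58
tool_pos: [0.6402, -0.0329, 0.2269]
eef_rot: [0.868, 0.497, -0.002, -0.002]
contact_force: [-5.7, 4.7, -15.9]
opening: 0.341
clock: 31.2
tool_pos: [0.6403, -0.0329, 0.2278]
eef_rot: [0.868, 0.497, -0.002, -0.002]
contact_force: [-5.0, 5.4, -15.8]
opening: 0.335
clock: 31.82
tool_pos: [0.6404, -0.0329, 0.2287]
eef_rot: [0.868, 0.497, -0.002, -0.002]
contact_force: [-3.8, 4.9, -14.6]
opening: 0.337
pos [ 0.6404 -0.0329  0.2287] yaw 59.6 F [ -3.8   4.9 -14.6] tool delta mm [  98.  -140.9    8.7] turn None
plate z 0.16891247434787854 6030
```

```bash
python3 -c "
from h import *
a=cv2.imread('pics/s8.png')[140:215,270:370];b=cv2.imread('pics/s10.png')[140:215,270:370]
cv2.imwrite('pics/ab.png',np.hstack([cv2.resize(a,(400,300),interpolation=cv2.INTER_CUBIC),cv2.resize(b,(400,300),interpolation=cv2.INTER_CUBIC)]))
p=snapshot('scene'); save(p,'c10')
im=cv2.imread('pics/c10.png')[110:260,150:350];cv2.imwrite('pics/c10z.png',cv2.resize(im,(800,600),interpolation=cv2.INTER_CUBIC))
"
```

```text
(no output)
```

View pics/ab.png

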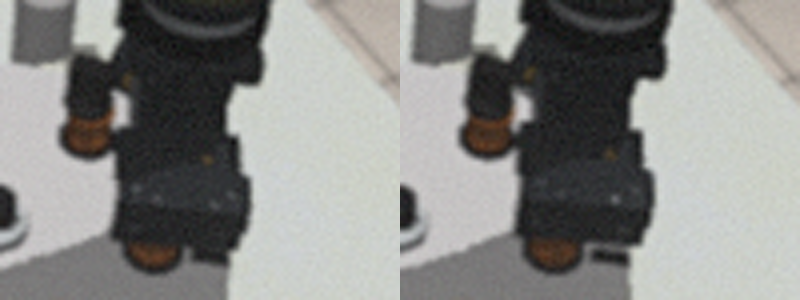

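View pics/c10z.png

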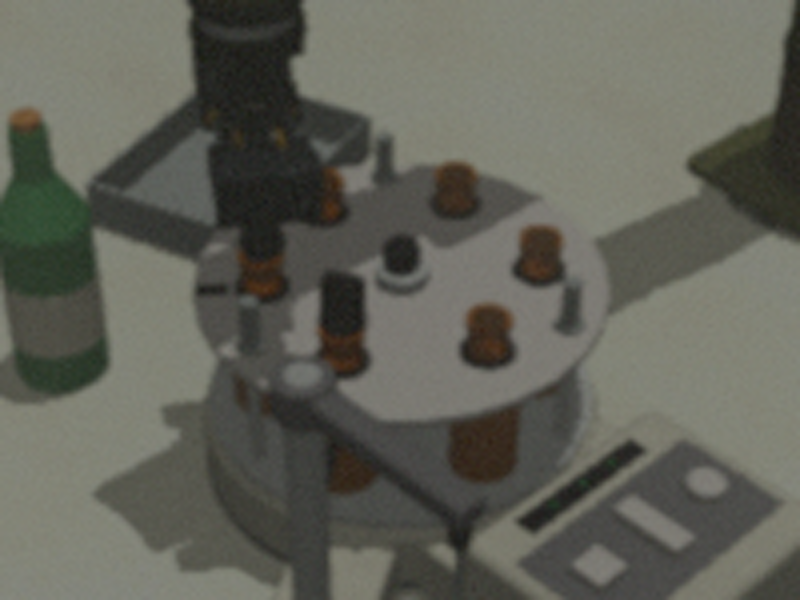

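```bash
python3 -c "
from h import *
im=cv2.imread('pics/c10.png')[145:215,190:283];im=cv2.convertScaleAbs(im,alpha=1.7);cv2.imwrite('pics/c10y.png',cv2.resize(im,(800,600),interpolation=cv2.INTER_CUBIC))
"
```

```text
(no output)
```

View pics/c10y.png

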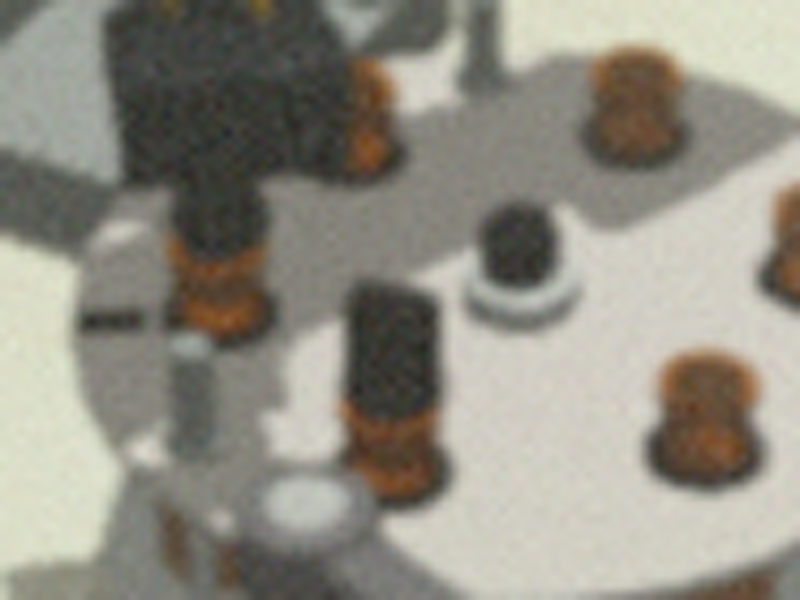

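```bash
python3 -m creep '[{"hand":0.0,"slide":[0,0.013,-0.0002],"turn":0},{"hand":0.0,"slide":[0,0,-0.0002],"turn":0}]' 
python3 -m creep '[{"hand":0.0,"slide":[0,-0.026,-0.0002],"turn":0},{"hand":0.0,"slide":[0,0,-0.0002],"turn":0}]'
python3 -m creep '[{"hand":0.0,"slide":[0,0.013,-0.0002],"turn":0}]'
python3 -m creep '[{"hand":0.0,"slide":[0,0.013,-0.0002],"turn":0},{"hand":0.0,"slide":[0,0,-0.0002],"turn":0},{"hand":0.0,"slide":[0,-0.026,-0.0002],"turn":0},{"hand":0.0,"slide":[0,0,-0.0002],"turn":0},{"hand":0.0,"slide":[0,0.013,-0.0002],"turn":0}]' 
python3 -m creep '[{"hand":0.0,"slide":[0,0.013,-0.0002],"turn":0},{"hand":0.0,"slide":[0,0,-0.0002],"turn":0},{"hand":0.0,"slide":[0,-0.026,-0.0002],"turn":0},{"hand":0.0,"slide":[0,0,-0.0002],"turn":0},{"hand":0.0,"slide":[0,0.013,-0.0002],"turn":0}]' 
python3 lift.py s11
python3 -c "
from h import *
p=snapshot('scene'); save(p,'c11')
im=cv2.imread('pics/c11.png')[145:215,190:283];im=cv2.convertScaleAbs(im,alpha=1.7);cv2.imwrite('pics/c11y.png',cv2.resize(im,(800,600),interpolation=cv2.INTER_CUBIC))
"
```

```text
clock: 32.17
tool_pos: [0.6467, -0.0364, 0.2265]
eef_rot: [0.867, 0.497, -0.006, -0.007]
contact_force: [-10.1, 7.0, -12.4]
opening: 0.339
clock: 32.42
tool_pos: [0.6341, -0.0291, 0.2327]
eef_rot: [0.868, 0.496, 0.004, 0.004]
contact_force: [6.6, -3.8, -9.6]
opening: 0.337
clock: 32.55
tool_pos: [0.6402, -0.0328, 0.2303]
eef_rot: [0.868, 0.497, -0.001, -0.002]
contact_force: [-5.6, 4.8, -15.0]
opening: 0.336
clock: 33.17
tool_pos: [0.6403, -0.0329, 0.2315]
eef_rot: [0.868, 0.497, -0.001, -0.001]
contact_force: [-5.1, 4.2, -13.4]
opening: 0.337
clock: 33.8
tool_pos: [0.6402, -0.0327, 0.2328]
eef_rot: [0.868, 0.497, -0.001, -0.002]
contact_force: [-4.5, 4.0, -9.9]
opening: 0.342
pos [ 0.6402 -0.0327  0.2328] yaw 59.6 F [-4.5  4.  -9.9] tool delta mm [  98.  -140.6   12.8] turn None
plate z 0.16869215343535882 6065
```

View pics/c11y.png

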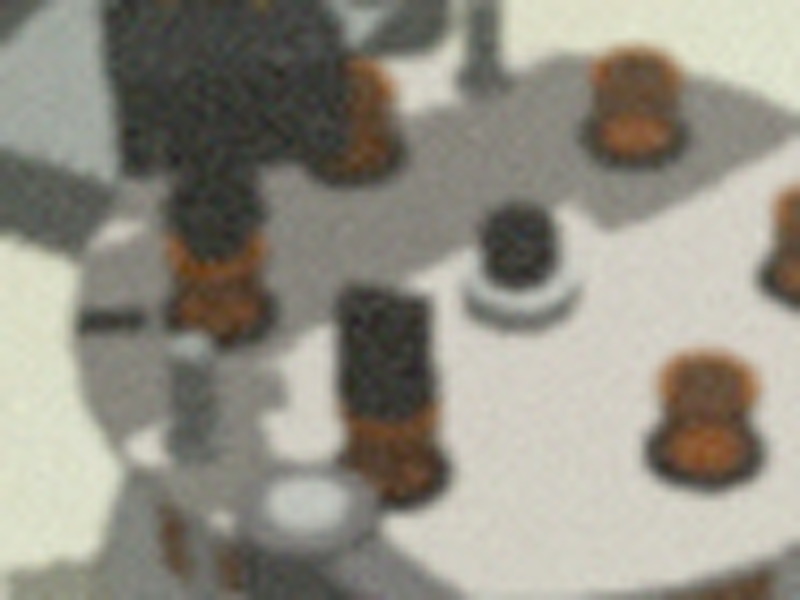

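```bash
python3 -m creep '[{"hand":0.0,"slide":[0,0.012,-0.0003],"turn":0},{"hand":0.0,"slide":[0,0,-0.0003],"turn":0},{"hand":0.0,"slide":[0,-0.024,-0.0003],"turn":0},{"hand":0.0,"slide":[0,0,-0.0003],"turn":0},{"hand":0.0,"slide":[0,0.012,-0.0003],"turn":0}]' 
python3 -m creep '[{"hand":0.0,"slide":[0,0.012,-0.0003],"turn":0},{"hand":0.0,"slide":[0,0,-0.0003],"turn":0},{"hand":0.0,"slide":[0,-0.024,-0.0003],"turn":0},{"hand":0.0,"slide":[0,0,-0.0003],"turn":0},{"hand":0.0,"slide":[0,0.012,-0.0003],"turn":0}]' 
python3 -m creep '[{"hand":0.0,"slide":[0,0.012,-0.0003],"turn":0},{"hand":0.0,"slide":[0,0,-0.0003],"turn":0},{"hand":0.0,"slide":[0,-0.024,-0.0003],"turn":0},{"hand":0.0,"slide":[0,0,-0.0003],"turn":0},{"hand":0.0,"slide":[0,0.012,-0.0003],"turn":0}]' 
python3 lift.py s12
```

```text
clock: 34.52
tool_pos: [0.6401, -0.0326, 0.2341]
eef_rot: [0.868, 0.497, -0.002, -0.002]
contact_force: [-4.4, 4.3, -8.8]
opening: 0.335
clock: 35.15
tool_pos: [0.6395, -0.0323, 0.2345]
eef_rot: [0.868, 0.497, -0.003, -0.003]
contact_force: [-6.7, 4.5, -7.7]
opening: 0.336
clock: 35.78
tool_pos: [0.639, -0.0321, 0.2355]
eef_rot: [0.868, 0.497, -0.003, -0.004]
contact_force: [-5.9, 4.5, -9.5]
opening: 0.334
pos [ 0.639  -0.0321  0.2355] yaw 59.6 F [-5.9  4.5 -9.5] tool delta mm [  98.1 -139.3   15.5] turn None
plate z 0.16872561109194317 6069
```

```bash
python3 -m creep '[{"hand":0.0,"slide":[0,0.011,-0.0004],"turn":0},{"hand":0.0,"slide":[0,0,-0.0004],"turn":0},{"hand":0.0,"slide":[0,-0.022,-0.0004],"turn":0},{"hand":0.0,"slide":[0,0,-0.0004],"turn":0},{"hand":0.0,"slide":[0,0.011,-0.0004],"turn":0}]' 
python3 -m creep '[{"hand":0.0,"slide":[0,0.011,-0.0004],"turn":0},{"hand":0.0,"slide":[0,0,-0.0004],"turn":0},{"hand":0.0,"slide":[0,-0.022,-0.0004],"turn":0},{"hand":0.0,"slide":[0,0,-0.0004],"turn":0},{"hand":0.0,"slide":[0,0.011,-0.0004],"turn":0}]' 
python3 -m creep '[{"hand":0.0,"slide":[0,0.011,-0.0004],"turn":0},{"hand":0.0,"slide":[0,0,-0.0004],"turn":0},{"hand":0.0,"slide":[0,-0.022,-0.0004],"turn":0},{"hand":0.0,"slide":[0,0,-0.0004],"turn":0},{"hand":0.0,"slide":[0,0.011,-0.0004],"turn":0}]' 
python3 lift.py s13
python3 -c "
from h import *
p=snapshot('scene'); save(p,'c12')
im=cv2.imread('pics/c12.png')[145:215,190:283];im=cv2.convertScaleAbs(im,alpha=1.7);cv2.imwrite('pics/c12y.png',cv2.resize(im,(800,600),interpolation=cv2.INTER_CUBIC))
"
```

```text
clock: 36.45
tool_pos: [0.6394, -0.0325, 0.2377]
eef_rot: [0.868, 0.497, -0.003, -0.003]
contact_force: [-5.5, 4.4, -10.6]
opening: 0.338
clock: 37.08
tool_pos: [0.6391, -0.0323, 0.2394]
eef_rot: [0.868, 0.497, -0.003, -0.003]
contact_force: [-4.4, 4.0, -10.9]
opening: 0.338
clock: 37.7
tool_pos: [0.639, -0.0323, 0.2414]
eef_rot: [0.868, 0.497, -0.003, -0.003]
contact_force: [-5.3, 4.8, -10.4]
opening: 0.338
pos [ 0.639  -0.0323  0.2414] yaw 59.6 F [ -5.3   4.8 -10.4] tool delta mm [  98.2 -139.4   21.4] turn None
plate z 0.16870785460220153 6079
```

View pics/c12y.png

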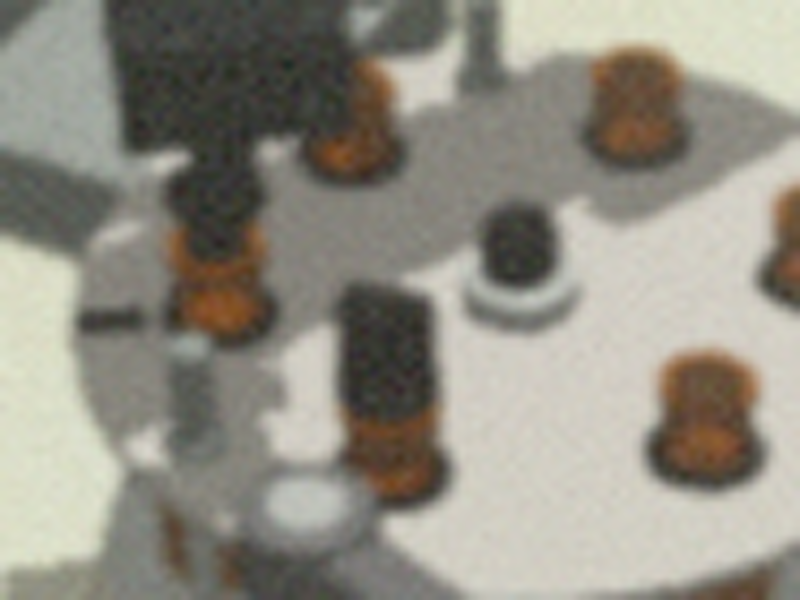

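```bash
python3 -m creep '[{"hand":0.0,"slide":[0,0.01,-0.0003],"turn":0},{"hand":0.0,"slide":[0,0,-0.0003],"turn":0},{"hand":0.0,"slide":[0,-0.02,-0.0003],"turn":0},{"hand":0.0,"slide":[0,0,-0.0003],"turn":0},{"hand":0.0,"slide":[0,0.01,-0.0003],"turn":0}]' 40
python3 -m creep '[{"hand":0.0,"slide":[0,0.01,-0.0003],"turn":0},{"hand":0.0,"slide":[0,0,-0.0003],"turn":0},{"hand":0.0,"slide":[0,-0.02,-0.0003],"turn":0},{"hand":0.0,"slide":[0,0,-0.0003],"turn":0},{"hand":0.0,"slide":[0,0.01,-0.0003],"turn":0}]' 
python3 -m creep '[{"hand":0.0,"slide":[0,0.01,-0.0003],"turn":0},{"hand":0.0,"slide":[0,0,-0.0003],"turn":0}]'
python3 -m creep '[{"hand":0.0,"slide":[0,-0.02,-0.0003],"turn":0},{"hand":0.0,"slide":[0,0,-0.0003],"turn":0}]'
python3 -m creep '[{"hand":0.0,"slide":[0,0.01,-0.0003],"turn":0}]' 
python3 lift.py s13
```

```text
clock: 38.42
tool_pos: [0.6425, -0.0341, 0.2454]
eef_rot: [0.868, 0.496, 0.0, 0.0]
contact_force: [1.2, 0.1, -0.9]
opening: 0.337
clock: 39.05
tool_pos: [0.6424, -0.0339, 0.2469]
eef_rot: [0.868, 0.496, 0.0, 0.0]
contact_force: [-1.1, 0.5, 1.4]
opening: 0.34
clock: 39.3
tool_pos: [0.648, -0.037, 0.2458]
eef_rot: [0.868, 0.497, -0.003, -0.003]
contact_force: [-5.9, 3.2, 2.9]
opening: 0.336
clock: 39.55
tool_pos: [0.635, -0.0296, 0.2483]
eef_rot: [0.868, 0.496, 0.002, 0.002]
contact_force: [4.6, -2.3, -3.3]
opening: 0.336
clock: 39.67
tool_pos: [0.6416, -0.0335, 0.248]
eef_rot: [0.868, 0.497, -0.001, -0.001]
contact_force: [-2.6, 1.6, -1.2]
opening: 0.34
pos [ 0.6416 -0.0335  0.248 ] yaw 59.5 F [-2.6  1.6 -1.2] tool delta mm [  97.8 -142.4   28. ] turn None
plate z 0.16867812845435598 6154
```

```bash
python3 -c "
from h import *
p=snapshot('scene'); save(p,'c13')
im=cv2.imread('pics/c13.png')[145:215,190:283];im=cv2.convertScaleAbs(im,alpha=1.7);cv2.imwrite('pics/c13y.png',cv2.resize(im,(800,600),interpolation=cv2.INTER_CUBIC))
"
```

```text
(no output)
```

View pics/c13y.png

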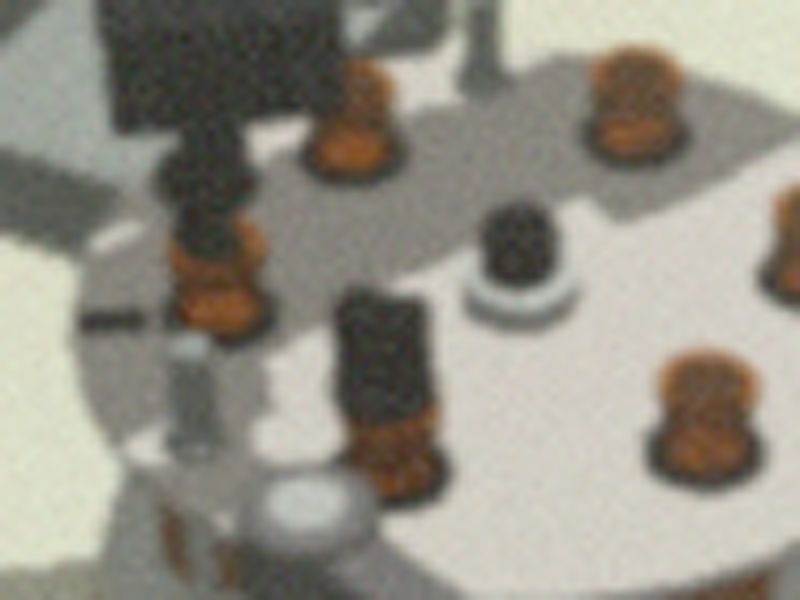

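```bash
python3 -m creep '[{"hand":0.0,"slide":[0,0.009,-0.0004],"turn":0},{"hand":0.0,"slide":[0,0,-0.0004],"turn":0},{"hand":0.0,"slide":[0,-0.018,-0.0004],"turn":0},{"hand":0.0,"slide":[0,0,-0.0004],"turn":0},{"hand":0.0,"slide":[0,0.009,-0.0004],"turn":0}]' 
python3 -m creep '[{"hand":0.0,"slide":[0,0.009,-0.0004],"turn":0},{"hand":0.0,"slide":[0,0,-0.0004],"turn":0},{"hand":0.0,"slide":[0,-0.018,-0.0004],"turn":0},{"hand":0.0,"slide":[0,0,-0.0004],"turn":0},{"hand":0.0,"slide":[0,0.009,-0.0004],"turn":0}]' 
python3 -m creep '[{"hand":0.0,"slide":[0,0.009,-0.0004],"turn":0},{"hand":0.0,"slide":[0,0,-0.0004],"turn":0},{"hand":0.0,"slide":[0,-0.018,-0.0004],"turn":0},{"hand":0.0,"slide":[0,0,-0.0004],"turn":0},{"hand":0.0,"slide":[0,0.009,-0.0004],"turn":0}]' 
python3 lift.py s14
python3 -c "
from h import *
p=snapshot('scene'); save(p,'c14')
im=cv2.imread('pics/c14.png')[145:215,190:283];im=cv2.convertScaleAbs(im,alpha=1.7);cv2.imwrite('pics/c14y.png',cv2.resize(im,(800,600),interpolation=cv2.INTER_CUBIC))
"
```

```text
clock: 40.4
tool_pos: [0.6417, -0.0335, 0.25]
eef_rot: [0.868, 0.497, -0.0, -0.0]
contact_force: [-0.1, 0.3, -1.3]
opening: 0.338
clock: 41.02
tool_pos: [0.6421, -0.0338, 0.2519]
eef_rot: [0.868, 0.497, 0.0, 0.0]
contact_force: [-0.1, 0.1, 0.3]
opening: 0.338
clock: 41.65
tool_pos: [0.642, -0.0336, 0.254]
eef_rot: [0.868, 0.497, 0.0, 0.0]
contact_force: [0.5, -0.3, -1.1]
opening: 0.335
pos [ 0.642  -0.0336  0.254 ] yaw 59.6 F [ 0.5 -0.3 -1.1] tool delta mm [  97.8 -142.7   34. ] turn None
plate z 0.16868031088418564 6186
```

View pics/c14y.png

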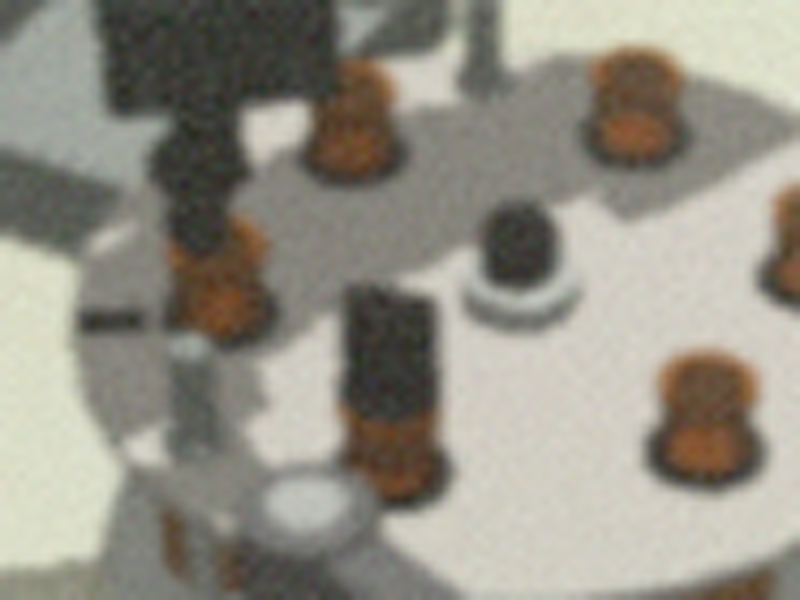

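Nearly free and unloaded (cap clear of the neck, shank visible). Ease up.

```bash
python3 -m creep '[{"hand":0.0,"slide":[0,0.006,-0.001],"turn":0},{"hand":0.0,"slide":[0,0,-0.001],"turn":0},{"hand":0.0,"slide":[0,-0.012,-0.001],"turn":0},{"hand":0.0,"slide":[0,0,-0.001],"turn":0},{"hand":0.0,"slide":[0,0.006,-0.001],"turn":0}]' 
python3 -m creep '[{"hand":0.0,"slide":[0,0,-0.003],"turn":0},{"hand":0.0,"slide":[0,0,-0.004],"turn":0},{"hand":0.0,"slide":[0,0,-0.005],"turn":0}]' 
python3 -m creep '[{"hand":0.0,"slide":[0,0,-0.02],"turn":0},{"hand":0.0,"slide":[0,0,-0.03],"turn":0},{"hand":0.0,"slide":[0,0,-0.03],"turn":0}]' 
python3 lift.py s15; python3 tray.py; python3 -c "
from h import *
delta([.448,-.348,.34])"
```

```text
clock: 42.38
tool_pos: [0.6413, -0.033, 0.2593]
eef_rot: [0.868, 0.497, 0.0, -0.0]
contact_force: [0.9, -0.5, -0.5]
opening: 0.335
clock: 42.75
tool_pos: [0.6415, -0.0334, 0.2712]
eef_rot: [0.868, 0.497, 0.0, -0.0]
contact_force: [0.1, 0.2, -0.1]
opening: 0.335
clock: 43.12
tool_pos: [0.6413, -0.0334, 0.352]
eef_rot: [0.868, 0.497, -0.0, -0.0]
contact_force: [0.9, -0.8, -0.1]
opening: 0.333
pos [ 0.6413 -0.0334  0.352 ] yaw 59.5 F [ 0.9 -0.8 -0.1] tool delta mm [  97.9 -142.   132. ] turn None
plate z 0.16867858218784984 6503
scene 299 ((447.4151916503906, -344.065185546875), (228.4079132080078, 174.128662109375), 19.72382926940918) [{'uv': [209.3, 157.2], 'conf': 0.82}]
side 518 ((448.19036865234375, -348.3982849121094), (221.73545837402344, 171.48297119140625), 20.9263858795166) [{'uv': [293.2, 372.0], 'conf': 0.75}]
((447.13055419921875, -345.0446472167969), (229.3141632080078, 174.6740264892578), 18.86759376525879)
pos [ 0.6409 -0.0333  0.35  ] yaw 59.5 F [-0.2  0.1 -0.7] tool delta mm [-365.4   -6.6   10. ] turn None
pos [ 0.6409 -0.0333  0.35  ] yaw 59.5 F [-0.2  0.1 -0.7] tool delta mm [-369.    -6.8   10. ] turn None
```

View pics/tray_side.png

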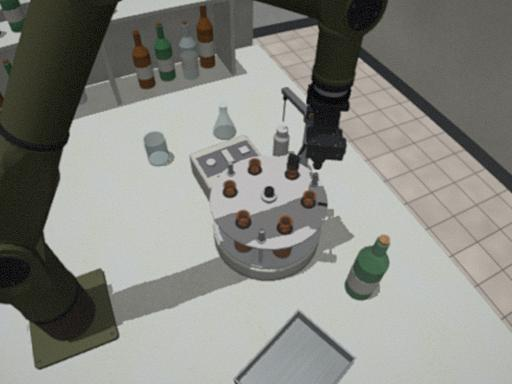

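```bash
python3 -m creep '[{"hand":0.0,"slide":[-0.05,0.0,0],"turn":0},{"hand":0.0,"slide":[-0.05,0.0,0],"turn":0},{"hand":0.0,"slide":[-0.05,0.0,0],"turn":0},{"hand":0.0,"slide":[-0.05,0.003,0],"turn":0},{"hand":0.0,"slide":[-0.05,0,0],"turn":0}]' 
python3 -m creep '[{"hand":0.0,"slide":[-0.05,0.0,0.0],"turn":0},{"hand":0.0,"slide":[-0.05,0.0,0.04],"turn":0},{"hand":0.0,"slide":[-0.008,0.0,0.05],"turn":0},{"hand":0.0,"slide":[0,0.0,0.05],"turn":0},{"hand":0.0,"slide":[0,0,0.05],"turn":0}]'
cat > wt.py <<'E'
from h import *
import sys
p=snapshot('wrist'); save(p,sys.argv[1]); P,c=cloud(p)
k=(P[:,2]>.040)&(P[:,2]<.048)&(P[:,0]>.25)&(P[:,0]<.63)&(P[:,1]<-.17)&(c.min(1)>60)
q=P[k]; print(len(q),cv2.minAreaRect((q[:,:2]*1000).astype(np.float32)))
delta([.462,-.343,.065])
E
python3 wt.py w8
```

```text
clock: 44.0
tool_pos: [0.5157, -0.2515, 0.3494]
eef_rot: [0.868, 0.497, -0.001, -0.001]
contact_force: [-0.0, 0.1, -0.7]
opening: 0.336
clock: 44.62
tool_pos: [0.4621, -0.342, 0.1592]
eef_rot: [0.868, 0.496, -0.0, -0.001]
contact_force: [0.6, -0.1, -0.6]
opening: 0.336
2780 ((477.5074157714844, -339.8732604980469), (221.39971923828125, 170.77871704101562), 20.989179611206055)
pos [ 0.4588 -0.3394  0.1531] yaw 59.6 F [-1.1  0.9 -4.4] tool delta mm [-1.5  4.6 88.1] turn None
```

View pics/w8.png

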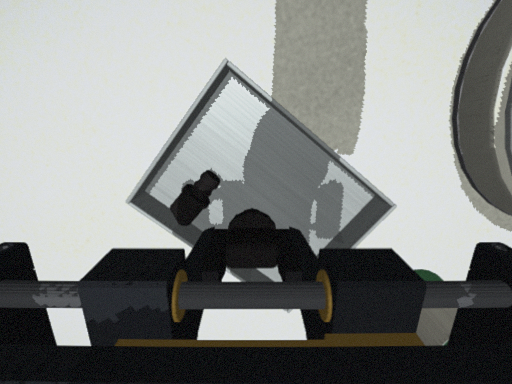

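```bash
python3 -m creep '[{"hand":0.0,"slide":[0.022,0.0205,0.0],"turn":0},{"hand":0.0,"slide":[0.023,0.0205,0.0],"turn":0},{"hand":0.0,"slide":[0,0.0,0.04],"turn":0},{"hand":0.0,"slide":[0,0.0,0.03],"turn":0},{"hand":0.0,"slide":[0,0,0.0],"turn":0}]' 
python3 wt.py w9
```

```text
clock: 45.3
tool_pos: [0.5194, -0.3232, 0.0899]
eef_rot: [0.868, 0.497, -0.002, -0.003]
contact_force: [-0.2, 0.4, -0.9]
opening: 0.335
5722 ((477.25213623046875, -340.0147705078125), (220.5089874267578, 170.56153869628906), 21.044214248657227)
pos [ 0.5206 -0.324   0.0915] yaw 59.5 F [-0.5  0.6  0.2] tool delta mm [-46.1 -40.9  26.5] turn None
```

View pics/w9.png

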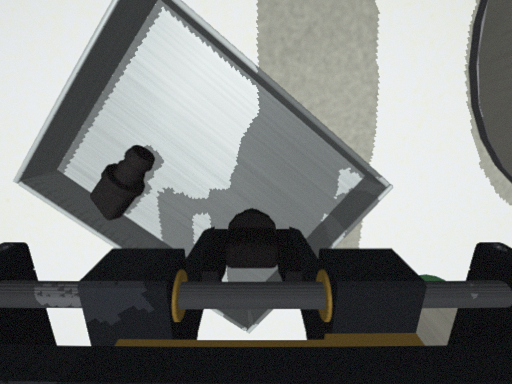

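```bash
python3 -m creep '[{"hand":0.0,"slide":[0,0,0.015],"turn":0},{"hand":0.0,"slide":[0,0,0.01],"turn":0},{"hand":0.0,"slide":[0,0.0,0.004],"turn":0},{"hand":0.0,"slide":[0,0.0,0],"turn":0}]'
```

```text
clock: 45.85
tool_pos: [0.5212, -0.3244, 0.0626]
eef_rot: [0.868, 0.497, -0.0, -0.0]
contact_force: [-0.1, 0.6, -0.1]
opening: 0.335
```

```bash
python3 -m creep '[{"hand":0.0,"slide":[0,0,0.003],"turn":0},{"hand":0.0,"slide":[0,0,0.0],"turn":0}]'
python3 -m creep '[{"hand":0.04,"slide":[0,0,0],"turn":0},{"hand":0.045,"slide":[0,0,0],"turn":0},{"hand":0.045,"slide":[0,0,0],"turn":0}]' 
python3 -m creep '[{"hand":0.045,"slide":[0,0,-0.02],"turn":0},{"hand":0.045,"slide":[0,0,-0.04],"turn":0},{"hand":0.05,"slide":[0,0,-0.06],"turn":0},{"hand":0.05,"slide":[0,0,-0.06],"turn":0},{"hand":0.05,"slide":[0,0,-0.06],"turn":0}]' 
python3 wt.py w10
```

```text
clock: 46.1
tool_pos: [0.5218, -0.3248, 0.0613]
eef_rot: [0.868, 0.496, 0.0, 0.001]
contact_force: [-1.7, 1.5, 8.8]
opening: 0.336
clock: 46.48
tool_pos: [0.5213, -0.3244, 0.0597]
eef_rot: [0.868, 0.497, 0.0, -0.0]
contact_force: [-0.4, 0.7, -0.3]
opening: 0.514
clock: 47.1
tool_pos: [0.521, -0.3244, 0.3034]
eef_rot: [0.868, 0.496, 0.0, 0.001]
contact_force: [1.3, -1.6, -0.6]
opening: 0.57
1637 ((477.10028076171875, -339.7996520996094), (221.15850830078125, 170.7975311279297), 21.114824295043945)
pos [ 0.5246 -0.3267  0.312 ] yaw 59.5 F [ 0.9 -0.7  4.8] tool delta mm [-45.8 -45.7 247. ] turn None
```

View pics/w10.png

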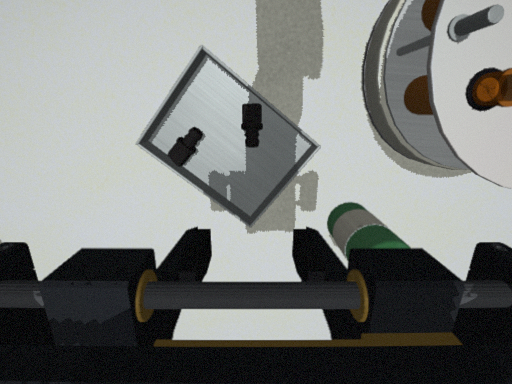

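```bash
python3 -m creep '[{"hand":0.05,"slide":[0,0,0],"turn":-9.5},{"hand":0.05,"slide":[0,0,0],"turn":-9.5},{"hand":0.05,"slide":[0,0,0],"turn":-9.5},{"hand":0.05,"slide":[0,0,0],"turn":-9.5},{"hand":0.05,"slide":[0,0,0],"turn":-9.5}]' 
python3 -m creep '[{"hand":0.05,"slide":[0,0,0],"turn":-9.5},{"hand":0.05,"slide":[0.0,0,0],"turn":-9.5},{"hand":0.05,"slide":[0.0,0,0],"turn":0}]' 
python3 -c "
from h import *
delta([.649,.065,.3],126);print(get_state()['q'])"
```

```text
clock: 47.78
tool_pos: [0.521, -0.3246, 0.3009]
eef_rot: [0.592, 0.806, -0.0, 0.0]
contact_force: [0.4, -1.0, -0.6]
opening: 0.567
clock: 48.15
tool_pos: [0.5211, -0.3247, 0.3006]
eef_rot: [0.455, 0.891, 0.0, 0.0]
contact_force: [0.4, 0.2, -0.3]
opening: 0.568
pos [ 0.5211 -0.3247  0.3006] yaw 125.9 F [ 0.4  0.2 -0.3] tool delta mm [240.1 332.6   0.6] turn -0.1
[ 0.65780078  0.62506752 -0.3136258   1.52951375  0.21351477  1.02006763
  2.48549183]
```

```bash
python3 -m creep '[{"hand":0.05,"slide":[0.03,0.0415,-0.002],"turn":0},{"hand":0.05,"slide":[0.03,0.0415,0],"turn":0},{"hand":0.05,"slide":[0.03,0.0415,0],"turn":0},{"hand":0.05,"slide":[0.03,0.0415,0],"turn":0},{"hand":0.05,"slide":[0.03,0.0415,0],"turn":0}]' 
python3 -m creep '[{"hand":0.05,"slide":[0.03,0.0415,0],"turn":0},{"hand":0.05,"slide":[0.03,0.0415,0],"turn":0},{"hand":0.05,"slide":[0.03,0.0415,0],"turn":0},{"hand":0.05,"slide":[0,0,0],"turn":0}]' 
python3 lug.py w11
```

```text
clock: 48.78
tool_pos: [0.6012, -0.0797, 0.3025]
eef_rot: [0.455, 0.89, -0.0, 0.0]
contact_force: [-0.3, 0.2, 0.3]
opening: 0.571
clock: 49.28
tool_pos: [0.6486, 0.0717, 0.3023]
eef_rot: [0.451, 0.892, 0.002, -0.001]
contact_force: [-0.3, 0.2, -0.1]
opening: 0.57
626 0.23865265848829145 ((647.9986572265625, 65.58940887451172), (14.35529613494873, 29.7253475189209), 37.083553314208984)
pos [0.6485 0.0675 0.3021] yaw 126.1 F [-0.4 -0.6  0.4] tool delta mm [ 327.8 -563.6  302.1] turn None
```

View pics/w11.png

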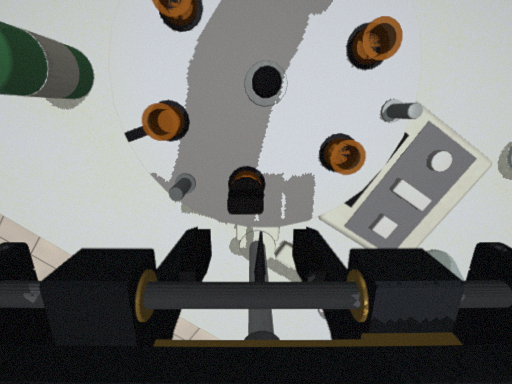

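```bash
python3 -m creep '[{"hand":0.05,"slide":[0,0,0.02],"turn":-0.5},{"hand":0.05,"slide":[0,0,0],"turn":0}]' 
python3 -c "
from h import *
delta([.648,.0658,.22],126.7)"
```

```text
clock: 49.58
tool_pos: [0.6474, 0.0624, 0.2808]
eef_rot: [0.452, 0.892, -0.002, -0.001]
contact_force: [-0.4, 0.1, 0.2]
opening: 0.568
pos [0.6474 0.0624 0.2808] yaw 126.3 F [-0.4  0.1  0.2] tool delta mm [ 2.4  2.5 60.8] turn -0.4
```

```bash
python3 -m creep '[{"hand":0.05,"slide":[0,0,0.02],"turn":0},{"hand":0.05,"slide":[0,0,0.02],"turn":0},{"hand":0.05,"slide":[0,0,0],"turn":0}]' 
python3 -c "
from h import *
delta([.648,.0658,.22],126.7)"
```

```text
clock: 49.95
tool_pos: [0.6478, 0.0633, 0.2413]
eef_rot: [0.451, 0.893, -0.001, -0.001]
contact_force: [-0.4, -0.7, 0.5]
opening: 0.565
pos [0.6478 0.0633 0.2413] yaw 126.4 F [-0.4 -0.7  0.5] tool delta mm [ 1.9  1.6 21.3] turn -0.3
```

```bash
python3 -m creep '[{"hand":0.05,"slide":[0.001,0.0013,0.01],"turn":-0.3},{"hand":0.05,"slide":[0.001,0,0.0105],"turn":0},{"hand":0.05,"slide":[0,0,0],"turn":0}]' 30
python3 -m creep '[{"hand":0.0,"slide":[0,0,0],"turn":0},{"hand":0.0,"slide":[0,0,0],"turn":0},{"hand":0.0,"slide":[0,0,0],"turn":0}]' 30
python3 -c "
from h import *
delta([.648,.0658,.22],126.7)"
```

```text
clock: 50.32
tool_pos: [0.6478, 0.0673, 0.2205]
eef_rot: [0.447, 0.894, -0.001, -0.001]
contact_force: [0.2, -0.7, -0.6]
opening: 0.571
clock: 50.7
tool_pos: [0.6491, 0.0668, 0.2218]
eef_rot: [0.448, 0.894, 0.0, 0.001]
contact_force: [-0.1, -1.1, -0.1]
opening: 0.339
pos [0.6491 0.0668 0.2218] yaw 126.8 F [-0.1 -1.1 -0.1] tool delta mm [-0.2 -1.5  1.8] turn 0.1
```

```bash
python3 -m creep '[{"hand":0.0,"slide":[0,0.011,-0.0002],"turn":0},{"hand":0.0,"slide":[0,0,-0.0002],"turn":0}]' 
python3 -m creep '[{"hand":0.0,"slide":[0,-0.022,-0.0002],"turn":0},{"hand":0.0,"slide":[0,0,-0.0002],"turn":0}]'
python3 -m creep '[{"hand":0.0,"slide":[0,0.011,-0.0002],"turn":0}]'
python3 -m creep '[{"hand":0.0,"slide":[0,0.012,-0.0003],"turn":0},{"hand":0.0,"slide":[0,0,-0.0003],"turn":0},{"hand":0.0,"slide":[0,-0.024,-0.0003],"turn":0},{"hand":0.0,"slide":[0,0,-0.0003],"turn":0},{"hand":0.0,"slide":[0,0.012,-0.0003],"turn":0}]' 
python3 -m creep '[{"hand":0.0,"slide":[0,0.012,-0.0003],"turn":0},{"hand":0.0,"slide":[0,0,-0.0003],"turn":0},{"hand":0.0,"slide":[0,-0.024,-0.0003],"turn":0},{"hand":0.0,"slide":[0,0,-0.0003],"turn":0},{"hand":0.0,"slide":[0,0.012,-0.0003],"turn":0}]' 
python3 lift.py s20
```

```text
clock: 50.95
tool_pos: [0.6529, 0.0703, 0.2191]
eef_rot: [0.448, 0.894, -0.006, -0.004]
contact_force: [-7.6, -6.0, -2.7]
opening: 0.339
clock: 51.2
tool_pos: [0.644, 0.0634, 0.2247]
eef_rot: [0.447, 0.894, 0.005, 0.004]
contact_force: [6.7, 3.5, -1.4]
opening: 0.337
clock: 51.32
tool_pos: [0.6481, 0.0667, 0.222]
eef_rot: [0.447, 0.894, -0.001, -0.001]
contact_force: [-2.2, -3.5, -6.7]
opening: 0.336
clock: 51.95
tool_pos: [0.647, 0.0668, 0.2225]
eef_rot: [0.447, 0.894, -0.002, -0.002]
contact_force: [-3.3, -3.2, -9.9]
opening: 0.338
clock: 52.58
tool_pos: [0.6465, 0.0666, 0.2233]
eef_rot: [0.447, 0.894, -0.003, -0.003]
contact_force: [-4.3, -3.7, -14.0]
opening: 0.337
pos [0.6465 0.0666 0.2233] yaw 126.8 F [ -4.3  -3.7 -14. ] tool delta mm [ 91.9 -28.6   3.3] turn None
plate z 0.16870562555628948 6513
```

View pics/s20z.png

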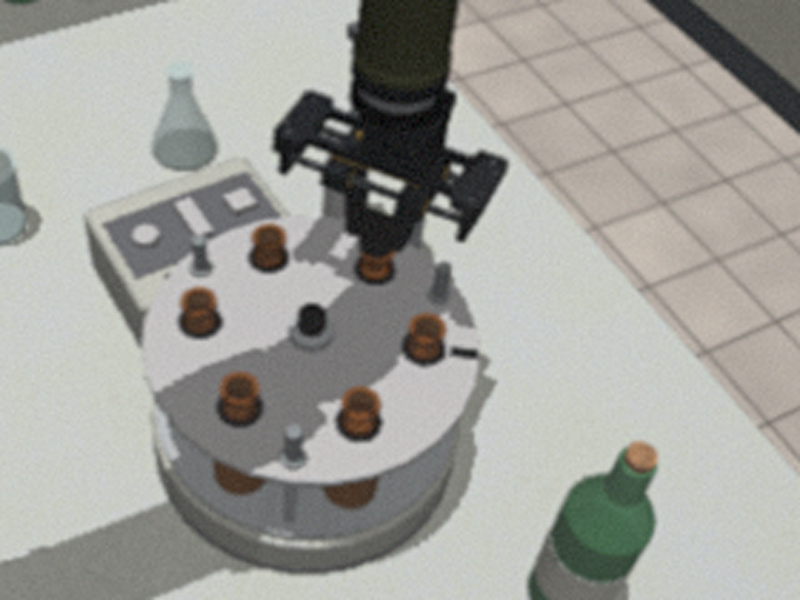

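Rock with larger amplitude and less lift, as for stopper 1.

```bash
python3 -m creep '[{"hand":0.0,"slide":[0,0.013,-0.0001],"turn":0},{"hand":0.0,"slide":[0,0,-0.0001],"turn":0},{"hand":0.0,"slide":[0,-0.026,-0.0001],"turn":0},{"hand":0.0,"slide":[0,0,-0.0001],"turn":0},{"hand":0.0,"slide":[0,0.013,-0.0001],"turn":0}]' 35
python3 -m creep '[{"hand":0.0,"slide":[0,0.013,-0.0002],"turn":0},{"hand":0.0,"slide":[0,0,-0.0002],"turn":0},{"hand":0.0,"slide":[0,-0.026,-0.0002],"turn":0},{"hand":0.0,"slide":[0,0,-0.0002],"turn":0},{"hand":0.0,"slide":[0,0.013,-0.0002],"turn":0}]' 
python3 -m creep '[{"hand":0.0,"slide":[0,0.013,-0.0002],"turn":0},{"hand":0.0,"slide":[0,0,-0.0002],"turn":0},{"hand":0.0,"slide":[0,-0.026,-0.0002],"turn":0},{"hand":0.0,"slide":[0,0,-0.0002],"turn":0},{"hand":0.0,"slide":[0,0.013,-0.0002],"turn":0}]' 
python3 -m creep '[{"hand":0.0,"slide":[0,0.013,-0.0002],"turn":0},{"hand":0.0,"slide":[0,0,-0.0002],"turn":0},{"hand":0.0,"slide":[0,-0.026,-0.0002],"turn":0},{"hand":0.0,"slide":[0,0,-0.0002],"turn":0},{"hand":0.0,"slide":[0,0.013,-0.0002],"turn":0}]' 
python3 lift.py s21
```

```text
clock: 53.25
tool_pos: [0.6467, 0.0663, 0.2242]
eef_rot: [0.447, 0.894, -0.003, -0.002]
contact_force: [-5.3, -3.5, -14.1]
opening: 0.339
clock: 53.88
tool_pos: [0.6466, 0.0663, 0.2251]
eef_rot: [0.447, 0.894, -0.003, -0.002]
contact_force: [-5.5, -4.9, -14.9]
opening: 0.334
clock: 54.5
tool_pos: [0.6467, 0.0664, 0.2261]
eef_rot: [0.447, 0.894, -0.003, -0.002]
contact_force: [-4.2, -4.2, -13.8]
opening: 0.336
clock: 55.12
tool_pos: [0.6468, 0.0665, 0.2272]
eef_rot: [0.447, 0.894, -0.003, -0.002]
contact_force: [-5.1, -4.6, -13.5]
opening: 0.334
pos [0.6468 0.0665 0.2272] yaw 126.8 F [ -5.1  -4.6 -13.5] tool delta mm [ 92.1 -28.8   7.2] turn None
plate z 0.16941391934962627 6517
```

```bash
python3 -m creep '[{"hand":0.0,"slide":[0,0.014,0.0001],"turn":0},{"hand":0.0,"slide":[0,0,0],"turn":0},{"hand":0.0,"slide":[0,-0.028,0],"turn":0},{"hand":0.0,"slide":[0,0,0],"turn":0},{"hand":0.0,"slide":[0,0.014,0],"turn":0}]' 
python3 -m creep '[{"hand":0.0,"slide":[0,0.014,0],"turn":0},{"hand":0.0,"slide":[0,0,0],"turn":0}]'
python3 -m creep '[{"hand":0.0,"slide":[0,-0.028,0],"turn":0},{"hand":0.0,"slide":[0,0,0],"turn":0}]'
python3 -m creep '[{"hand":0.0,"slide":[0,0.014,0],"turn":0}]' 
python3 lift.py s22
```

```text
clock: 55.8
tool_pos: [0.647, 0.0664, 0.2277]
eef_rot: [0.447, 0.894, -0.002, -0.002]
contact_force: [-5.9, -4.0, -13.5]
opening: 0.337
clock: 56.05
tool_pos: [0.6539, 0.072, 0.2248]
eef_rot: [0.448, 0.894, -0.008, -0.006]
contact_force: [-10.0, -6.9, -7.3]
opening: 0.34
clock: 56.3
tool_pos: [0.6419, 0.062, 0.2314]
eef_rot: [0.447, 0.894, 0.005, 0.004]
contact_force: [7.8, 4.6, -6.1]
opening: 0.331
clock: 56.42
tool_pos: [0.6475, 0.0666, 0.2282]
eef_rot: [0.448, 0.894, -0.002, -0.001]
contact_force: [-5.0, -3.9, -11.6]
opening: 0.332
pos [0.6475 0.0666 0.2282] yaw 126.8 F [ -5.   -3.9 -11.6] tool delta mm [ 92.5 -29.4   8.2] turn None
plate z 0.16868110191914162 6520
```

Settled back to 168.7. Continue with lift.

```bash
python3 -m creep '[{"hand":0.0,"slide":[0,0.014,-0.0002],"turn":0},{"hand":0.0,"slide":[0,0,-0.0002],"turn":0},{"hand":0.0,"slide":[0,-0.028,-0.0002],"turn":0},{"hand":0.0,"slide":[0,0,-0.0002],"turn":0},{"hand":0.0,"slide":[0,0.014,-0.0002],"turn":0}]' 
python3 -m creep '[{"hand":0.0,"slide":[0,0.014,-0.0002],"turn":0},{"hand":0.0,"slide":[0,0,-0.0002],"turn":0},{"hand":0.0,"slide":[0,-0.028,-0.0002],"turn":0},{"hand":0.0,"slide":[0,0,-0.0002],"turn":0},{"hand":0.0,"slide":[0,0.014,-0.0002],"turn":0}]' 
python3 -m creep '[{"hand":0.0,"slide":[0,0.014,-0.0002],"turn":0},{"hand":0.0,"slide":[0,0,-0.0002],"turn":0},{"hand":0.0,"slide":[0,-0.028,-0.0002],"turn":0},{"hand":0.0,"slide":[0,0,-0.0002],"turn":0},{"hand":0.0,"slide":[0,0.014,-0.0002],"turn":0}]' 
python3 -m creep '[{"hand":0.0,"slide":[0,0.013,-0.0003],"turn":0},{"hand":0.0,"slide":[0,0,-0.0003],"turn":0},{"hand":0.0,"slide":[0,-0.026,-0.0003],"turn":0},{"hand":0.0,"slide":[0,0,-0.0003],"turn":0},{"hand":0.0,"slide":[0,0.013,-0.0003],"turn":0}]' 
python3 lift.py s23
```

```text
clock: 57.1
tool_pos: [0.6476, 0.0665, 0.2295]
eef_rot: [0.448, 0.894, -0.002, -0.001]
contact_force: [-5.0, -4.2, -12.3]
opening: 0.344
clock: 57.72
tool_pos: [0.6474, 0.0664, 0.2305]
eef_rot: [0.448, 0.894, -0.002, -0.001]
contact_force: [-5.9, -5.2, -12.0]
opening: 0.337
clock: 58.35
tool_pos: [0.6472, 0.0662, 0.2315]
eef_rot: [0.448, 0.894, -0.002, -0.001]
contact_force: [-5.6, -3.9, -10.0]
opening: 0.335
clock: 58.98
tool_pos: [0.6472, 0.0661, 0.2328]
eef_rot: [0.448, 0.894, -0.002, -0.001]
contact_force: [-4.2, -4.7, -8.6]
opening: 0.337
pos [0.6472 0.0661 0.2328] yaw 126.8 F [-4.2 -4.7 -8.6] tool delta mm [ 92.7 -29.   12.8] turn None
plate z 0.16866997130984865 6530
```

```bash
python3 -m creep '[{"hand":0.0,"slide":[0,0.012,-0.0004],"turn":0},{"hand":0.0,"slide":[0,0,-0.0004],"turn":0},{"hand":0.0,"slide":[0,-0.024,-0.0004],"turn":0},{"hand":0.0,"slide":[0,0,-0.0004],"turn":0},{"hand":0.0,"slide":[0,0.012,-0.0004],"turn":0}]' 40
python3 -m creep '[{"hand":0.0,"slide":[0,0.012,-0.0004],"turn":0},{"hand":0.0,"slide":[0,0,-0.0004],"turn":0},{"hand":0.0,"slide":[0,-0.024,-0.0004],"turn":0},{"hand":0.0,"slide":[0,0,-0.0004],"turn":0},{"hand":0.0,"slide":[0,0.012,-0.0004],"turn":0}]' 
python3 -m creep '[{"hand":0.0,"slide":[0,0.012,-0.0004],"turn":0},{"hand":0.0,"slide":[0,0,-0.0004],"turn":0},{"hand":0.0,"slide":[0,-0.024,-0.0004],"turn":0},{"hand":0.0,"slide":[0,0,-0.0004],"turn":0},{"hand":0.0,"slide":[0,0.012,-0.0004],"turn":0}]' 
python3 lift.py s24
```

```text
clock: 59.65
tool_pos: [0.6481, 0.067, 0.2348]
eef_rot: [0.447, 0.894, -0.001, -0.001]
contact_force: [-4.2, -3.6, -10.3]
opening: 0.338
clock: 60.28
tool_pos: [0.6476, 0.067, 0.2362]
eef_rot: [0.447, 0.894, -0.002, -0.002]
contact_force: [-2.9, -3.7, -10.6]
opening: 0.337
clock: 60.9
tool_pos: [0.6474, 0.0669, 0.2379]
eef_rot: [0.447, 0.894, -0.002, -0.002]
contact_force: [-4.7, -3.7, -11.8]
opening: 0.333
pos [0.6474 0.0669 0.2379] yaw 126.8 F [ -4.7  -3.7 -11.8] tool delta mm [ 92.2 -29.5  17.9] turn None
plate z 0.16870767421839158 6528
```

```bash
python3 -m creep '[{"hand":0.0,"slide":[0,0.012,-0.0003],"turn":0},{"hand":0.0,"slide":[0,0,-0.0003],"turn":0},{"hand":0.0,"slide":[0,-0.024,-0.0003],"turn":0},{"hand":0.0,"slide":[0,0,-0.0003],"turn":0},{"hand":0.0,"slide":[0,0.012,-0.0003],"turn":0}]' 40
python3 -m creep '[{"hand":0.0,"slide":[0,0.012,-0.0003],"turn":0},{"hand":0.0,"slide":[0,0,-0.0003],"turn":0},{"hand":0.0,"slide":[0,-0.024,-0.0003],"turn":0},{"hand":0.0,"slide":[0,0,-0.0003],"turn":0},{"hand":0.0,"slide":[0,0.012,-0.0003],"turn":0}]' 
python3 -m creep '[{"hand":0.0,"slide":[0,0.012,-0.0003],"turn":0},{"hand":0.0,"slide":[0,0,-0.0003],"turn":0},{"hand":0.0,"slide":[0,-0.024,-0.0003],"turn":0},{"hand":0.0,"slide":[0,0,-0.0003],"turn":0},{"hand":0.0,"slide":[0,0.012,-0.0003],"turn":0}]' 
python3 lift.py s25
python3 -c "
from h import *
p=snapshot('scene'); save(p,'c25')
im=cv2.imread('pics/c25.png')[145:235,190:310];im=cv2.convertScaleAbs(im,alpha=1.7);cv2.imwrite('pics/c25y.png',cv2.resize(im,(800,600),interpolation=cv2.INTER_CUBIC))
"
```

```text
clock: 61.58
tool_pos: [0.6476, 0.0669, 0.2399]
eef_rot: [0.448, 0.894, -0.002, -0.001]
contact_force: [-4.6, -3.9, -11.2]
opening: 0.341
clock: 62.2
tool_pos: [0.6478, 0.067, 0.2416]
eef_rot: [0.447, 0.894, -0.002, -0.001]
contact_force: [-3.5, -1.7, -10.2]
opening: 0.336
clock: 62.82
tool_pos: [0.6497, 0.0678, 0.2447]
eef_rot: [0.448, 0.894, 0.0, 0.001]
contact_force: [-3.3, -2.8, 1.0]
opening: 0.34
pos [0.6497 0.0678 0.2447] yaw 126.8 F [-3.3 -2.8  1. ] tool delta mm [ 92.8 -31.9  24.7] turn None
plate z 0.16866187997738083 6539
```

View pics/c25y.png

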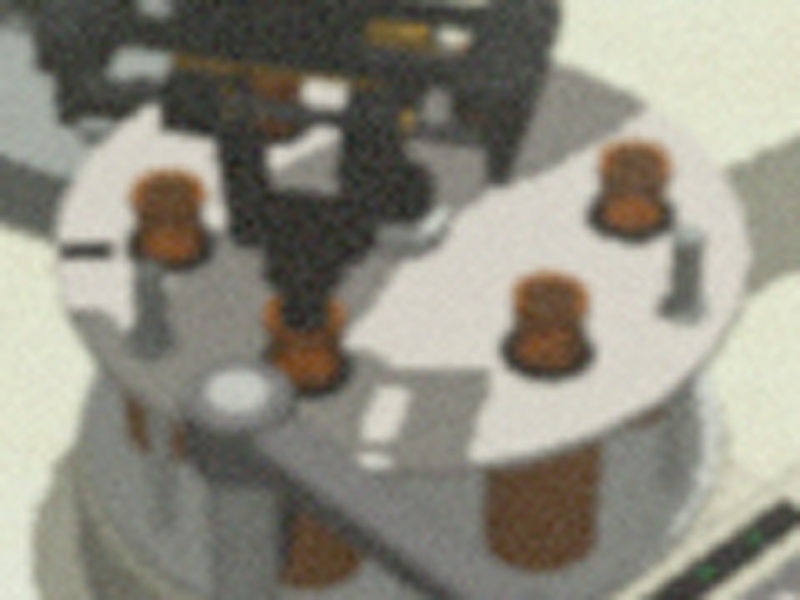

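Coming well out, load fell off. Four more swings.

```bash
python3 -m creep '[{"hand":0.0,"slide":[0,0.009,-0.0004],"turn":0},{"hand":0.0,"slide":[0,0,-0.0004],"turn":0},{"hand":0.0,"slide":[0,-0.018,-0.0004],"turn":0},{"hand":0.0,"slide":[0,0,-0.0004],"turn":0},{"hand":0.0,"slide":[0,0.009,-0.0004],"turn":0}]' 
python3 -m creep '[{"hand":0.0,"slide":[0,0.009,-0.0004],"turn":0},{"hand":0.0,"slide":[0,0,-0.0004],"turn":0},{"hand":0.0,"slide":[0,-0.018,-0.0004],"turn":0},{"hand":0.0,"slide":[0,0,-0.0004],"turn":0},{"hand":0.0,"slide":[0,0.009,-0.0004],"turn":0}]' 
python3 -m creep '[{"hand":0.0,"slide":[0,0.009,-0.0004],"turn":0},{"hand":0.0,"slide":[0,0,-0.0004],"turn":0},{"hand":0.0,"slide":[0,-0.018,-0.0004],"turn":0},{"hand":0.0,"slide":[0,0,-0.0004],"turn":0},{"hand":0.0,"slide":[0,0.009,-0.0004],"turn":0}]' 
python3 -m creep '[{"hand":0.0,"slide":[0,0.009,-0.0004],"turn":0},{"hand":0.0,"slide":[0,0,-0.0004],"turn":0},{"hand":0.0,"slide":[0,-0.018,-0.0004],"turn":0},{"hand":0.0,"slide":[0,0,-0.0004],"turn":0},{"hand":0.0,"slide":[0,0.009,-0.0004],"turn":0}]' 
python3 -m creep '[{"hand":0.0,"slide":[0,0.007,-0.0006],"turn":0},{"hand":0.0,"slide":[0,0,-0.0006],"turn":0},{"hand":0.0,"slide":[0,-0.014,-0.0006],"turn":0},{"hand":0.0,"slide":[0,0,-0.0006],"turn":0},{"hand":0.0,"slide":[0,0.007,-0.0006],"turn":0}]' 
python3 lift.py s26
python3 -c "
from h import *
p=snapshot('scene'); save(p,'c26')
im=cv2.imread('pics/c26.png')[145:235,190:310];im=cv2.convertScaleAbs(im,alpha=1.7);cv2.imwrite('pics/c26y.png',cv2.resize(im,(800,600),interpolation=cv2.INTER_CUBIC))
"
```

```text
clock: 63.55
tool_pos: [0.6485, 0.0673, 0.2458]
eef_rot: [0.448, 0.894, -0.001, -0.0]
contact_force: [-2.7, -1.7, 1.3]
opening: 0.339
clock: 64.18
tool_pos: [0.6485, 0.0674, 0.2478]
eef_rot: [0.448, 0.894, -0.0, -0.0]
contact_force: [0.2, 0.2, 0.2]
opening: 0.339
clock: 64.8
tool_pos: [0.6489, 0.0675, 0.2498]
eef_rot: [0.448, 0.894, 0.0, 0.0]
contact_force: [0.0, 0.6, -0.4]
opening: 0.339
clock: 65.42
tool_pos: [0.649, 0.0675, 0.2518]
eef_rot: [0.448, 0.894, 0.0, 0.0]
contact_force: [0.3, 0.1, 0.0]
opening: 0.34
clock: 66.05
tool_pos: [0.6488, 0.0673, 0.2549]
eef_rot: [0.448, 0.894, 0.0, 0.0]
contact_force: [0.6, 0.2, -1.4]
opening: 0.334
pos [0.6488 0.0673 0.2549] yaw 126.8 F [ 0.6  0.2 -1.4] tool delta mm [ 92.7 -30.9  34.9] turn None
plate z 0.16869105602960566 6543
```

View pics/c26y.png

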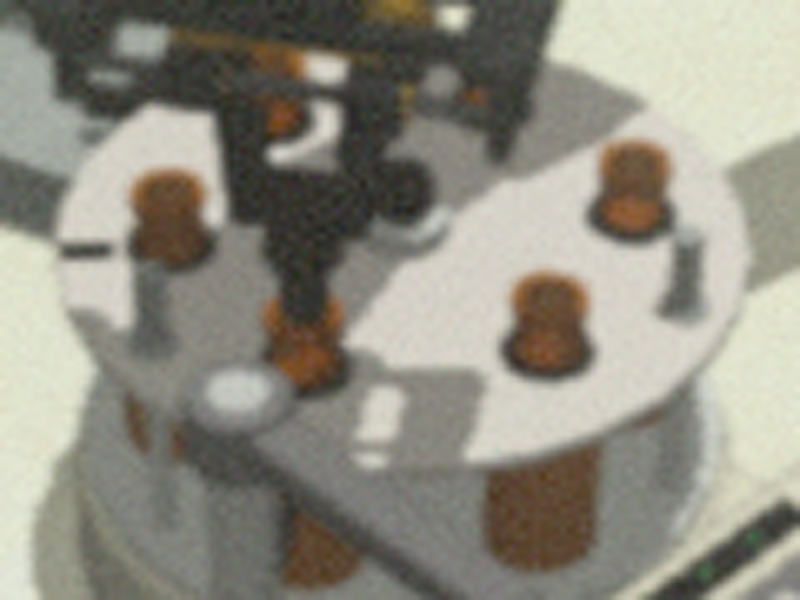

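```bash
python3 -m creep '[{"hand":0.0,"slide":[0,0,-0.003],"turn":0},{"hand":0.0,"slide":[0,0,-0.004],"turn":0},{"hand":0.0,"slide":[0,0,-0.005],"turn":0}]' 
python3 -m creep '[{"hand":0.0,"slide":[0,0,-0.02],"turn":0},{"hand":0.0,"slide":[0,0,-0.03],"turn":0},{"hand":0.0,"slide":[0,0,-0.04],"turn":0}]' 
python3 lift.py s27; python3 tray.py; python3 -c "
from h import *
p=snapshot('side')
for d in pinpoint('stopper1_mid',p): 
  if d['conf']>.2: print(d, at_z(p,d['uv'],.02))
im=cv2.imread('pics/tray_side.png'); cv2.imwrite('pics/tsz.png',cv2.resize(im[290:384,210:370],(800,470),interpolation=cv2.INTER_CUBIC))
"
```

```text
clock: 66.53
tool_pos: [0.6484, 0.0672, 0.2671]
eef_rot: [0.447, 0.894, 0.0, 0.0]
contact_force: [0.1, 0.6, -0.1]
opening: 0.335
clock: 66.9
tool_pos: [0.6478, 0.0671, 0.3573]
eef_rot: [0.447, 0.894, -0.001, -0.001]
contact_force: [0.2, 0.4, 0.5]
opening: 0.336
pos [0.6478 0.0671 0.3573] yaw 126.8 F [0.2 0.4 0.5] tool delta mm [ 92.3 -30.  137.3] turn None
plate z 0.16867230916355602 6543
scene 247 ((475.3148193359375, -337.051513671875), (227.3946533203125, 170.13955688476562), 20.85403823852539) [{'uv': [203.9, 161.4], 'conf': 0.68}]
side 620 ((477.471923828125, -340.7198181152344), (222.7169189453125, 171.61366271972656), 20.694536209106445) [{'uv': [301.2, 361.8], 'conf': 0.92}]
((476.9337463378906, -339.5536193847656), (228.70799255371094, 172.6359405517578), 18.847698211669922)
pos [0.648  0.0671 0.3563] yaw 126.8 F [-0.4  1.  -0.4] tool delta mm [-211.1 -405.6   16.3] turn None
{'uv': [292.4, 343.8], 'conf': 0.61} [ 0.47287521 -0.29249176  0.02      ]
```

View pics/tsz.png

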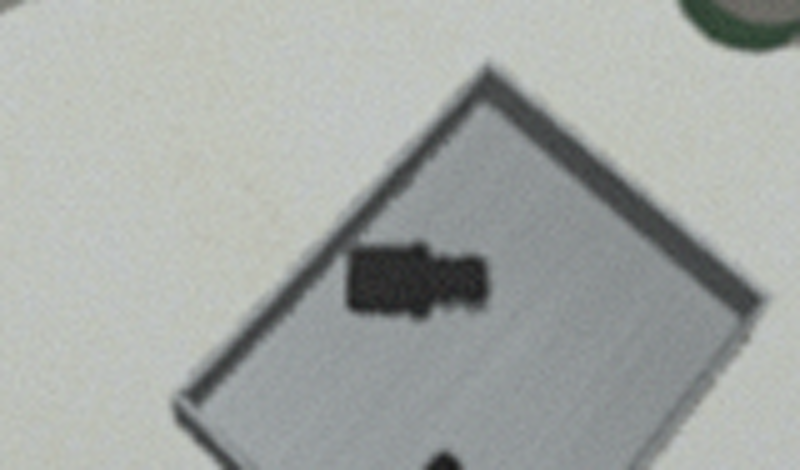

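View pics/s27z.png

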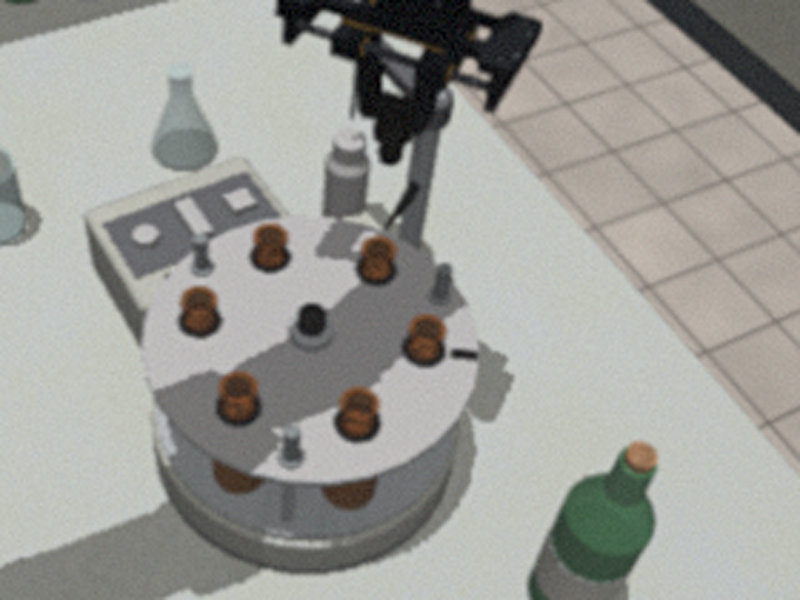

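```bash
python3 -m creep '[{"hand":0.0,"slide":[0,0,0],"turn":10},{"hand":0.0,"slide":[0,0,0],"turn":10},{"hand":0.0,"slide":[-0.0458,-0.0286,0],"turn":0},{"hand":0.0,"slide":[-0.0458,-0.0286,0],"turn":0},{"hand":0.0,"slide":[-0.0458,-0.0286,0],"turn":0}]'
python3 -m creep '[{"hand":0.0,"slide":[-0.0458,-0.0286,0],"turn":0},{"hand":0.0,"slide":[-0.0458,-0.0286,0],"turn":0},{"hand":0.0,"slide":[-0.0458,-0.0286,0],"turn":0},{"hand":0.0,"slide":[-0.0458,-0.0286,0],"turn":0},{"hand":0.0,"slide":[-0.0458,-0.0286,0],"turn":0}]'
python3 -m creep '[{"hand":0.0,"slide":[0,0,0.05],"turn":0},{"hand":0.0,"slide":[0,0,0.05],"turn":0},{"hand":0.0,"slide":[0,0,0.05],"turn":0},{"hand":0.0,"slide":[0,0,0.05],"turn":0},{"hand":0.0,"slide":[0,0,0],"turn":0}]'
python3 wt.py w12
```

```text
clock: 67.88
tool_pos: [0.605, -0.0906, 0.3555]
eef_rot: [0.596, 0.803, -0.001, -0.001]
contact_force: [0.8, -0.7, -0.6]
opening: 0.336
clock: 68.5
tool_pos: [0.5345, -0.3511, 0.3555]
eef_rot: [0.596, 0.803, -0.0, -0.001]
contact_force: [1.3, -0.2, -0.1]
opening: 0.337
clock: 69.12
tool_pos: [0.5323, -0.3478, 0.1522]
eef_rot: [0.596, 0.803, -0.001, -0.005]
contact_force: [-0.1, -0.5, 0.3]
opening: 0.333
3965 ((477.335693359375, -339.8288879394531), (221.68490600585938, 170.9992218017578), 21.032480239868164)
pos [ 0.5344 -0.349   0.1552] yaw 106.8 F [0.4 0.2 0.9] tool delta mm [ 26.8 -67.6  90.2] turn None
```

View pics/w12.png

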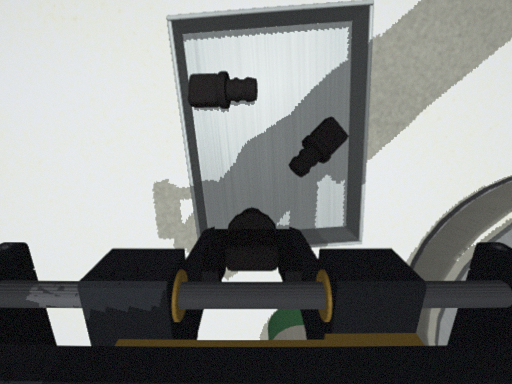

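```bash
python3 -m creep '[{"hand":0.0,"slide":[0,0,0.04],"turn":0},{"hand":0.0,"slide":[0,0,0.03],"turn":0},{"hand":0.0,"slide":[0,0,0.015],"turn":0},{"hand":0.0,"slide":[0,0,0.004],"turn":0},{"hand":0.0,"slide":[0,0,0],"turn":0}]'
python3 -m creep '[{"hand":0.0,"slide":[0,0,0.003],"turn":0},{"hand":0.04,"slide":[0,0,0.0],"turn":0},{"hand":0.045,"slide":[0,0,0],"turn":0},{"hand":0.045,"slide":[0,0,0],"turn":0}]'
python3 -m creep '[{"hand":0.045,"slide":[0,0,-0.02],"turn":0},{"hand":0.045,"slide":[0,0,-0.04],"turn":0},{"hand":0.045,"slide":[0,0,-0.06],"turn":0},{"hand":0.045,"slide":[0,0,-0.06],"turn":0},{"hand":0.045,"slide":[0,0,-0.06],"turn":0}]' 
python3 wt.py w13
```

```text
clock: 69.8
tool_pos: [0.5365, -0.3502, 0.0691]
eef_rot: [0.596, 0.803, 0.0, 0.001]
contact_force: [-0.7, 0.2, 0.1]
opening: 0.334
clock: 70.3
tool_pos: [0.5357, -0.3497, 0.0649]
eef_rot: [0.596, 0.803, 0.0, 0.0]
contact_force: [-0.2, -0.2, 0.6]
opening: 0.512
clock: 70.92
tool_pos: [0.5353, -0.3495, 0.3084]
eef_rot: [0.596, 0.803, 0.0, 0.001]
contact_force: [0.4, -0.6, 0.1]
opening: 0.514
1641 ((477.16302490234375, -339.4486083984375), (220.5738067626953, 170.8673553466797), 21.064130783081055)
pos [ 0.5391 -0.3515  0.3174] yaw 106.8 F [ 1.9 -0.5  5. ] tool delta mm [ 30.4 -71.4 252.4] turn None
```

View pics/w13.png

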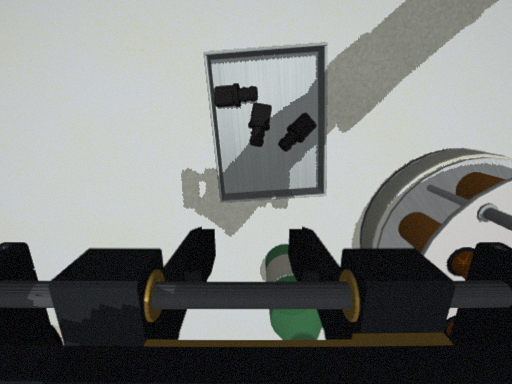

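```bash
python3 -m creep '[{"hand":0.035,"slide":[0,0,0],"turn":10.6},{"hand":0.035,"slide":[0,0,0],"turn":10.6},{"hand":0.035,"slide":[0,0,0],"turn":10.6},{"hand":0.035,"slide":[0,0,0],"turn":10.6},{"hand":0.035,"slide":[0,0,0],"turn":10.6}]' 20
python3 -m creep '[{"hand":0.035,"slide":[0,0,0],"turn":10.6},{"hand":0.035,"slide":[0,0,0],"turn":10.6},{"hand":0.035,"slide":[0,0,0],"turn":10.6},{"hand":0.035,"slide":[0,0,0],"turn":10.6},{"hand":0.035,"slide":[0,0,0],"turn":10.6}]'
python3 -c "
from h import *
delta([.485,-.082,.33],0)"
```

```text
clock: 71.6
tool_pos: [0.5356, -0.3494, 0.3059]
eef_rot: [0.893, 0.45, 0.001, 0.0]
contact_force: [0.7, -0.3, 0.0]
opening: 0.398
clock: 72.22
tool_pos: [0.5357, -0.3493, 0.3059]
eef_rot: [1.0, 0.005, 0.001, -0.0]
contact_force: [-0.1, -0.1, -0.3]
opening: 0.401
pos [ 0.5357 -0.3493  0.3059] yaw 0.5 F [-0.1 -0.1 -0.3] tool delta mm [ -50.7 -267.3  -24.1] turn 0.5
```

```bash
python3 -m creep '[{"hand":0.035,"slide":[-0.01,-0.0535,-0.005],"turn":0},{"hand":0.035,"slide":[-0.01,-0.0535,-0.005],"turn":0},{"hand":0.035,"slide":[-0.01,-0.0535,-0.005],"turn":0},{"hand":0.035,"slide":[-0.01,-0.0535,-0.005],"turn":0},{"hand":0.035,"slide":[-0.01,-0.0535,0],"turn":0}]'
python3 -m creep '[{"hand":0.035,"slide":[0,0,0],"turn":0},{"hand":0.035,"slide":[0,0,0],"turn":0}]'
cat > car.py <<'E'
from h import *
import sys
np.set_printoptions(precision=4,suppress=True)
A=np.array([.5585,.0225])
def ang(x): return np.degrees(np.arctan2(x[1]-A[1],x[0]-A[0])), np.hypot(x[0]-A[0],x[1]-A[1])
for n in ['wrist','scene','side']:
    p=snapshot(n); save(p,sys.argv[1]+n)
    P,c=cloud(p)
    k=(P[:,2]>.203)&(P[:,2]<.212)&(np.abs(np.hypot(P[:,0]-A[0],P[:,1]-A[1])-.128)<.012)
    q=P[k]; a=np.degrees(np.arctan2(q[:,1]-A[1],q[:,0]-A[0]))
    if len(q): print(n,'posts',[(round(a[np.abs((a-c0+180)%360-180)<12].mean(),1),) for c0 in set((np.round(a/20)*20).astype(int)) ][:6])
    for t,z in {'start_mark':.168,'index_tip':.166,'post1':.193}.items():
        for d in pinpoint(t,p)[:5]:
            if d['conf']>.3:
                X=at_z(p,d['uv'],z); print(n,t,round(d['conf'],2),X,'ang %.1f r %.3f'%ang(X))
delta([.485,-.082,.33],0)
E
python3 car.py r1
```

```text
clock: 72.85
tool_pos: [0.4815, -0.081, 0.3262]
eef_rot: [1.0, 0.008, 0.001, -0.001]
contact_force: [0.8, -0.2, 0.1]
opening: 0.397
clock: 73.1
tool_pos: [0.4819, -0.0834, 0.3256]
eef_rot: [1.0, 0.007, 0.001, 0.0]
contact_force: [0.3, 0.8, 0.1]
opening: 0.397
wrist posts [(np.float64(-3.9),), (np.float64(-124.0),)]
wrist start_mark 0.61 [ 0.6801 -0.0556  0.168 ] ang -32.7 r 0.145
wrist post1 0.89 [0.6852 0.0154 0.193 ] ang -3.2 r 0.127
wrist post1 0.87 [ 0.4896 -0.0821  0.193 ] ang -123.4 r 0.125
wrist post1 0.53 [ 0.4754 -0.1851  0.193 ] ang -111.8 r 0.224
scene posts [(np.float64(-124.8),), (np.float64(-1.9),), (np.float64(115.2),)]
scene start_mark 0.88 [ 0.6746 -0.0557  0.168 ] ang -34.0 r 0.140
scene index_tip 0.56 [0.6844 0.1193 0.166 ] ang 37.6 r 0.159
scene post1 0.91 [0.5015 0.1468 0.193 ] ang 114.6 r 0.137
scene post1 0.79 [ 0.4766 -0.0865  0.193 ] ang -126.9 r 0.136
scene post1 0.71 [0.6931 0.1257 0.193 ] ang 37.5 r 0.170
scene post1 0.66 [0.6826 0.0035 0.193 ] ang -8.7 r 0.126
side posts [(np.float64(117.2),), (np.float64(-5.1),), (np.float64(-123.7),)]
side start_mark 0.84 [ 0.6887 -0.0643  0.168 ] ang -33.7 r 0.156
side index_tip 0.61 [0.6812 0.1114 0.166 ] ang 35.9 r 0.151
side post1 0.93 [ 0.4925 -0.0887  0.193 ] ang -120.7 r 0.129
side post1 0.87 [0.5083 0.1321 0.193 ] ang 114.6 r 0.121
side post1 0.61 [0.6826 0.0101 0.193 ] ang -5.7 r 0.125
side post1 0.48 [ 0.4347 -0.3639  0.193 ] ang -107.8 r 0.406
pos [ 0.4817 -0.0831  0.3247] yaw 0.8 F [ 0.1 -0.1  0.2] tool delta mm [ 3.3 -1.1 -5.3] turn 0.8
```

View pics/r1wrist.png

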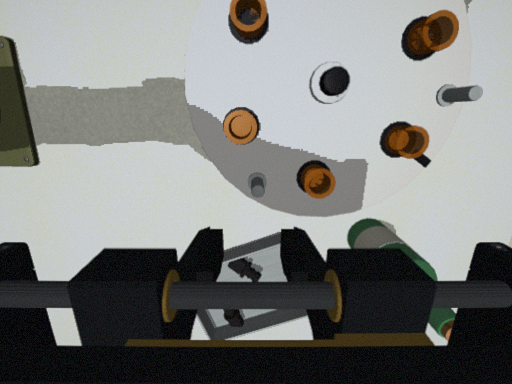

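```bash
python3 -m creep '[{"hand":0.028,"slide":[0.005,0,0.04],"turn":0.8},{"hand":0.028,"slide":[0,0,0.04],"turn":0},{"hand":0.028,"slide":[0,0,0.02],"turn":0},{"hand":0.028,"slide":[0,0,0],"turn":0},{"hand":0.028,"slide":[0,0,0],"turn":0}]' 10
python3 -c "
from h import *
delta([.487,-.0836,.19],0)
p=snapshot('wrist'); save(p,'r2'); P,c=cloud(p)
q=P[(P[:,2]>.203)&(P[:,2]<.2095)&(abs(P[:,0]-.487)<.02)&(abs(P[:,1]+.083)<.02)]
print(len(q), q.mean(0), q.min(0),q.max(0))"
```

```text
clock: 74.32
tool_pos: [0.4873, -0.0831, 0.2255]
eef_rot: [1.0, 0.0, 0.001, 0.0]
contact_force: [0.1, -0.1, 0.6]
opening: 0.32
pos [ 0.4873 -0.0831  0.2255] yaw 0.0 F [ 0.1 -0.1  0.6] tool delta mm [-0.3  0.5 35.5] turn 0.0
348 [ 0.4875379  -0.08250727  0.20786034] [ 0.48103779 -0.09009826  0.20300468] [ 0.49426507 -0.07683936  0.20943385]
```

View pics/r2.png

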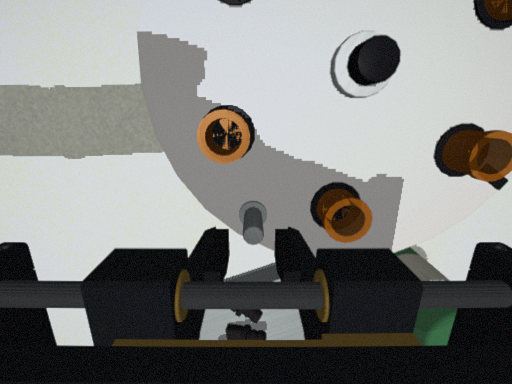

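```bash
python3 -m creep '[{"hand":0.028,"slide":[0,0,0.02],"turn":0},{"hand":0.028,"slide":[0,0,0.015],"turn":0},{"hand":0.028,"slide":[0,0,0],"turn":0},{"hand":0.028,"slide":[0.007,0,0],"turn":0},{"hand":0.028,"slide":[0,0,0],"turn":0}]' 10
python3 -m creep '[{"hand":0.028,"slide":[0.0068,0.004,0],"turn":0},{"hand":0.028,"slide":[0.0067,0.0039,0],"turn":0},{"hand":0.028,"slide":[0.0072,0.0032,0],"turn":0},{"hand":0.028,"slide":[0.0071,0.0031,0],"turn":0}]' 
python3 car.py r3
```

```text
clock: 75.0
tool_pos: [0.495, -0.0829, 0.1906]
eef_rot: [1.0, 0.001, 0.001, 0.0]
contact_force: [0.2, 0.0, -1.0]
opening: 0.318
clock: 75.5
tool_pos: [0.5219, -0.0977, 0.1897]
eef_rot: [1.0, 0.0, -0.0, 0.0]
contact_force: [-2.4, -1.2, 1.4]
opening: 0.321
wrist posts [(np.float64(-113.3),), (np.float64(-108.1),)]
wrist post1 0.93 [ 0.5154 -0.0971  0.193 ] ang -109.8 r 0.127
scene posts [(np.float64(10.1),), (np.float64(-114.8),), (np.float64(41.7),), (np.float64(131.0),), (np.float64(12.0),), (np.float64(128.0),)]
scene start_mark 0.76 [ 0.6913 -0.039   0.168 ] ang -24.8 r 0.146
scene index_tip 0.65 [0.6748 0.1096 0.166 ] ang 36.8 r 0.145
scene post1 0.92 [0.4671 0.114  0.193 ] ang 135.0 r 0.129
scene post1 0.66 [0.6877 0.0506 0.193 ] ang 12.3 r 0.132
scene post1 0.63 [ 0.5129 -0.0958  0.193 ] ang -111.1 r 0.127
side posts [(np.float64(9.0),), (np.float64(-112.4),), (np.float64(131.2),), (np.float64(10.3),), (np.float64(130.2),), (np.float64(-99.3),)]
side start_mark 0.69 [ 0.6951 -0.0379  0.168 ] ang -23.9 r 0.149
side start_mark 0.31 [0.6948 0.074  0.168 ] ang 20.7 r 0.146
side post1 0.81 [0.4768 0.1172 0.193 ] ang 130.8 r 0.125
side post1 0.7 [ 0.5118 -0.1047  0.193 ] ang -110.1 r 0.136
side post1 0.66 [0.684  0.0403 0.193 ] ang 8.1 r 0.127
pos [ 0.5215 -0.0969  0.1898] yaw 0.1 F [ 0.7  0.2 -0.7] tool delta mm [ -36.5  -14.9 -140.2] turn 0.1
```

View pics/r3wrist.png

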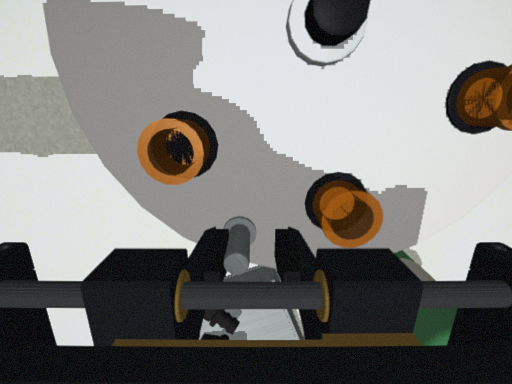

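Turning as planned (post at −110°). Continue around the arc.

```bash
python3 -m creep '[{"hand":0.028,"slide":[0.015,0.0044,0],"turn":0},{"hand":0.028,"slide":[0.0154,0.0026,0],"turn":0},{"hand":0.028,"slide":[0.0156,0.0007,0],"turn":0},{"hand":0.028,"slide":[0.0156,-0.0012,0],"turn":0},{"hand":0.028,"slide":[0.0153,-0.0032,0],"turn":0}]' 
python3 -m creep '[{"hand":0.028,"slide":[0.0148,-0.0049,0],"turn":0},{"hand":0.028,"slide":[0.0071,-0.0034,0],"turn":0},{"hand":0.028,"slide":[0.007,-0.0034,0],"turn":0},{"hand":0.028,"slide":[0,0,0],"turn":0}]' 
python3 car.py r4
```

```text
clock: 76.72
tool_pos: [0.5978, -0.1011, 0.1895]
eef_rot: [1.0, -0.0, -0.001, 0.0]
contact_force: [-1.4, -2.4, -0.2]
opening: 0.315
clock: 77.22
tool_pos: [0.6277, -0.0879, 0.1897]
eef_rot: [1.0, 0.001, 0.0, -0.0]
contact_force: [1.1, -0.6, -0.6]
opening: 0.312
wrist posts [(np.float64(-48.5),), (np.float64(-58.8),)]
wrist start_mark 0.55 [ 0.6211 -0.1032  0.168 ] ang -63.5 r 0.140
wrist post1 0.76 [ 0.6214 -0.0901  0.193 ] ang -60.8 r 0.129
scene posts [(np.float64(-48.4),), (np.float64(-59.2),), (np.float64(176.0),), (np.float64(59.5),)]
scene start_mark 0.76 [0.6851 0.09   0.168 ] ang 28.1 r 0.143
scene start_mark 0.62 [ 0.7915 -0.0617  0.168 ] ang -19.9 r 0.248
scene start_mark 0.59 [0.4144 0.0065 0.168 ] ang -173.7 r 0.145
scene index_tip 0.89 [0.6827 0.1147 0.166 ] ang 36.6 r 0.155
scene post1 0.94 [0.6197 0.1286 0.193 ] ang 60.0 r 0.123
scene post1 0.78 [0.4233 0.0365 0.193 ] ang 174.1 r 0.136
scene post1 0.7 [ 0.6189 -0.0843  0.193 ] ang -60.5 r 0.123
side posts [(np.float64(-65.3),), (np.float64(-22.6),), (np.float64(-71.5),), (np.float64(-22.6),), (np.float64(58.5),)]
side start_mark 0.83 [0.6772 0.0783 0.168 ] ang 25.2 r 0.131
side index_tip 0.79 [0.6848 0.1191 0.166 ] ang 37.4 r 0.159
side post1 0.92 [ 0.6178 -0.0943  0.193 ] ang -63.1 r 0.131
side post1 0.71 [0.4316 0.0162 0.193 ] ang -177.1 r 0.127
side post1 0.53 [0.5377 0.2734 0.193 ] ang 94.7 r 0.252
pos [ 0.6273 -0.0886  0.1898] yaw 0.0 F [-0.   0.4  1.1] tool delta mm [-142.3   -6.6 -140.2] turn 0.0
```

```bash
python3 -m creep '[{"hand":0.028,"slide":[0.0066,-0.0042,0],"turn":0},{"hand":0.028,"slide":[0.0064,-0.0043,0],"turn":0},{"hand":0.028,"slide":[0,0,0],"turn":0}]' 
python3 car.py r5
python3 -c "
from h import *
im=cv2.imread('pics/r5side.png'); cv2.imwrite('pics/r5z.png',cv2.resize(im[120:240,220:380],(800,600),interpolation=cv2.INTER_CUBIC))
im=cv2.imread('pics/r5scene.png'); cv2.imwrite('pics/r5y.png',cv2.convertScaleAbs(cv2.resize(im[150:240,180:300],(800,600),interpolation=cv2.INTER_CUBIC),alpha=1.7))"
```

```text
clock: 78.2
tool_pos: [0.6413, -0.0789, 0.1896]
eef_rot: [1.0, 0.001, 0.001, -0.0]
contact_force: [0.7, -0.4, -0.5]
opening: 0.316
wrist posts [(np.float64(-45.9),), (np.float64(-53.9),)]
wrist post1 0.6 [ 0.6347 -0.0814  0.193 ] ang -53.7 r 0.129
scene posts [(np.float64(-45.0),), (np.float64(-54.3),), (np.float64(-175.9),), (np.float64(66.5),)]
scene start_mark 0.59 [0.6763 0.1056 0.168 ] ang 35.2 r 0.144
scene start_mark 0.58 [0.7196 0.5322 0.168 ] ang 72.5 r 0.535
scene index_tip 0.72 [0.673  0.1157 0.166 ] ang 39.1 r 0.148
scene post1 0.86 [ 0.6284 -0.0806  0.193 ] ang -55.8 r 0.125
scene post1 0.74 [0.4352 0.0099 0.193 ] ang -174.1 r 0.124
scene post1 0.57 [0.6023 0.1341 0.193 ] ang 68.6 r 0.120
side posts [(np.float64(-46.2),), (np.float64(-63.0),), (np.float64(66.2),), (np.float64(-172.8),)]
side start_mark 0.96 [0.6725 0.0977 0.168 ] ang 33.4 r 0.137
side index_tip 0.66 [0.678  0.1153 0.166 ] ang 37.8 r 0.151
side post1 0.79 [0.608  0.1418 0.193 ] ang 67.5 r 0.129
side post1 0.79 [0.4309 0.0083 0.193 ] ang -173.7 r 0.128
side post1 0.66 [ 0.6345 -0.0905  0.193 ] ang -56.1 r 0.136
pos [ 0.6403 -0.0801  0.1898] yaw 0.0 F [ 0.2  0.  -0. ] tool delta mm [-155.3    1.9 -140.2] turn 0.0
```

View pics/r5z.png

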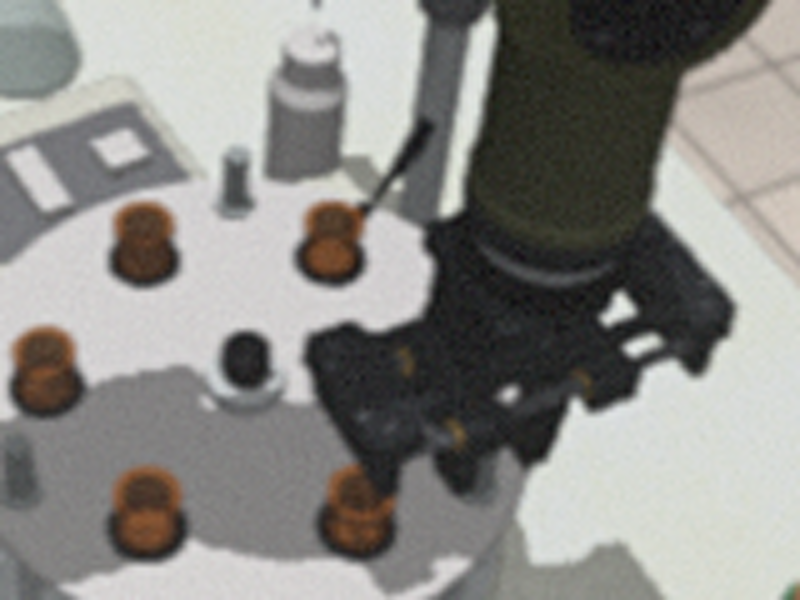

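View pics/r5y.png

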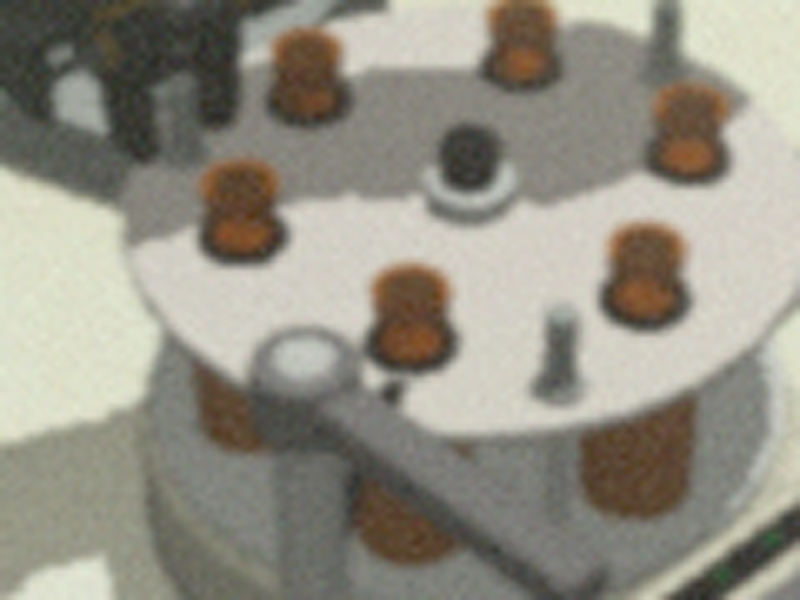

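```bash
python3 -m creep '[{"hand":0.03,"slide":[-0.006,0,0],"turn":0},{"hand":0.03,"slide":[0,0,0],"turn":0},{"hand":0.03,"slide":[0,0,-0.02],"turn":0},{"hand":0.03,"slide":[0,0,-0.04],"turn":0},{"hand":0.03,"slide":[0,0,-0.05],"turn":0}]' 
python3 -m creep '[{"hand":0.0,"slide":[0,-0.02,-0.05],"turn":0},{"hand":0.0,"slide":[0,-0.05,-0.03],"turn":0},{"hand":0.0,"slide":[0,0,0],"turn":0},{"hand":0.0,"slide":[0,0,0],"turn":0}]' 
python3 car.py r6
```

```text
clock: 79.42
tool_pos: [0.6335, -0.0799, 0.3001]
eef_rot: [1.0, 0.0, -0.001, -0.0]
contact_force: [1.1, 1.1, 1.0]
opening: 0.335
clock: 79.92
tool_pos: [0.6338, -0.0104, 0.3795]
eef_rot: [1.0, 0.0, -0.0, 0.0]
contact_force: [0.1, -0.3, -1.3]
opening: 0.009
wrist posts [(np.float64(-52.5),), (np.float64(65.7),), (np.float64(-174.1),)]
wrist start_mark 0.6 [0.6786 0.11   0.168 ] ang 36.1 r 0.149
wrist index_tip 0.79 [0.6845 0.1142 0.166 ] ang 36.1 r 0.156
wrist post1 0.81 [0.6091 0.1419 0.193 ] ang 67.0 r 0.130
wrist post1 0.76 [0.4324 0.0081 0.193 ] ang -173.5 r 0.127
scene posts [(np.float64(-53.0),), (np.float64(-175.9),), (np.float64(66.6),)]
scene start_mark 0.87 [0.6721 0.1025 0.168 ] ang 35.2 r 0.139
scene start_mark 0.42 [ 0.7895 -0.0671  0.168 ] ang -21.2 r 0.248
scene index_tip 0.97 [0.6845 0.1086 0.166 ] ang 34.4 r 0.153
scene post1 0.76 [0.4242 0.01   0.193 ] ang -174.7 r 0.135
scene post1 0.75 [0.5968 0.1366 0.193 ] ang 71.5 r 0.120
scene post1 0.6 [ 0.6305 -0.0881  0.193 ] ang -56.9 r 0.132
side posts [(np.float64(-55.1),), (np.float64(66.2),), (np.float64(-173.1),)]
side start_mark 0.82 [0.6778 0.1045 0.168 ] ang 34.5 r 0.145
side index_tip 0.59 [0.6819 0.1064 0.166 ] ang 34.2 r 0.149
side post1 0.84 [0.4358 0.0103 0.193 ] ang -174.3 r 0.123
side post1 0.76 [ 0.6355 -0.0825  0.193 ] ang -53.8 r 0.130
side post1 0.61 [0.608  0.1363 0.193 ] ang 66.5 r 0.124
side post1 0.46 [0.6644 0.0732 0.193 ] ang 25.6 r 0.117
pos [ 0.6342 -0.0102  0.3797] yaw 0.0 F [ 0.3 -0.2  0.1] tool delta mm [-149.2   71.8   49.7] turn 0.0
```

View pics/r6wrist.png

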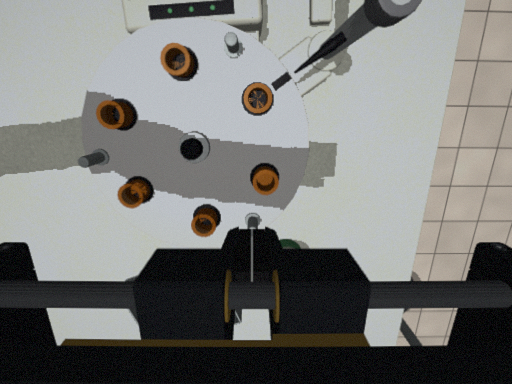

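```bash
python3 -m creep '[{"hand":0.0,"slide":[-0.0067,-0.046,0],"turn":0},{"hand":0.0,"slide":[-0.0067,-0.046,0],"turn":0},{"hand":0.0,"slide":[-0.0067,-0.046,0],"turn":0},{"hand":0.0,"slide":[-0.0067,-0.046,0],"turn":0},{"hand":0.0,"slide":[-0.0067,-0.046,0],"turn":0}]' 
python3 -m creep '[{"hand":0.0,"slide":[-0.0067,-0.046,0],"turn":0},{"hand":0.0,"slide":[0,0,0.04],"turn":0},{"hand":0.0,"slide":[0,0,0.04],"turn":0},{"hand":0.0,"slide":[0,0,0.04],"turn":0},{"hand":0.0,"slide":[0,0,0],"turn":0}]' 
python3 car.py r7 | grep -E 'start|index'
python3 tray.py
python3 -c "
from h import *
p=snapshot('wrist'); save(p,'k1'); P,c=cloud(p)
k=(P[:,2]>.0985)&(P[:,2]<.1035)&(P[:,0]>.44)&(P[:,0]<.66)&(P[:,1]>.2)&(P[:,1]<.34)
q=P[k]; im=np.zeros((220,140),np.uint8); ij=((q[:,:2]-[.44,.2])*1000).astype(int); im[ij[:,0],ij[:,1]]=255
im=cv2.morphologyEx(im,cv2.MORPH_CLOSE,np.ones((3,3))); n,l=cv2.connectedComponents(im); lab=l[ij[:,0],ij[:,1]]
for i in range(1,n):
  w=q[lab==i]
  if len(w)>100: print(len(w),w[:,2].mean(),cv2.minAreaRect((w[:,:2]*1000).astype(np.float32)))
for t in ['key_square_top','key_round_top','key_bar_top']:
  for d in pinpoint(t,p)[:2]: print(t,round(d['conf'],2),at_z(p,d['uv'],.101).round(4))
delta([.595,.271,.12],0)
"
```

```text
clock: 81.15
tool_pos: [0.6002, 0.2214, 0.3799]
eef_rot: [1.0, 0.0, 0.0, -0.0]
contact_force: [0.9, 0.4, 0.1]
opening: 0.004
clock: 81.78
tool_pos: [0.5917, 0.2655, 0.2569]
eef_rot: [1.0, 0.0, -0.003, 0.001]
contact_force: [-0.1, -0.1, 0.4]
opening: 0.005
wrist start_mark 0.35 [0.5975 0.2891 0.168 ] ang 81.7 r 0.269
wrist index_tip 0.44 [0.4564 0.4009 0.166 ] ang 105.1 r 0.392
scene start_mark 0.74 [0.6743 0.1006 0.168 ] ang 34.0 r 0.140
scene index_tip 0.69 [0.6825 0.1124 0.166 ] ang 35.9 r 0.153
side start_mark 0.62 [0.6742 0.0969 0.168 ] ang 32.7 r 0.138
side index_tip 0.76 [0.6804 0.1088 0.166 ] ang 35.3 r 0.149
side index_tip 0.34 [0.3473 0.2746 0.166 ] ang 130.0 r 0.329
scene 351 ((474.47796630859375, -336.4615478515625), (230.21971130371094, 176.130126953125), 20.256208419799805) [{'uv': [206.4, 159.0], 'conf': 0.95}]
side 677 ((477.2527770996094, -340.7657165527344), (222.5560302734375, 171.59988403320312), 20.69334602355957) [{'uv': [304.8, 359.1], 'conf': 0.63}]
((474.7392578125, -338.3990783691406), (232.07733154296875, 176.4392547607422), 19.119665145874023)
pos [0.5938 0.2659 0.2597] yaw 0.0 F [0.5 0.2 0.5] tool delta mm [-144.2  610.8  -80.3] turn None
424 0.10202335566472859 ((488.2774963378906, 263.7550354003906), (26.46602439880371, 26.77631950378418), 24.859821319580078)
792 0.1019671613007576 ((544.1314086914062, 267.0224609375), (20.181108474731445, 55.819793701171875), 3.614673614501953)
513 0.10196805783774264 ((599.9096069335938, 270.44775390625), (26.877622604370117, 27.05780601501465), 2.056161880493164)
key_square_top 0.88 [0.6031 0.2723 0.101 ]
key_round_top 0.82 [0.4891 0.2601 0.101 ]
key_bar_top 0.83 [0.5432 0.2655 0.101 ]
pos [0.5938 0.2659 0.2597] yaw 0.0 F [ 0.3 -0.4  0.5] tool delta mm [  1.2  -5.1 139.7] turn 0.0
```

View pics/k1.png

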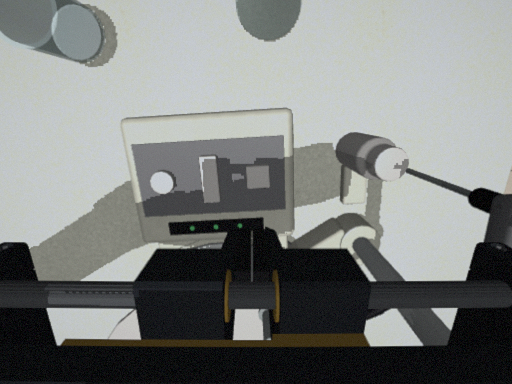

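View pics/tray_side.png

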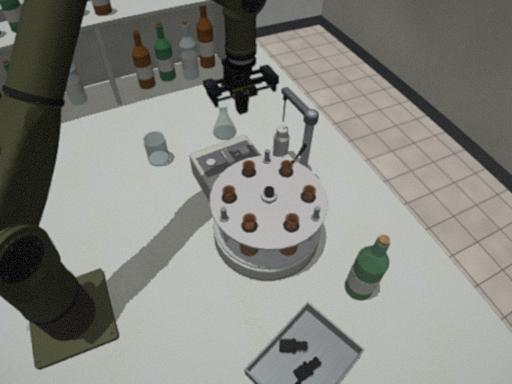

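```bash
python3 -m creep '[{"hand":0.0,"slide":[0.002,-0.0045,0.05],"turn":0},{"hand":0.0,"slide":[0,0,0.05],"turn":0},{"hand":0.0,"slide":[0,0,0.04],"turn":0},{"hand":0.0,"slide":[0,0,0],"turn":0}]' 
python3 -c "
from h import *
delta([.5965,.2704,.109],0)"
```

```text
clock: 83.28
tool_pos: [0.5935, 0.2697, 0.1168]
eef_rot: [1.0, 0.0, -0.003, 0.001]
contact_force: [0.7, -0.2, 0.0]
opening: 0.008
pos [0.5935 0.2697 0.1168] yaw 0.0 F [ 0.7 -0.2  0. ] tool delta mm [ 3.  -0.7  7.8] turn 0.0
```

```bash
python3 -m creep '[{"hand":0.0,"slide":[0.003,-0.0007,0.006],"turn":0},{"hand":0.0,"slide":[0,0,0.004],"turn":0},{"hand":0.0,"slide":[0,0,0.004],"turn":0},{"hand":0.0,"slide":[0,0,0],"turn":0}]' 
python3 -c "
from h import *
delta([.5965,.2704,.103],0)"
```

```text
clock: 83.78
tool_pos: [0.6, 0.2715, 0.1068]
eef_rot: [1.0, 0.0, 0.001, -0.001]
contact_force: [1.5, 0.3, 3.1]
opening: 0.004
pos [0.6    0.2715 0.1068] yaw 0.0 F [1.5 0.3 3.1] tool delta mm [-3.5  1.1  3.8] turn 0.0
```

```bash
python3 -m creep '[{"hand":0.0,"slide":[0,0,0.003],"turn":0},{"hand":0.0,"slide":[0,0,0.001],"turn":0},{"hand":0.0,"slide":[0,0,0],"turn":0}]' 
python3 -m creep '[{"hand":0.0,"slide":[0,0,0.001],"turn":0},{"hand":0.0,"slide":[0,0,0.001],"turn":0},{"hand":0.0,"slide":[0,0,0.0],"turn":0}]' 
python3 -c "
from h import *
delta([.5965,.2704,.103],0)"
```

```text
clock: 84.15
tool_pos: [0.6001, 0.2715, 0.1039]
eef_rot: [1.0, 0.0, 0.001, -0.001]
contact_force: [-0.5, 0.0, 13.1]
opening: 0.006
clock: 84.52
tool_pos: [0.6001, 0.2715, 0.1037]
eef_rot: [1.0, 0.0, 0.002, -0.001]
contact_force: [-3.8, -1.2, 25.0]
opening: 0.01
pos [0.6001 0.2715 0.1037] yaw 0.0 F [-3.8 -1.2 25. ] tool delta mm [-3.6  1.1  0.7] turn 0.0
```

```bash
python3 -m creep '[{"hand":0.0,"slide":[0,0,-0.02],"turn":0},{"hand":0.0,"slide":[0,0,-0.02],"turn":0},{"hand":0.0,"slide":[-0.056,0.004,0],"turn":0},{"hand":0.0,"slide":[-0.056,0.004,0],"turn":0},{"hand":0.0,"slide":[0,0,0],"turn":0}]' 
python3 -m creep '[{"hand":0.0,"slide":[0,0,0.01],"turn":0},{"hand":0.0,"slide":[0,0,0.01],"turn":0},{"hand":0.0,"slide":[0,0,0],"turn":0}]' 
python3 -c "
from h import *
delta([.4883,.2637,.109],0)"; python3 tray.py
```

```text
clock: 85.15
tool_pos: [0.48, 0.2622, 0.1394]
eef_rot: [1.0, 0.002, -0.005, 0.001]
contact_force: [-0.2, -0.7, 0.2]
opening: 0.003
clock: 85.52
tool_pos: [0.4873, 0.2627, 0.1185]
eef_rot: [1.0, 0.0, -0.0, 0.0]
contact_force: [-1.2, -0.6, -0.2]
opening: 0.004
pos [0.4873 0.2627 0.1185] yaw 0.0 F [-1.2 -0.6 -0.2] tool delta mm [ 1.  -1.   9.5] turn 0.0
scene 345 ((473.22491455078125, -337.717041015625), (229.93246459960938, 173.2255096435547), 19.730403900146484) [{'uv': [204.0, 160.7], 'conf': 0.68}]
side 683 ((477.4049377441406, -340.7616271972656), (223.136962890625, 171.31057739257812), 20.50078582763672) [{'uv': [302.4, 362.3], 'conf': 0.81}]
((473.5416259765625, -339.37493896484375), (230.55174255371094, 175.31069946289062), 19.076580047607422)
pos [0.4873 0.263  0.1198] yaw 0.0 F [-1.  -0.3  0.3] tool delta mm [ -37.5  608.  -220.2] turn None
```

```bash
python3 -m creep '[{"hand":0.0,"slide":[0.001,-0.001,0.008],"turn":0},{"hand":0.0,"slide":[0,0,0.005],"turn":0},{"hand":0.0,"slide":[0,0,0.003],"turn":0},{"hand":0.0,"slide":[0,0,0],"turn":0}]' 
python3 -m creep '[{"hand":0.0,"slide":[0,0,0.001],"turn":0},{"hand":0.0,"slide":[0,0,0],"turn":0}]'
```

```text
clock: 86.22
tool_pos: [0.4882, 0.2644, 0.1042]
eef_rot: [1.0, 0.0, 0.0, -0.0]
contact_force: [0.4, 0.0, 4.5]
opening: 0.004
clock: 86.48
tool_pos: [0.4882, 0.2644, 0.1039]
eef_rot: [1.0, 0.0, 0.001, -0.001]
contact_force: [-0.8, 0.4, 10.9]
opening: 0.005
```

```bash
python3 -m creep '[{"hand":0.0,"slide":[0,0,-0.016],"turn":0},{"hand":0.0,"slide":[0,0,-0.018],"turn":0},{"hand":0.0,"slide":[0.0278,-0.0013,0],"turn":0},{"hand":0.0,"slide":[0.028,-0.0013,0],"turn":0},{"hand":0.0,"slide":[0,0,0],"turn":0}]' 
python3 -m creep '[{"hand":0.0,"slide":[0,0,0.01],"turn":0},{"hand":0.0,"slide":[0,0,0.01],"turn":0},{"hand":0.0,"slide":[0,0,0],"turn":0}]' 
python3 -c "
from h import *
delta([.544,.267,.104],0)"
```

```text
clock: 87.1
tool_pos: [0.5452, 0.2661, 0.1372]
eef_rot: [1.0, -0.0, 0.001, 0.0]
contact_force: [0.2, -0.2, 0.3]
opening: 0.002
clock: 87.48
tool_pos: [0.5419, 0.2665, 0.1155]
eef_rot: [1.0, 0.001, -0.002, 0.001]
contact_force: [-0.5, -0.2, 0.1]
opening: 0.007
pos [0.5419 0.2665 0.1155] yaw 0.1 F [-0.5 -0.2  0.1] tool delta mm [ 2.1 -0.5 11.5] turn 0.1
```

```bash
python3 -m creep '[{"hand":0.0,"slide":[0.001,0,0.005],"turn":0},{"hand":0.0,"slide":[0,0,0.005],"turn":0},{"hand":0.0,"slide":[0,0,0.003],"turn":0},{"hand":0.0,"slide":[0,0,0],"turn":0}]' 
python3 -m creep '[{"hand":0.0,"slide":[0,0,0.001],"turn":0},{"hand":0.0,"slide":[0,0,0],"turn":0}]'
```

```text
clock: 87.98
tool_pos: [0.5448, 0.2668, 0.1042]
eef_rot: [1.0, 0.0, 0.0, -0.0]
contact_force: [-1.2, -1.7, 4.0]
opening: 0.005
clock: 88.22
tool_pos: [0.5448, 0.2668, 0.1039]
eef_rot: [1.0, 0.0, 0.0, -0.0]
contact_force: [-2.3, 0.1, 9.5]
opening: 0.005
```

Bar key at its stop (9.5 N). Release, back away and do the final check.

```bash
python3 -m creep '[{"hand":0.0,"slide":[0,0,-0.02],"turn":0},{"hand":0.0,"slide":[0,0,-0.05],"turn":0},{"hand":0.0,"slide":[0,0,-0.05],"turn":0},{"hand":0.0,"slide":[0,0,-0.05],"turn":0},{"hand":0.0,"slide":[0,0,-0.05],"turn":0}]' 
python3 -m creep '[{"hand":0.0,"slide":[0,0.05,-0.03],"turn":0},{"hand":0.0,"slide":[0.02,0.05,-0.03],"turn":0},{"hand":0.0,"slide":[0.02,0.05,0],"turn":0},{"hand":0.0,"slide":[0.02,0.05,0],"turn":0},{"hand":0.0,"slide":[0,0,0],"turn":0}]' 
python3 -m creep '[{"hand":0.0,"slide":[0,0,0],"turn":0},{"hand":0.0,"slide":[0,0,0],"turn":0},{"hand":0.0,"slide":[0,0,0],"turn":0}]' 
python3 car.py r9 | grep -E 'start|index'; python3 lift.py s40; python3 tray.py
python3 -c "
from h import *
p=snapshot('wrist'); save(p,'fin'); P,c=cloud(p)
for n,x,y in [('sq',.5999,.2704),('bar',.544,.267),('rd',.4883,.2637)]:
  k=np.hypot(P[:,0]-x,P[:,1]-y)<.008; print(n,np.median(P[k,2]))
p=snapshot('side')
for t in ['wine_bottle','flask','beaker']: print(t,[at_z(p,d['uv'],0).round(3) for d in pinpoint(t,p)[:1]])
for d in pinpoint('stopper1_mid',p):
  if d['conf']>.2: print(d, at_z(p,d['uv'],.02))"
```

```text
clock: 88.85
tool_pos: [0.5443, 0.2665, 0.3242]
eef_rot: [1.0, 0.0, -0.0, 0.0]
contact_force: [0.3, 1.2, 0.2]
opening: 0.0
clock: 89.48
tool_pos: [0.6056, 0.0603, 0.3828]
eef_rot: [1.0, -0.004, 0.0, 0.002]
contact_force: [-0.6, 0.1, -0.1]
opening: 0.005
clock: 89.85
tool_pos: [0.6045, 0.0683, 0.3827]
eef_rot: [1.0, 0.002, -0.0, -0.0]
contact_force: [-0.5, 0.3, -0.1]
opening: 0.005
wrist start_mark 0.56 [0.6787 0.1087 0.168 ] ang 35.6 r 0.148
wrist index_tip 0.59 [0.6834 0.112  0.166 ] ang 35.6 r 0.154
scene start_mark 0.73 [0.6724 0.1063 0.168 ] ang 36.3 r 0.141
scene index_tip 0.98 [0.687  0.1197 0.166 ] ang 37.1 r 0.161
side start_mark 0.93 [0.6806 0.1028 0.168 ] ang 33.3 r 0.146
side start_mark 0.53 [0.3443 0.2812 0.168 ] ang 129.6 r 0.336
side index_tip 0.76 [0.6807 0.1167 0.166 ] ang 37.6 r 0.154
side index_tip 0.31 [ 0.4432 -0.3245  0.166 ] ang -108.4 r 0.366
pos [0.6048 0.0667 0.3828] yaw 0.0 F [-0.2  0.9  0.3] tool delta mm [-36.2 -56.4 162.8] turn None
plate z 0.16867615767698588 6539
scene 343 ((474.89129638671875, -337.109619140625), (227.3359832763672, 175.5734405517578), 20.913408279418945) [{'uv': [204.1, 161.1], 'conf': 0.6}]
side 663 ((477.0353698730469, -340.81463623046875), (222.06546020507812, 171.65145874023438), 20.601791381835938) [{'uv': [224.1, 156.8], 'conf': 0.56}]
((475.5201416015625, -338.6102600097656), (228.12832641601562, 176.18447875976562), 19.817493438720703)
pos [0.6048 0.0667 0.3828] yaw 0.0 F [ 1.1  1.5 -0.1] tool delta mm [-155.1  411.6   42.8] turn None
sq 0.10194648666759411
bar 0.10211799536176339
rd 0.10210886120006327
wine_bottle [array([ 0.704, -0.233,  0.   ])]
flask []
beaker [array([0.359, 0.444, 0.   ])]
{'uv': [295.7, 343.4], 'conf': 0.9} [ 0.48033183 -0.29501283  0.02      ]
```

View pics/fin.png

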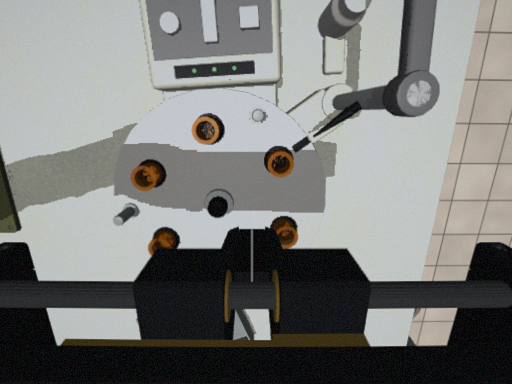

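View pics/tray_side.png

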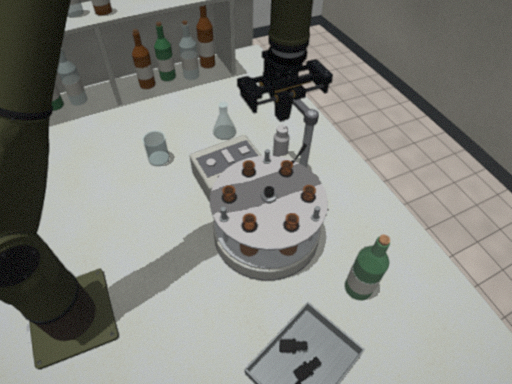

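```bash
python3 -c "
from plant import finish_job
print(finish_job())"
```

```text
the job is handed in; nothing more can be done
None
```

The autosampler is set up, its run is started, and I handed the job in at about 90 s of the 210 s allowed. `finish_job` gave no verdict.

- **Stoppers:** Only bottles 1, 2 and 3 had stoppers. I rocked each one out and put all three in the tray. The tray was knocked about 3 cm aside partway through, so I found it again before the next placing.
- **Carousel:** I turned it about 70° by finger post 3 until the start mark met the index pointer.
- **Keys:** I pressed square, then round, then bar. Each went down to its stop, with the force rising past the 5 N spring value to 9–25 N, and I released each before pressing the next.

**Last checks:**
- **Alignment:** From above, the mark and the pointer are in line, both at 35.6°. The scene and side cameras put them 1–4° apart, which is within their noise; the limit is about 4.6°.
- **Carousel height:** The plate is at its resting height. It rose about 0.7 mm for a moment during stopper 2 and settled back.
- **Key tops:** All three are back at their released height (102 mm measured).
- **Tray:** It is flat on the bench and has not moved since the knock. The last view from above it, before the carousel was turned, showed all three stoppers in it. The final side picture shows two, with the third below the picture's edge.
- **Bystanders:** The wine bottle and beaker measured where they started. The detector missed the flask in the last picture, but it is visibly standing in place.
- **Robot:** It is clear of everything.

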